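# Brick up a brazing hearth in running bond

### The job

Get the brazing hearth ready: pull its drop front all the way down flat, then lay every loose fire block on the marked strip inside as a stepped wall in running bond - three blocks end to end along the strip as the bottom course, any others on top, each centred over a joint below (two in the second course, then one above them). When the wall stands, let go of it, push the front fully up again, and leave the pot, the loupe and the jar where they are.

Things in the scene. Friction and masses are not known exactly. Their poses are not given: they have to be found in the camera images.
- strip (a point): centre of the dark marked strip (192 x 34 mm) on the grey floor of the hearth, a fixed dark steel tray 135 mm deep, 250 wide, floor 30 mm above the bench. x points into the hearth, y along the strip, z up. Back plate 79 mm behind the strip's centre line, 24 mm high; side rims 12 mm high, 121 mm either side of the centre; the raised drop front stands 58 mm before the centre line
- front (a joint): angle of the drop front: 0 = fully up (closed, upright), 1.57 = fully down, level; it is hinged along its lower edge, opens towards the robot's side (the strip's -x) and stays wherever it is left (stiff hinge, about 0.25 N m plus its 0.22 kg weight)
- front_hinge (a point): middle of the drop front's hinge line, 33 mm above the bench; the hinge line runs along the strip's y. To the right of the hearth an upright panel 0.28 m high with a brush hanging on it divides the bench (x over 0.49, y -0.06 to 0.01)
- front_bar (a point): middle of the drop front's round grip bar: 10 mm thick, 124 mm free length along the strip's y, 106 mm from the hinge line, across a notch in the front plate (236 mm wide, 112 high, 5 thick; open for 43 mm between bar and plate). Can be gripped from above in any position with fingers opened under 60 mm, and turns between them; with the front down it lies 33 mm above the bench
- block1_mid (a point): centre of a pale fire block, 62 mm long (its x axis) and 30 by 30 mm in section, about 60 g; four to six such blocks, all alike, lie on the red top to the right of the upright panel, 6 mm below the bench top (z = -0.006); a rail 20 mm high runs along that top's left edge (y -0.11 to -0.07); absent blocks read None all the time
- block2_mid (a point): centre of a pale fire block, 62 mm long (its x axis) and 30 by 30 mm in section, about 60 g; four to six such blocks, all alike, lie on the red top to the right of the upright panel, 6 mm below the bench top (z = -0.006); a rail 20 mm high runs along that top's left edge (y -0.11 to -0.07); absent blocks read None all the time
- block3_mid (a point): centre of a pale fire block, 62 mm long (its x axis) and 30 by 30 mm in section, about 60 g; four to six such blocks, all alike, lie on the red top to the right of the upright panel, 6 mm below the bench top (z = -0.006); a rail 20 mm high runs along that top's left edge (y -0.11 to -0.07); absent blocks read None all the time
- block4_mid (a point): centre of a pale fire block, 62 mm long (its x axis) and 30 by 30 mm in section, about 60 g; four to six such blocks, all alike, lie on the red top to the right of the upright panel, 6 mm below the bench top (z = -0.006); a rail 20 mm high runs along that top's left edge (y -0.11 to -0.07); absent blocks read None all the time
- block5_mid (a point): centre of a pale fire block, 62 mm long (its x axis) and 30 by 30 mm in section, about 60 g; four to six such blocks, all alike, lie on the red top to the right of the upright panel, 6 mm below the bench top (z = -0.006); a rail 20 mm high runs along that top's left edge (y -0.11 to -0.07); absent blocks read None all the time
- block6_mid (a point): centre of a pale fire block, 62 mm long (its x axis) and 30 by 30 mm in section, about 60 g; four to six such blocks, all alike, lie on the red top to the right of the upright panel, 6 mm below the bench top (z = -0.006); a rail 20 mm high runs along that top's left edge (y -0.11 to -0.07); absent blocks read None all the time
- cream_pot: white pot with a pale lid, 46 mm across, 47 mm tall; stands by, to be left alone; origin at its underside
- loupe: black eye loupe standing on its wide end, 35 mm across, 31 mm tall; stands by, to be left alone; origin at its underside
- amber_jar: amber jar with a white cap, 41 mm across, 53 mm tall; stands by, to be left alone; origin at its underside

How it is judged:
By the outcome, as a careful person would: the job done as asked, in the order asked, and still so for the second after the job is handed in, with the robot touching nothing.
Of block1, block2, block3, block4, block5, block6 only 4 to 6 are there at a start; the rules pass over those that are not, and their reading is None.
At some moment in a run one of block1, block2, block3, block4, block5, block6 may be knocked a few centimetres aside while the robot is not near it.
Once in a run the grip may slacken for a moment while it holds something.
It also fails if it takes over 210 s, if anything falls off the work surface, if the arm or the gripper's body presses on something with over 40 N, if the wrist force passes 120 N, or if a joint passes its speed limit or range.

### The arm

A 6-joint arm with a two-finger parallel gripper is mounted at the origin on a cart in front of the work surface, level with it; the furniture and walls round the work are solid. World frame = base frame: x ahead of the robot, y to its left, z up, the work surface at z = 0. Lengths are in m, angles in degrees, forces in N, time in s.
With the tool pointing down it reaches from about 0.35 to 0.875 m from the base axis. Payload 4.2 kg.
Tool frame: the origin (TCP) lies midway between the tips of the shut fingers; the grasp point (between the pads) lies 19 mm behind it (r.grasp_offset is the distance from the TCP to the grasp point, in m); z points along the fingers, y is the direction in which the jaws open and shut (so a half turn about z gives the same grasp; the last joint's range is limited). The gripper opens to 87 mm and grips with 3 to 60 N. Pads are 19 mm wide; open, the fingers measure 117 mm over their backs; the gripper's body (75 mm by 190 mm) begins 51 mm behind the grasp point.
Start: joints at [-55.485, 22.042, 0.453, 0, -68.411, -14.817], TCP at [0.211, -0.588, 0.223] pointing down, gripper open.
Joint ranges: [-179.83, 179.83], [-69.29, 118.12], [-61.27, 80.66], [-181.25, 117.63], [-171.15, -9.14], [-177.46, 177.46]. Speed limits (degrees/s): [159.86, 159.86, 180, 180, 180, 180].

### API

Orientations are given as a 3x3 rotation matrix whose columns are the frame's x, y, z axes.
In Python, from station import r gives the robot as it stands.
- The arm moves only by the shell command python3 -m crank 'ROWS'. ROWS is JSON, a list of rows, each a list of 3 entries, a list of its own where there are three numbers: the closure, from -1 (fully open) to 1 (shut), so that 0 is half open, then the shift along the tool's x, y, z as a fraction of full scale, then the turn, a rotation vector about the tool's x, y, z as a fraction of full scale. In form: [[fingers, [dx, dy, dz], [wx, wy, wz]], ...]. A call has 1 to 8 rows; each row shifts and turns the commanded pose from where the row before left it, along the tool's axes as they then stand; what a row does not reach is not made up. Full scale, the value 1, is 100 mm for a shift and 45 degrees for a turn. A row lasts 1/10 s, in which the tool goes at most 50 mm and 8.59 degrees, less where a joint would pass 70% of its speed; a pose out of reach is approached as far as the arm can. A call with a number of a shift or a turn outside -1 to 1 is refused whole. A call with a gripper value outside its range is refused whole. The fingers move at their own pace and stop on an object; the grip force is fixed at half the most. Time passes only in rows, so rows that do not move let the fingers close. It gives the time, the measured TCP pose, the force and the opening at its end, in the units of the state.
- r.sense(): the state, without advancing time (a new reading comes with each control period).
- r.capture(name): name is "side" or "top" or "wrist"; returns a dict with "img" (420x560x3 uint8, blue, green, red), "fx", "fy", "cx", "cy" (pixels), "R" (3x3) and "t" (3): a world point X has camera coordinates R X + t. Camera axes: x right, y down, z forward; pixel columns grow to the right and rows downward; lengths in m; the calibration is good to about 2 mm. A picture is of the moment at which its call begins. There is no depth.
- r.finish_job(): hands the job in, once; it reports no verdict.
The state is a dict: "time_s": time; "joints": joint angles; "joint_velocities": joint speeds; "effort": joint torques, N m; "tcp_pos": TCP position; "ee_rot": TCP orientation; "wrist_force": force on the tool from outside, world axes, zero at the start; "moment": the same for the moment, N m; "gripper_width": opening from 0.0 (shut) to 1.0 (fully open).
Only numpy, scipy, OpenCV 4.12 (cv2) and the standard library are available. Lean on these libraries where they do the work, as an engineer would, in place of code of your own. Each camera call takes 0.05 s, during which the arm holds its last target.

## Working session

There is one attempt and no reset: what is moved stays moved. The work goes in short steps, Python scripts to look and compute and a shell command to move; the robot and the scene stay as the last step left them, time stands still between calls to the robot, and variables do not carry over. Pictures are saved under pics/ and viewed, and the job is handed in when it is done.

```bash
ls; mkdir -p pics
python3 - <<'E'
from station import r
import cv2
print(r.sense(), r.grasp_offset)
for n in ["side","top","wrist"]:
    c=r.capture(n); cv2.imwrite(f"pics/{n}0.png",c["img"]); print(n,c["fx"],c["fy"],c["cx"],c["cy"],c["R"],c["t"])
E
```

```text
pics
{'time_s': 0.0, 'joints': array([-5.54849847e+01,  2.20915589e+01,  3.78491473e-01, -3.00049263e-02,
       -6.84094138e+01, -1.48186210e+01]), 'joint_velocities': array([-0.08364302,  0.01947551, -0.00767347, -0.00503247,  0.02216888,
       -0.03955726]), 'effort': array([-3.62061955e-04, -3.90667319e+01,  1.87401456e+01,  4.21989262e+00,
        1.09139574e-02, -2.00606896e-04]), 'tcp_pos': array([ 0.21048628, -0.58784629,  0.22143976]), 'ee_rot': array([[-9.41556831e-01, -3.36853199e-01, -8.10012363e-04],
       [-3.36854164e-01,  9.41554630e-01,  2.03728970e-03],
       [ 7.64033375e-05,  2.19108008e-03, -9.99997597e-01]]), 'wrist_force': array([-0.36244412, -0.15250417, -0.44097337]), 'moment': array([-0.02231553,  0.00932201,  0.01306567]), 'gripper_width': 1.0017387959463755} 0.0187
side 394.5422231702959 394.5422231702959 281.02875043964906 206.3911428170151 [[-0.34055581 -0.94020506 -0.00601544]
 [-0.79900342  0.29277105 -0.52524152]
 [ 0.49559588 -0.17406769 -0.85093194]] [0.21708391 0.45565405 0.80024544]
top 428.58620723385 428.58620723385 286.257315274477 210.26683107731253 [[ 0.02323463 -0.99966158  0.0116998 ]
 [-0.99464944 -0.02429332 -0.10041083]
 [ 0.10066108 -0.00930419 -0.99487727]] [0.04756236 0.5302181  1.0537373 ]
wrist 334.3138445268675 334.3138445268675 282.5206307936693 207.88809753995483 [[-0.3359549   0.94187499  0.00241016]
 [ 0.89778871  0.31945404  0.30319061]
 [ 0.28479772  0.10402218 -0.95292688]] [ 0.6247177  -0.03941322  0.3923222 ]
```

View pics/side0.png

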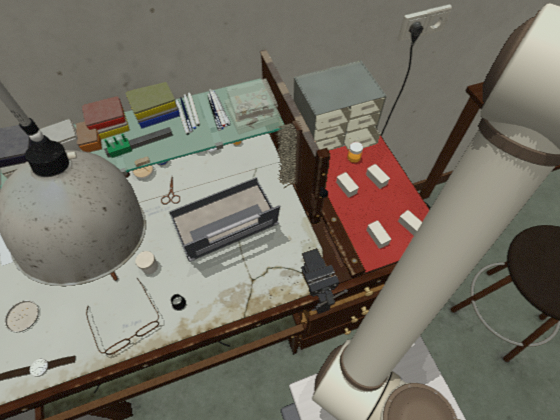

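View pics/top0.png

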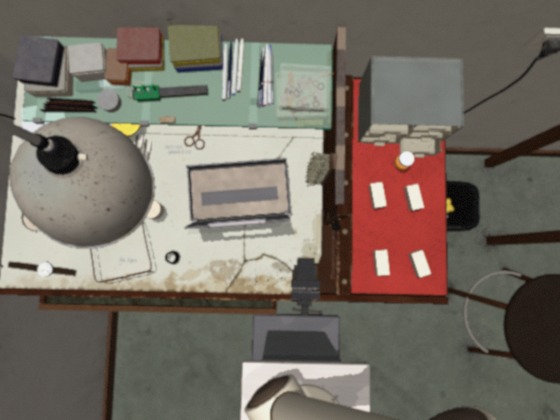

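View pics/wrist0.png

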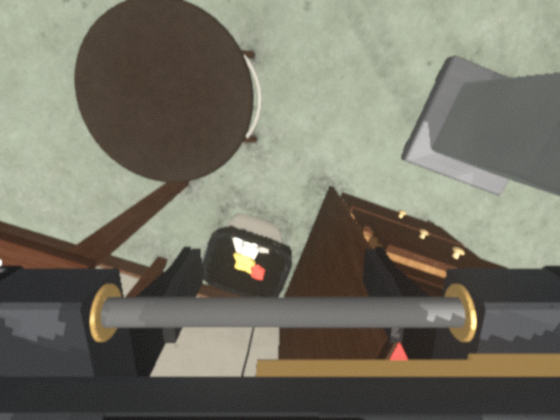

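Top and side show four pale blocks on the red top (top image about (378,195), (415,197), (382,262), (421,264)). The jar is at (405,160), and the hearth is centred near (238,193) with its front closed. Next I'll enlarge the image.

```bash
cat > h.py <<'E'
import numpy as np, cv2
from station import r
def ray(c,u,v,z):
    d=np.array([(u-c["cx"])/c["fx"],(v-c["cy"])/c["fy"],1.0]); R=np.array(c["R"]);t=np.array(c["t"])
    o=-R.T@t; d=R.T@d; return o+d*(z-o[2])/d[2]
def pj(c,X):
    p=np.array(c["R"])@np.array(X)+c["t"]; return np.array([c["fx"]*p[0]/p[2]+c["cx"],c["fy"]*p[1]/p[2]+c["cy"]])
def crop(c,x0,y0,x1,y1,k,name):
    im=cv2.resize(c["img"][y0:y1,x0:x1],None,fx=k,fy=k,interpolation=cv2.INTER_CUBIC); cv2.imwrite("pics/"+name,im)
def tri(cs,uvs):
    A=[];b=[]
    for c,(u,v) in zip(cs,uvs):
        R=np.array(c["R"]);t=np.array(c["t"]);a=(u-c["cx"])/c["fx"];e=(v-c["cy"])/c["fy"]
        A+= [R[0]-a*R[2],R[1]-e*R[2]]; b+=[a*t[2]-t[0],e*t[2]-t[1]]
    s=np.linalg.lstsq(np.array(A),np.array(b),rcond=None); return s[0],s[1]
E
python3 - <<'E'
from h import *
c=r.capture("top"); crop(c,175,140,305,240,6,"t_h.png"); crop(c,345,140,455,290,4,"t_b.png")
s=r.capture("side"); crop(s,155,165,295,270,5,"s_h.png"); crop(s,320,130,440,260,5,"s_b.png")
print(ray(c,305,280,0.0),ray(c,305,258,0.1), ray(c,340,30,0.28))
E
```

```text
[0.35467247 0.00816641 0.        ] [0.41114619 0.01475559 0.1       ] [ 0.87071939 -0.03718027  0.28      ]
```

View pics/t_h.png

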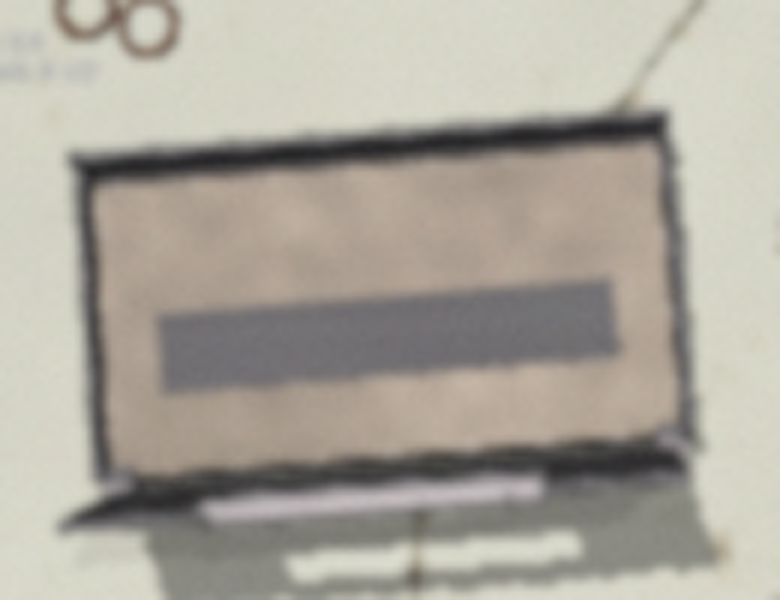

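View pics/t_b.png

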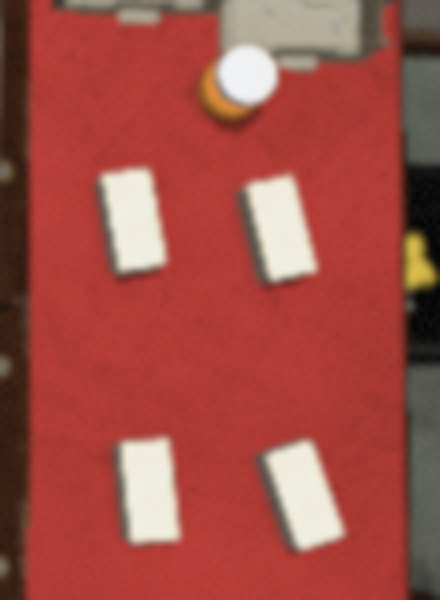

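View pics/s_h.png

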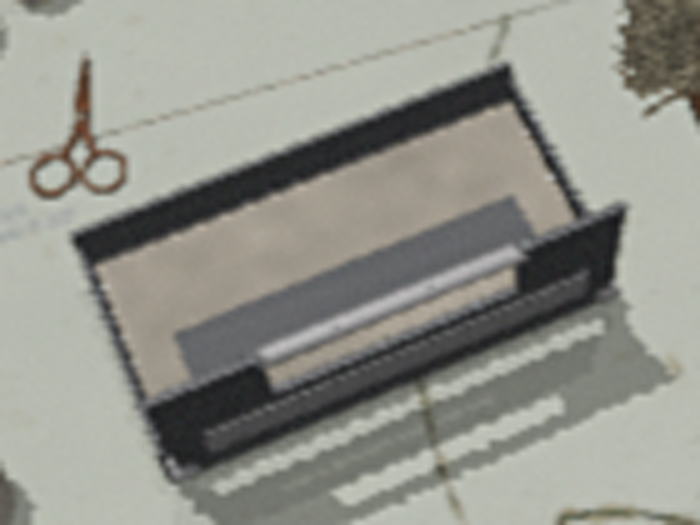

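View pics/s_b.png

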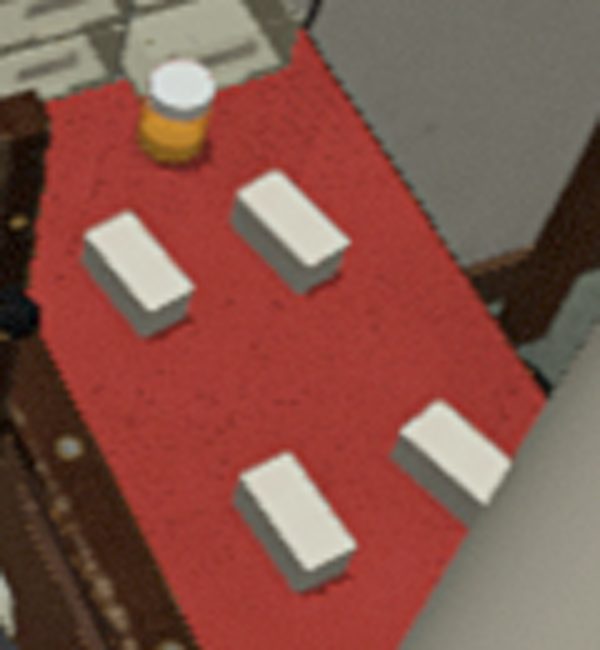

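```bash
cat >> h.py <<'E'
def fix(p,x0,y0,k): return [(x/k+x0-.5+.5/k,y/k+y0-.5+.5/k) for x,y in p]
def blocks(c,z=0.024,roi=(345,140,460,300),thr=170,amin=120):
    x0,y0,x1,y1=roi; g=c["img"][y0:y1,x0:x1].astype(int)
    g=cv2.resize(c["img"][y0:y1,x0:x1],None,fx=4,fy=4,interpolation=cv2.INTER_CUBIC)
    m=(g.min(2)>thr).astype(np.uint8)
    out=[]
    for q in cv2.findContours(m,cv2.RETR_EXTERNAL,cv2.CHAIN_APPROX_NONE)[0]:
        if cv2.contourArea(q)<amin*16: continue
        P=np.array([ray(c,u,v,z)[:2] for u,v in fix(q[:,0,:].astype(float),x0,y0,4)])
        (cx,cy),(w,h),a=cv2.minAreaRect((P*1000).astype(np.float32))
        if w<h: w,h,a=h,w,a+90
        a=(a+90)%180-90
        out.append((round(cx,1),round(cy,1),round(a,1),round(w,1),round(h,1)))
    return out
E
python3 - <<'E'
from h import *
c=r.capture("top"); s=r.capture("side")
P=[ray(c,u,v,.03) for u,v in fix([(159,316),(612,279),(620,354),(163,392)],175,140,6)]
print(np.round(P,4), np.mean(P,0)); e=(P[0]+P[3]-P[1]-P[2])/2; print(np.linalg.norm(e),np.degrees(np.arctan2(-e[0],e[1])), np.linalg.norm(P[0]-P[3]))
B=[ray(c,u,v,.139) for u,v in fix([(203,512),(543,485)],175,140,6)]; print(np.round(B,4))
print(tri([c,s],[np.mean(fix([(203,512),(543,485)],175,140,6),0),np.mean(fix([(263,357),(522,250)],155,165,5),0)]))
print("blocks",blocks(c)); print(blocks(s,roi=(320,130,440,260),thr=185))
# jar/pot/loupe
print("pot",ray(c,155,211,.047),"loupe",ray(c,172,257,.031),"jar",ray(c,*fix([(247,73)],345,140,4)[0],.047))
P=[ray(s,u,v,.03) for u,v in fix([(176,333),(513,196)],155,165,5)];print(P)
E
```

```text
[[0.5689 0.2756 0.03  ]
 [0.5893 0.0861 0.03  ]
 [0.5576 0.0819 0.03  ]
 [0.5369 0.2725 0.03  ]] [0.56318621 0.179017   0.03      ]
0.19117809382027362 6.183776104336831 0.03215951340060078
[[0.4803 0.2351 0.139 ]
 [0.4934 0.1083 0.139 ]]
(array([0.48627405, 0.17032704, 0.14146874]), array([3.12895016e-06]))
blocks [(404.1, -279.4, 19.3, 61.6, 29.6), (404.4, -182.1, 6.2, 61.1, 29.7), (572.7, -265.9, 13.7, 61.6, 29.3), (575.6, -172.3, 10.5, 61.6, 30.0), (672.0, -245.0, -44.1, 37.8, 37.0)]
[(405.7, -184.1, 6.3, 59.6, 28.3), (408.7, -280.3, 19.9, 53.8, 28.1), (576.3, -174.1, 10.8, 58.8, 28.3), (573.8, -267.9, 14.4, 59.5, 27.0)]
pot [0.51714373 0.38350106 0.047     ] loupe [0.40536887 0.3401883  0.031     ] jar [ 0.666417   -0.23812678  0.047     ]
[array([0.57085675, 0.27237143, 0.03      ]), array([0.59018301, 0.08453435, 0.03      ])]
```

```bash
cat >> h.py <<'E'
def go(x,y,z,yaw=None):
    s=r.sense(); R=np.array(s["ee_rot"]); p=np.array(s["tcp_pos"])
    d=R.T@(np.array([x,y,z])-p)
    cur=np.degrees(np.arctan2(R[1,1],R[0,1]))
    o="shift units "+str(np.round(d*10,3))
    if yaw is not None:
        a=(yaw-cur+90)%180-90; o+=f" yaw now {cur:.1f} turn wz {-a/45:.3f}"
    tilt=np.cross(R[:,2],[0,0,-1]); o+=" tiltfix wxy "+str(np.round(np.degrees(R.T@tilt)/45,3))
    print(o,"pos",np.round(p,4),"t",round(s["time_s"],2))
def st():
    s=r.sense(); print("t",round(s["time_s"],2),"pos",np.round(s["tcp_pos"],4),"F",np.round(s["wrist_force"],1),"M",np.round(s["moment"],2),"w",round(87*s["gripper_width"],1),"j",np.round(s["joints"],1))
E
python3 - <<'E'
from h import *
c=r.capture("top"); s=r.capture("side")
print(tri([c,s],[(57,155),(48,158)])) # lamp neck
for z in (.2,.3,.4,.5): print(z,ray(c,152,180,z),ray(s,145,240,z))
# plate top corners
crop(s,155,165,295,270,5,"x.png")
print([tri([c,s],[a,b]) for a,b in zip(fix([(62,527),(690,470)],175,140,6),fix([(150,408),(622,207)],155,165,5))])
go(.486,.172,.25,6.2)
E
```

```text
(array([0.57362923, 0.44324103, 0.3985178 ]), array([1.50856235e-05]))
0.2 [0.56890671 0.34792303 0.2       ] [0.48145    0.35133765 0.2       ]
0.3 [0.55240312 0.31710339 0.3       ] [0.4204665  0.33175036 0.3       ]
0.4 [0.53589954 0.28628376 0.4       ] [0.35948301 0.31216306 0.4       ]
0.5 [0.51939595 0.25546412 0.5       ] [0.29849951 0.29257577 0.5       ]
[(array([0.4727922 , 0.2852513 , 0.14133458]), array([5.48154334e-06])), (array([0.50060266, 0.05350917, 0.13755617]), array([8.36801325e-08]))]
shift units [-5.155  6.231 -0.274] yaw now 109.7 turn wz -1.700 tiltfix wxy [0. 0. 0.] pos [ 0.2107 -0.5883  0.2225] t 0.45
```

```bash
python3 -m crank '[[-0.2,[0,0,-0.3],[0,0,0]],[-0.2,[-0.286,0.346,0],[0,0,0]],[-0.2,[-0.286,0.346,0],[0,0,0]],[-0.2,[-0.286,0.346,0],[0,0,0]],[-0.2,[-0.286,0.346,0],[0,0,0]],[-0.2,[-0.286,0.346,0],[0,0,0]],[-0.2,[-0.286,0.346,0],[0,0,0]],[-0.2,[-0.286,0.346,0],[0,0,0]]]'
python3 -m crank '[[-0.2,[-0.286,0.346,0],[0,0,0]],[-0.2,[-0.286,0.346,0],[0,0,0]],[-0.2,[-0.286,0.346,0],[0,0,0]],[-0.2,[-0.286,0.346,0],[0,0,0]],[-0.2,[-0.286,0.346,0],[0,0,0]],[-0.2,[-0.286,0.346,0],[0,0,0]],[-0.2,[-0.286,0.346,0],[0,0,0]],[-0.2,[-0.286,0.346,0],[0,0,0]]]'
python3 -c "
from h import *
go(.486,.172,.25,6.2);st()"
```

```text
time_s: 1.25
tcp_pos: [0.3178, -0.2913, 0.2529]
ee_rot: [[-0.942, -0.337, 0.001], [-0.337, 0.942, -0.0], [-0.001, -0.001, -1.0]]
wrist_force: [1.3, 0.4, 0.6]
gripper_width: 0.603
time_s: 2.05
tcp_pos: [0.4399, 0.0468, 0.2531]
ee_rot: [[-0.941, -0.338, 0.001], [-0.338, 0.941, 0.0], [-0.001, 0.0, -1.0]]
wrist_force: [1.5, -0.5, -0.3]
gripper_width: 0.599
shift units [-0.857  1.023  0.032] yaw now 109.7 turn wz -1.699 tiltfix wxy [ 0.     0.002 -0.   ] pos [0.4399 0.0468 0.2531] t 2.05
t 2.05 pos [0.4399 0.0468 0.2531] F [ 1.5 -0.5 -0.3] M [-0.08 -0.11 -0.02] w 52.1 j [ 27.3   2.4 -20.7   0.  -66.8 -97.5]
```

```bash
python3 -m crank '[[-0.2,[-0.286,0.341,0],[0,0,0]],[-0.2,[-0.286,0.341,0],[0,0,0]],[-0.2,[-0.286,0.341,0],[0,0,0]],[-0.2,[0,0,0],[0,0,-0.189]],[-0.2,[0,0,0],[0,0,-0.189]],[-0.2,[0,0,0],[0,0,-0.189]],[-0.2,[0,0,0],[0,0,-0.189]],[-0.2,[0,0,0],[0,0,-0.189]]]'
python3 -m crank '[[-0.2,[0,0,0],[0,0,-0.189]],[-0.2,[0,0,0],[0,0,-0.189]],[-0.2,[0,0,0],[0,0,-0.189]],[-0.2,[0,0,0],[0,0,-0.189]],[-0.2,[0,0,0],[0,0,0]]]'
python3 -c "
from h import *
go(.486,.172,.12,6.2);st()
for n in ('wrist','top','side'):
    c=r.capture(n); cv2.imwrite('pics/%s1.png'%n,c['img']); print(n, pj(c,[.486,.172,.139]))
    if n=='top': crop(c,175,140,305,240,6,'t_h1.png')
"
```

```text
time_s: 2.85
tcp_pos: [0.4859, 0.1701, 0.2526]
ee_rot: [[-0.46, -0.888, 0.0], [-0.888, 0.46, 0.0], [-0.0, -0.0, -1.0]]
wrist_force: [0.3, 0.7, -0.4]
gripper_width: 0.602
time_s: 3.35
tcp_pos: [0.4859, 0.1701, 0.2527]
ee_rot: [[0.108, -0.994, 0.0], [-0.994, -0.108, 0.0], [-0.0, -0.0, -1.0]]
wrist_force: [0.3, 0.2, -0.4]
gripper_width: 0.603
shift units [-0.019 -0.003  1.327] yaw now -173.8 turn wz 0.001 tiltfix wxy [-0.  0.  0.] pos [0.4859 0.1701 0.2527] t 3.35
t 3.35 pos [0.4859 0.1701 0.2527] F [ 0.3  0.2 -0.4] M [0.02 0.13 0.03] w 52.5 j [ 37.4  10.  -12.   -0.  -68.  -31.1]
wrist [284.40025591 205.70068952]
top [236.63935306 223.03529907]
side [231.99072332 226.13687721]
```

View pics/wrist1.png

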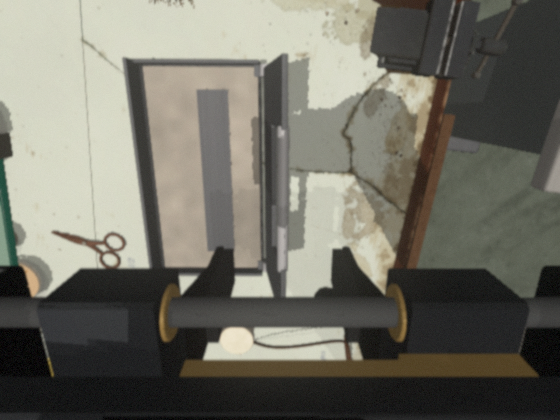

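View pics/side1.png

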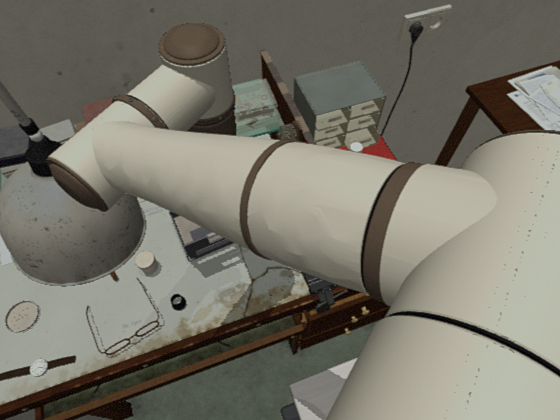

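View pics/top1.png

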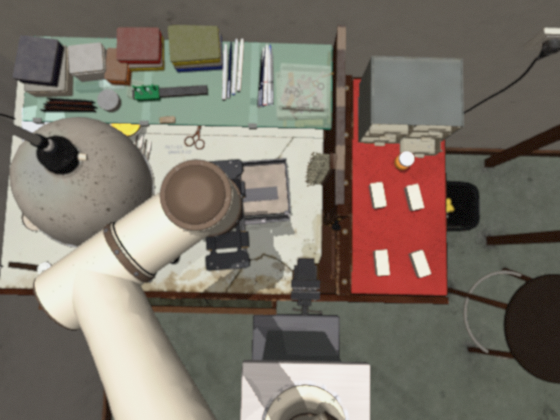

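```bash
python3 -c "
from h import *
c=r.capture('top');s=r.capture('side')
print(tri([c,s],[(62,295),(85,180)]),tri([c,s],[(198,195),(193,45)]))
for z in (.3,.35,.4): print(ray(c,120,245,z),ray(c,150,205,z),ray(s,125,265,z))
"
```

```text
(array([0.36209806, 0.33530326, 0.56086904]), array([3.6451386e-05])) (array([0.48540695, 0.16833288, 0.60786001]), array([3.38944344e-08]))
[0.42898289 0.36956809 0.3       ] [0.50493489 0.31824859 0.3       ] [0.38459275 0.37183504 0.3       ]
[0.42843502 0.35088342 0.35      ] [0.49964608 0.30276729 0.35      ] [0.35698665 0.35881702 0.35      ]
[0.42788714 0.33219874 0.4       ] [0.49435726 0.28728599 0.4       ] [0.32938055 0.345799   0.4       ]
```

```bash
python3 -c "
from h import *
from scipy.optimize import least_squares
c=r.capture('top');s=r.capture('side')
crop(c,0,90,180,260,4,'lampt.png')
im=cv2.imread('pics/side0.png');cv2.imwrite('pics/lamps.png',cv2.resize(im[100:310,0:180],None,fx=3,fy=3,interpolation=cv2.INTER_CUBIC))
"
```

```text
(no output)
```

View pics/lamps.png

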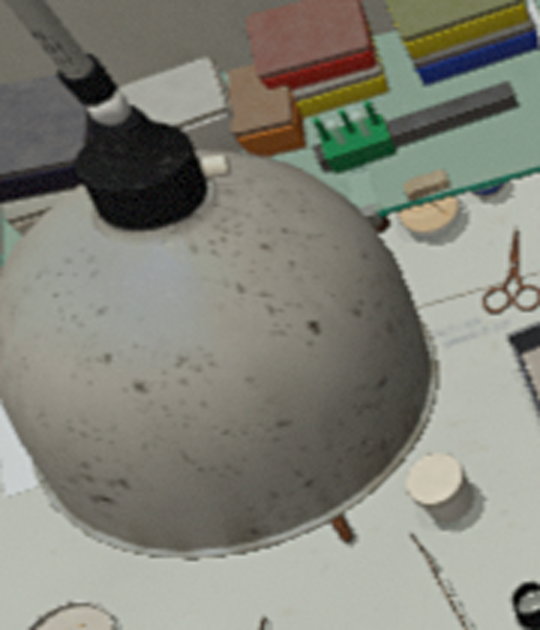

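View pics/lampt.png

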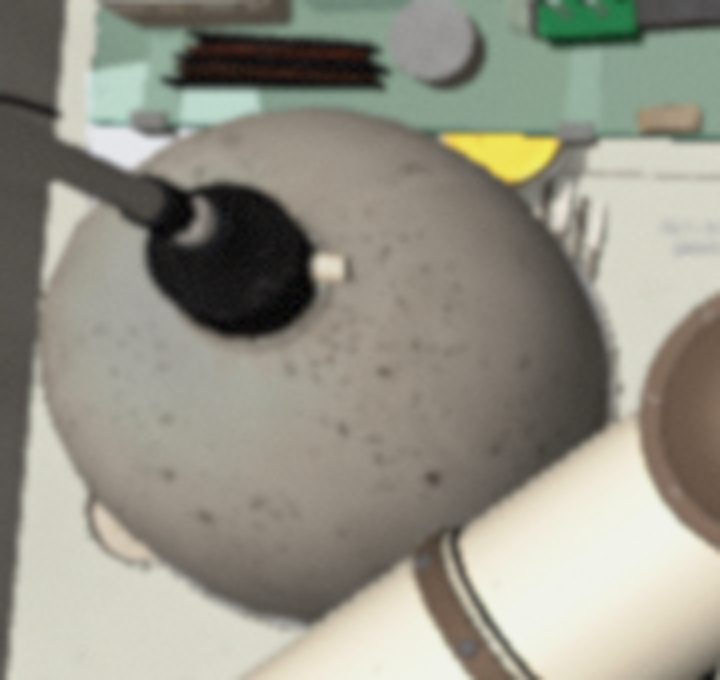

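```bash
python3 -c "
from h import *
c=r.capture('top');s=r.capture('side')
for uv in [((81,181),(72,217)),((81,181),(72,210)),((57,157),(48,162)),((60,160),(46,167)),((152,182),(144.6,224)),((75,246),(66,285))]:
  X=tri([c,s],uv); print(np.round(X[0],3),X[1])
C=tri([c,s],((81,181),(72,213)))[0]
for k,q in ((c,71),(s,72)): 
  d=(np.array(k['R'])@C+k['t'])[2]; print(d, q*d/k['fx'])
"
```

```text
[0.555 0.472 0.247] [1.5621533e-05]
[0.551 0.461 0.273] [9.78418835e-06]
[0.572 0.447 0.391] [1.50393653e-05]
[0.57  0.451 0.381] [4.92567327e-06]
[0.576 0.367 0.118] [7.66050914e-05]
[0.427 0.499 0.215] [6.90229515e-05]
0.8442488134228916 0.13985906392064376
0.7700509256340188 0.14052657330345666
```

```bash
python3 -m crank '[[-0.2,[-0.02,0,0.45],[0,0,0]],[-0.2,[0,0,0.45],[0,0,0]],[-0.2,[0,0,0.43],[0,0,0]],[-0.2,[0,0,0],[0,0,0]]]'
python3 -m crank '[[0.3,[0,0,0],[0,0,0]],[1,[0,0,0],[0,0,0]],[1,[0,0,0],[0,0,0]],[1,[0,0,0],[0,0,0]],[1,[0,0,0],[0,0,0]]]'
python3 -c "
from h import *
st()"
```

```text
time_s: 4.2
tcp_pos: [0.4818, 0.1696, 0.1143]
ee_rot: [[0.107, -0.994, -0.011], [-0.994, -0.107, -0.007], [0.006, 0.012, -1.0]]
wrist_force: [-0.2, -0.1, 0.5]
gripper_width: 0.597
time_s: 4.7
tcp_pos: [0.4861, 0.1723, 0.1207]
ee_rot: [[0.109, -0.994, 0.002], [-0.994, -0.109, 0.001], [-0.001, -0.002, -1.0]]
wrist_force: [-0.6, -0.4, -0.1]
gripper_width: 0.232
t 4.7 pos [0.4861 0.1723 0.1207] F [-0.6 -0.4 -0.1] M [ 0.09  0.11 -0.02] w 20.2 j [ 37.6  17.3 -23.    0.  -49.6 -31.3]
```

```bash
python3 -m crank '[[1,[0,0,0],[0,0,0]],[1,[0,0,0],[0,0,0]],[1,[0,0,0],[0,0,0]],[1,[0,0,0],[0,0,0]]]'
python3 -c "
from h import *
st()"
```

```text
time_s: 5.1
tcp_pos: [0.4859, 0.1721, 0.12]
ee_rot: [[0.109, -0.994, 0.0], [-0.994, -0.109, 0.0], [-0.0, -0.0, -1.0]]
wrist_force: [-1.5, -0.0, 3.7]
gripper_width: 0.102
t 5.1 pos [0.4859 0.1721 0.12  ] F [-1.5 -0.   3.7] M [ 0.05  0.47 -0.03] w 8.9 j [ 37.6  17.4 -23.    0.  -49.6 -31.3]
```

```bash
python3 -m crank '[[1,[0,0.084,0.02],[0,0,0]],[1,[0,0.083,0.026],[0,0,0]],[1,[0,0.085,0.036],[0,0,0]],[1,[0,0.082,0.042],[0,0,0]],[1,[0,0.078,0.05],[0,0,0]],[1,[0,0.074,0.056],[0,0,0]],[1,[0,0.068,0.062],[0,0,0]],[1,[0,0.062,0.068],[0,0,0]]]'
python3 -c "
from h import *
st()"
```

```text
time_s: 5.9
tcp_pos: [0.4243, 0.1661, 0.0832]
ee_rot: [[0.109, -0.994, 0.001], [-0.994, -0.109, 0.001], [-0.001, -0.001, -1.0]]
wrist_force: [4.1, 4.4, 2.5]
gripper_width: 0.105
t 5.9 pos [0.4243 0.1661 0.0832] F [4.1 4.4 2.5] M [ 1.13 -1.14 -0.04] w 9.2 j [ 41.9  15.1 -33.5  -0.  -41.3 -35.6]
```

```bash
python3 -m crank '[[1,[0,0.055,0.074],[0,0,0]],[1,[0,0.051,0.078],[0,0,0]],[1,[0,0.042,0.082],[0,0,0]],[1,[0,0.036,0.085],[0,0,0]],[1,[0,0.028,0.088],[0,0,0]],[1,[0,0.02,0.09],[0,0,0]],[1,[0,0.012,0.09],[0,0,0]],[1,[0,0.004,0.08],[0,0,0]]]'
python3 -m crank '[[1,[0,0,0],[0,0,0]],[1,[0,0,0],[0,0,0]]]'
python3 -c "
from h import *
st()"
```

```text
time_s: 6.7
tcp_pos: [0.3998, 0.1635, 0.0163]
ee_rot: [[0.109, -0.994, 0.001], [-0.994, -0.109, 0.001], [-0.001, -0.001, -1.0]]
wrist_force: [1.9, 5.6, 2.2]
gripper_width: 0.101
time_s: 6.9
tcp_pos: [0.3998, 0.1634, 0.0159]
ee_rot: [[0.109, -0.994, 0.0], [-0.994, -0.109, 0.001], [-0.001, -0.0, -1.0]]
wrist_force: [1.1, 6.7, -2.2]
gripper_width: 0.1
t 6.9 pos [0.3998 0.1634 0.0159] F [ 1.1  6.7 -2.2] M [ 1.91 -0.58 -0.02] w 8.7 j [ 43.9  20.2 -40.6  -0.1 -29.2 -37.6]
```

```bash
python3 -m crank '[[1,[0,0,0.025],[0,0,0]],[1,[0,0,0.02],[0,0,0]],[1,[0,0,0],[0,0,0]],[1,[0,0,0],[0,0,0]]]'
python3 -c "
from h import *
st()"
```

```text
time_s: 7.3
tcp_pos: [0.3997, 0.1634, 0.0118]
ee_rot: [[0.109, -0.994, 0.0], [-0.994, -0.109, 0.001], [-0.001, -0.0, -1.0]]
wrist_force: [-0.0, 6.5, 0.1]
gripper_width: 0.096
t 7.3 pos [0.3997 0.1634 0.0118] F [-0.   6.5  0.1] M [ 1.95 -0.23 -0.02] w 8.4 j [ 43.9  20.7 -40.8  -0.1 -28.5 -37.6]
```

```bash
python3 -m crank '[[1,[0,0,0.02],[0,0,0]],[1,[0,0,0.02],[0,0,0]],[1,[0,0,0],[0,0,0]]]'
python3 -c "
from h import *
st()
c=r.capture('wrist');cv2.imwrite('pics/w2.png',c['img'])"
```

```text
time_s: 7.6
tcp_pos: [0.3997, 0.1632, 0.0102]
ee_rot: [[0.11, -0.994, 0.001], [-0.994, -0.11, 0.0], [-0.0, -0.001, -1.0]]
wrist_force: [-5.7, 3.8, 26.6]
gripper_width: 0.099
t 7.6 pos [0.3997 0.1632 0.0102] F [-5.7  3.8 26.6] M [ 1.21  1.76 -0.01] w 8.6 j [ 43.9  20.9 -40.9   0.  -28.2 -37.6]
```

View pics/w2.png

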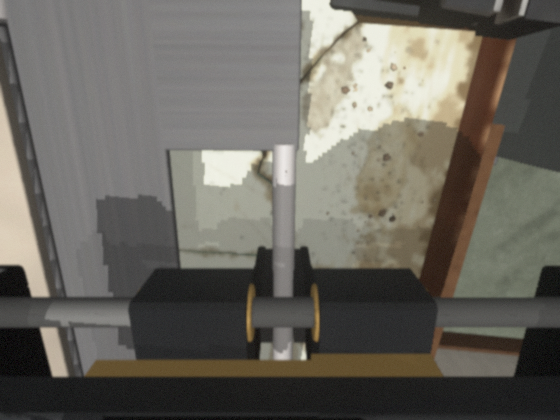

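The wrist view shows the front lying flat with the bar between the pads (column 283). A 27 N reaction confirms the stop. Releasing and rising.

```bash
python3 -m crank '[[1,[0,0,-0.03],[0,0,0]],[-0.1,[0,0,0],[0,0,0]],[-0.1,[0,0,0],[0,0,0]],[-0.1,[0,0,0],[0,0,0]],[-0.1,[0,0,0],[0,0,0]],[-0.1,[0,0,0],[0,0,0]]]'
python3 -m crank '[[-0.1,[0,0,-0.3],[0,0,0]],[-0.1,[0,0,-0.45],[0,0,0]],[-0.1,[0,0,-0.45],[0,0,0]],[-0.1,[0,0,-0.45],[0,0,0]],[-0.2,[0,0,-0.45],[0,0,0]],[-0.2,[0,0,-0.2],[0,0,0]],[-0.2,[0,0,0],[0,0,0]]]'
cat >> h.py <<'E'
from scipy.spatial.transform import Rotation as Ro
def Rt(yaw,tilt):
    a=np.radians(yaw); y=np.array([np.cos(a),np.sin(a),0]); z=np.array([0,0,-1.]); x=np.cross(y,z)
    return np.column_stack([x,y,z])@Ro.from_rotvec([0,-np.radians(tilt),0]).as_matrix()
def plan(gp,yaw,tilt,tcpz=None):
    """gp: grasp-line point (world) desired at distance g behind TCP; rotate first, then shift"""
    s=r.sense(); R=np.array(s["ee_rot"]); p=np.array(s["tcp_pos"]); T=Rt(yaw,tilt)
    rv=Ro.from_matrix(R.T@T).as_rotvec(degrees=True)/45
    tcp=np.array(gp)+T[:,2]*r.grasp_offset
    print("pos",np.round(p,4),"t",round(s["time_s"],2),"rot units",np.round(rv,3),"| tcp target",np.round(tcp,4),"shift(after rot)",np.round(T.T@(tcp-p)*10,3),"shift(now frame)",np.round(R.T@(tcp-p)*10,3),"world",np.round(tcp-p,3))
E
python3 -c "
from h import *
st()
c=r.capture('top');print(blocks(c));crop(c,175,140,455,300,2.8,'t3.png')
s=r.capture('side');cv2.imwrite('pics/s3.png',s['img'])"
```

```text
time_s: 8.25
tcp_pos: [0.3991, 0.1619, 0.0109]
ee_rot: [[0.108, -0.994, -0.002], [-0.994, -0.108, -0.002], [0.001, 0.002, -1.0]]
wrist_force: [-0.4, 0.2, -0.7]
gripper_width: 0.469
time_s: 8.95
tcp_pos: [0.4011, 0.1635, 0.2446]
ee_rot: [[0.109, -0.994, 0.006], [-0.994, -0.109, 0.005], [-0.004, -0.006, -1.0]]
wrist_force: [0.8, 0.3, -0.6]
gripper_width: 0.596
t 8.95 pos [0.4011 0.1635 0.2446] F [ 0.8  0.3 -0.6] M [ 0.02  0.13 -0.01] w 51.8 j [ 43.9   1.6 -22.8   0.  -65.2 -37.6]
[(404.1, -279.4, 19.4, 61.6, 29.4), (404.4, -182.0, 6.1, 61.1, 29.7), (572.6, -265.8, 13.7, 61.6, 29.5), (575.6, -172.2, 10.2, 61.6, 30.0), (672.0, -245.0, -44.1, 37.8, 37.0)]
```

View pics/t3.png

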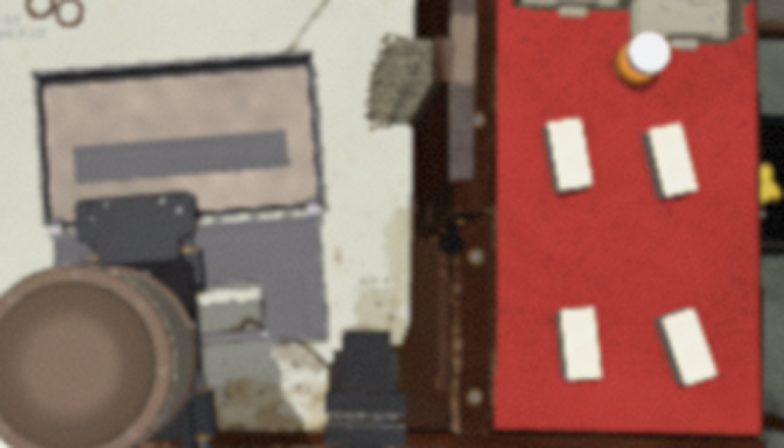

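View pics/s3.png

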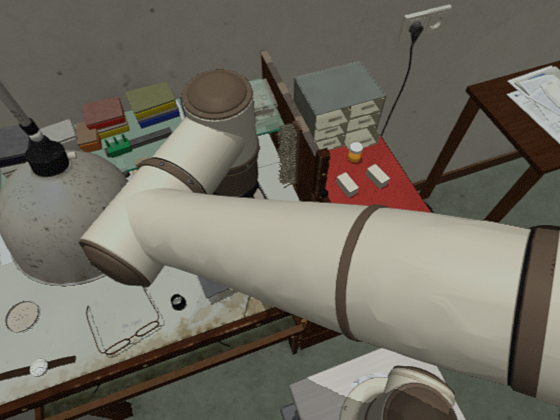

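```bash
cat > kin.py <<'E'
import numpy as np
from scipy.optimize import least_squares
from scipy.spatial.transform import Rotation as Ro
D=np.array([[.2107,-.588,.2225,22.09,.38],[.4399,.0468,.2531,2.4,-20.7],[.4859,.1701,.2527,10.,-12.],[.4859,.1723,.1207,17.3,-23.],[.4243,.1661,.0832,15.1,-33.5],[.3997,.1634,.0118,20.7,-40.8],[.4011,.1635,.2446,1.6,-22.8]])
def fk2(P,j2,j3):
    L1,L2,c,a,h=P; j2=np.radians(j2);j3=np.radians(j3); b=j2-j3
    return a+L1*np.sin(j2)+L2*np.cos(b)+c*np.sin(b), h+L1*np.cos(j2)-L2*np.sin(b)+c*np.cos(b)
if __name__=="__main__":
  for fixa in (0,):
    off=np.mean([.5148*np.sin(np.radians(37.4-19.3))])
    def f(P):
        r=np.sqrt(D[:,0]**2+D[:,1]**2-P[5]**2); x,z=fk2(P[:5],D[:,3],D[:,4]); return np.r_[x-r,z-D[:,2],(P[3])*.02]
    s=least_squares(f,[.3,.3,0.,0,0.0,.16]); print(s.x, np.abs(s.fun).max())
  J=[-55.485,27.3,37.4,37.6,41.9,43.9,43.9]
  print([np.hypot(d[0],d[1])*np.sin(np.radians(j)-np.arctan2(d[1],d[0])) for d,j in zip(D,J)])
E
python3 kin.py
```

```text
[ 0.55715817  0.42158173  0.00198157  0.00224134 -0.13989511  0.15750523] 0.0009474173022553378
[np.float64(0.1595615818835158), np.float64(0.16017265252939852), np.float64(0.1599939935684704), np.float64(0.15995802958952657), np.float64(0.15973120545737038), np.float64(0.15941465911327646), np.float64(0.16031336656169456)]
```

```bash
cat >> kin.py <<'E'
d=.31;H=.17
def fk(q,sg=1):
    j1,j2,j3,j4,j5=np.radians(q)
    Rb=Ro.from_euler('z',j1).as_matrix()@Ro.from_euler('y',j2-j3).as_matrix()
    F=Ro.from_euler('z',j1).as_matrix()@np.array([.5572*np.sin(j2),0,H+.5572*np.cos(j2)])+Rb@np.array([.4216,0,0])
    Rw=Rb@Ro.from_euler('x',sg*j4).as_matrix(); lat=Rw@np.array([0,1,0])
    R5=Rw@Ro.from_euler('y',-j5).as_matrix(); t=R5[:,0]
    return F, lat, t, F-.16*lat+d*t
def ik(p,t,q0=(20,15,-25,0,-50)):
    f=lambda q:np.r_[fk(q)[3]-p,(fk(q)[2]-t)*.3]
    s=least_squares(f,q0); return s.x,np.abs(s.fun).max()
LC=np.array([.553,.467,.26])
def report(p,t,q0=(20,15,-25,0,-50)):
    q,e=ik(p,t,q0); F,lat,tt,_=fk(q)
    pts=[F+lat*s for s in np.linspace(-.16,.048,30)]
    dl=min(np.linalg.norm(x-LC) for x in pts)-.14-.045
    pan=min([x[2]-.045-.28 for x in pts if -.105<x[1]<.055 and x[0]>.445] or [9])
    print(np.round(p,3),"q",np.round(q,1),"err%.4f"%e,"lampclear %.3f"%dl,"cap",np.round(F+lat*.048,3),"panelclear %.3f"%pan)
def T(yawlean,deg):  # lean direction yaw of wrist
    a=np.radians(yawlean);l=np.radians(deg); return np.array([-np.sin(l)*np.cos(a),-np.sin(l)*np.sin(a),-np.cos(l)])
E
python3 - <<'E'
from kin import *
print("chk",fk([37.4,10,-12,0,-68])[3])
for k,(px,py) in dict(L=(.556,.241),C=(.563,.179),R=(.570,.117)).items():
    for l in (0,10,15,20,30):
        print(k,l,end=' ');report(np.array([px,py,.038]),T(-84,l))
print("far, lean -y")
for p in ((.575,-.173),(.573,-.267)):
    for l in (0,15,25): report(np.array([*p,.002]),T(-80,l))
print("near lean to robot")
for p in ((.405,-.183),(.405,-.28),(.45,-.2)):
    for l in (0,10,15,20): report(np.array([*p,.002]),T(190,l))
E
```

```text
chk [0.48458236 0.16908503 0.25080074]
L 0 [0.556 0.241 0.038] q [ 38.7  31.1 -14.2  -0.  -44.8] err0.0000 lampclear -0.020 cap [0.426 0.403 0.348] panelclear 9.000
L 10 [0.556 0.241 0.038] q [ 33.7  30.3 -11.6  12.8 -44.1] err0.0000 lampclear -0.015 cap [0.474 0.373 0.377] panelclear 9.000
L 15 [0.556 0.241 0.038] q [ 30.8  30.3 -10.2  19.5 -44.9] err0.0000 lampclear -0.004 cap [0.502 0.353 0.39 ] panelclear 9.000
L 20 [0.556 0.241 0.038] q [ 27.7  30.5  -8.7  26.1 -46.2] err0.0000 lampclear 0.014 cap [0.531 0.328 0.4  ] panelclear 9.000
L 30 [0.556 0.241 0.038] q [ 21.1  31.8  -6.1  38.6 -50.7] err0.0000 lampclear 0.067 cap [0.588 0.267 0.409] panelclear 9.000
C 0 [0.563 0.179 0.038] q [ 33.4  29.9 -16.5   0.  -43.6] err0.0000 lampclear -0.007 cap [0.449 0.353 0.348] panelclear 9.000
C 10 [0.563 0.179 0.038] q [ 28.   29.5 -12.9  13.3 -44.6] err0.0000 lampclear 0.011 cap [0.502 0.319 0.379] panelclear 9.000
C 15 [0.563 0.179 0.038] q [ 24.9  29.7 -11.   19.9 -46. ] err0.0000 lampclear 0.031 cap [0.531 0.296 0.391] panelclear 9.000
C 20 [0.563 0.179 0.038] q [ 21.7  30.2  -9.3  26.3
[... 2442 characters left out ...]
0.0000 lampclear 0.432 cap [ 0.455 -0.136  0.343] panelclear 9.000
[ 0.405 -0.28   0.002] q [-25.9  23.1 -30.7  31.2 -22.8] err0.0000 lampclear 0.473 cap [ 0.457 -0.176  0.357] panelclear 9.000
[ 0.45  -0.2    0.002] q [ -5.   26.  -32.3   0.  -31.7] err0.0000 lampclear 0.285 cap [0.468 0.007 0.312] panelclear -0.013
[ 0.45  -0.2    0.002] q [ -7.1  23.6 -35.6   8.  -21.5] err0.0000 lampclear 0.306 cap [ 0.447 -0.008  0.322] panelclear -0.003
[ 0.45  -0.2    0.002] q [ -8.9  22.8 -35.6  15.8 -17.9] err0.0000 lampclear 0.321 cap [ 0.45  -0.024  0.331] panelclear 0.005
[ 0.45  -0.2    0.002] q [-11.9  22.4 -34.3  26.9 -16.4] err0.0000 lampclear 0.350 cap [ 0.461 -0.053  0.345] panelclear 0.015
```

Run:
```python
from kin import *
for p,y in (((.575,-.173),190.5),((.573,-.267),194),((.405,-.28),199.4),((.405,-.183),186.2)):
    for l in (0,15,20,25,30): print(l,end=' ');report(np.array([*p,.004]),T(y,l))
```

```text
0 [ 0.575 -0.173  0.004] q [ -1.3  33.3 -16.4  -0.  -40.3] err0.0000 lampclear 0.251 cap [0.58  0.035 0.314] panelclear -0.011
15 [ 0.575 -0.173  0.004] q [ -3.4  29.4 -23.6   9.3 -22.7] err0.0000 lampclear 0.271 cap [0.535 0.016 0.324] panelclear -0.013
20 [ 0.575 -0.173  0.004] q [ -4.7  28.6 -24.3  16.5 -18.4] err0.0000 lampclear 0.285 cap [0.534 0.003 0.331] panelclear -0.014
25 [ 0.575 -0.173  0.004] q [ -6.9  28.1 -23.6  27.2 -16. ] err0.0000 lampclear 0.311 cap [ 0.542 -0.022  0.344] panelclear -0.007
30 [ 0.575 -0.173  0.004] q [ -8.9  28.2 -48.1 -33.3  17.6] err0.0000 lampclear 0.340 cap [ 0.34  -0.012  0.245] panelclear 9.000
0 [ 0.573 -0.267  0.004] q [-10.3  35.6 -11.5   0.  -42.9] err0.0000 lampclear 0.350 cap [ 0.61  -0.062  0.314] panelclear -0.011
15 [ 0.573 -0.267  0.004] q [-14.3  32.1 -15.6  14.3 -29.8] err0.0000 lampclear 0.389 cap [ 0.582 -0.101  0.338] panelclear 0.013
20 [ 0.573 -0.267  0.004] q [-16.4  31.5 -15.6  22.2 -27.2] err0.0000 lampclear 0.413 cap [ 0.58  -0.124  0.349] panelclear 9.000
25 [ 0.573 -0.267  0.004] q [-19.1  31.1 -15.   31.8 -26. ] err0.0
[... 777 characters left out ...]
0.0000 lampclear 0.603 cap [ 0.438 -0.304  0.375] panelclear 9.000
0 [ 0.405 -0.183  0.004] q [ -3.2  22.5 -39.   -0.  -28.5] err0.0000 lampclear 0.281 cap [0.417 0.025 0.314] panelclear 9.000
15 [ 0.405 -0.183  0.004] q [ -6.2  19.4 -43.2  14.2 -13.2] err0.0000 lampclear 0.310 cap [0.392 0.004 0.327] panelclear 9.000
20 [ 0.405 -0.183  0.004] q [-10.2  18.8 -61.6 -30.2  11.1] err0.0000 lampclear 0.382 cap [0.23  0.001 0.278] panelclear 9.000
25 [ 0.405 -0.183  0.004] q [ -9.7  19.7 -62.7 -22.3  17.7] err0.0000 lampclear 0.378 cap [0.23  0.006 0.274] panelclear 9.000
30 [ 0.405 -0.183  0.004] q [-10.3  21.2 -64.8 -18.8  26.2] err0.0000 lampclear 0.384 cap [0.22  0.006 0.268] panelclear 9.000
```

Run:
```python
from h import *
a=np.radians(14); o=np.array([np.cos(a),np.sin(a)])*.004
tcp=np.array([.5735,-.267])+o
T=Rt(104,25)
gp=np.array([*tcp,.10])-T[:,2]*r.grasp_offset
plan(gp,104,25)
```

```text
pos [0.3991 0.1623 0.2408] t 9.05 rot units [ 0.399 -0.457  1.795] | tcp target [ 0.5774 -0.266   0.1   ] shift(after rot) [-0.033 -4.587  1.569] shift(now frame) [ 4.451 -1.31   1.406] world [ 0.178 -0.428 -0.141]
```

```bash
python3 -m crank '[[-0.1,[0,0,-0.45],[0,0,0]],[-0.1,[0,0,-0.45],[0,0,0]],[-0.1,[0,0,-0.3],[0,0,0]],[-0.1,[0.445,-0.131,0],[0,0,0]],[-0.1,[0.445,-0.131,0],[0,0,0]],[-0.1,[0.445,-0.131,0],[0,0,0]],[-0.1,[0.445,-0.131,0],[0,0,0]],[-0.1,[0.445,-0.131,0],[0,0,0]]]'
python3 -m crank '[[-0.1,[0.445,-0.131,0],[0,0,0]],[-0.1,[0.445,-0.131,0],[0,0,0]],[-0.1,[0.445,-0.131,0],[0,0,0]],[-0.1,[0.445,-0.131,0],[0,0,0]],[-0.1,[0.445,-0.131,0],[0,0,0]],[-0.1,[0,0,0],[0.04,-0.046,0.18]],[-0.1,[0,0,0],[0.04,-0.046,0.18]],[-0.1,[0,0,0],[0.04,-0.046,0.18]]]'
python3 -m crank '[[-0.1,[0,0,0],[0.04,-0.046,0.18]],[-0.1,[0,0,0],[0.04,-0.046,0.18]],[-0.1,[0,0,0],[0.04,-0.046,0.18]],[-0.1,[0,0,0],[0.04,-0.046,0.18]],[-0.1,[0,0,0],[0.04,-0.046,0.18]],[-0.1,[0,0,0],[0.04,-0.046,0.18]],[-0.1,[0,0,0],[0.04,-0.046,0.18]],[-0.1,[0,0,0],[0,0,0]]]'
cat >> h.py <<'E'
def pick(bx,by,byaw,z,yaw,tilt,o=.004,frame=True):
    T=Rt(yaw,tilt); h=T[:2,2]; h=h/np.linalg.norm(h) if tilt>1 else h*0
    t=np.array([bx,by])+h*o
    plan(np.array([*t,z])-T[:,2]*r.grasp_offset,yaw,tilt)
E
python3 - <<'E'
from h import *
st(); pick(.5735,-.267,14,.10,104,25)
c=r.capture('wrist');cv2.imwrite('pics/w4.png',c['img'])
E
```

```text
time_s: 9.85
tcp_pos: [0.4889, -0.0532, 0.359]
ee_rot: [[0.109, -0.994, -0.005], [-0.994, -0.109, -0.0], [-0.0, 0.005, -1.0]]
wrist_force: [0.5, 1.5, -0.3]
gripper_width: 0.549
time_s: 10.65
tcp_pos: [0.5784, -0.2659, 0.3574]
ee_rot: [[-0.311, -0.945, 0.099], [-0.942, 0.321, 0.1], [-0.127, -0.062, -0.99]]
wrist_force: [-0.2, 0.4, 0.1]
gripper_width: 0.55
time_s: 11.45
tcp_pos: [0.5768, -0.2648, 0.3585]
ee_rot: [[-0.881, -0.239, 0.408], [-0.215, 0.971, 0.105], [-0.421, 0.005, -0.907]]
wrist_force: [0.6, 0.3, 0.6]
gripper_width: 0.553
t 11.45 pos [ 0.5768 -0.2648  0.3585] F [0.6 0.3 0.6] M [-0.32  0.84  0.  ] w 48.1 j [-16.7  10.4   4.8 -14.1 -63.4 -55.6]
pos [ 0.5768 -0.2648  0.3585] t 11.45 rot units [ 0.004 -0.002 -0.006] | tcp target [ 0.5774 -0.266   0.1   ] shift(after rot) [ 1.09  -0.013  2.344] shift(now frame) [ 1.087 -0.025  2.345] world [ 0.001 -0.001 -0.259]
```

View pics/w4.png

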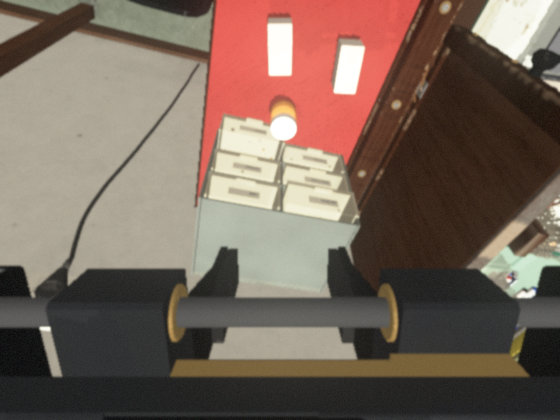

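```bash
python3 -m crank '[[-0.1,[0.18,0,0.387],[0,0,0]],[-0.1,[0.18,0,0.387],[0,0,0]],[-0.1,[0.18,0,0.387],[0,0,0]],[-0.1,[0.18,0,0.387],[0,0,0]],[-0.1,[0.18,0,0.387],[0,0,0]],[-0.1,[0.18,0,0.387],[0,0,0]],[-0.1,[0.18,0,0.387],[0,0,0]],[-0.1,[0,0,0],[0,0,0]]]'
python3 - <<'E'
from h import *
st()
c=r.capture('top'); print(blocks(c)); pick(.5735,-.267,14,.003,104,25)
c=r.capture('wrist');cv2.imwrite('pics/w5.png',c['img'])
E
```

```text
time_s: 12.3
tcp_pos: [0.5752, -0.2629, 0.0542]
ee_rot: [[-0.885, -0.24, 0.399], [-0.214, 0.971, 0.109], [-0.413, 0.011, -0.91]]
wrist_force: [-0.6, -0.1, -0.9]
gripper_width: 0.554
t 12.3 pos [ 0.5752 -0.2629  0.0542] F [-0.6 -0.1 -0.9] M [-0.18  0.98  0.05] w 48.2 j [-17.9  26.6 -14.8 -26.5 -30.5 -37.5]
[(332.9, -324.1, -88.7, 86.7, 33.7), (575.6, -172.2, 9.8, 60.4, 29.2), (522.0, -311.5, -1.0, 334.6, 134.6)]
pos [ 0.5778 -0.2643  0.0586] t 12.35 rot units [ 0.006 -0.006 -0.004] | tcp target [ 0.5774 -0.266   0.003 ] shift(after rot) [ 0.242 -0.016  0.5  ] shift(now frame) [ 0.24  -0.019  0.501] world [-0.    -0.002 -0.056]
```

View pics/w5.png

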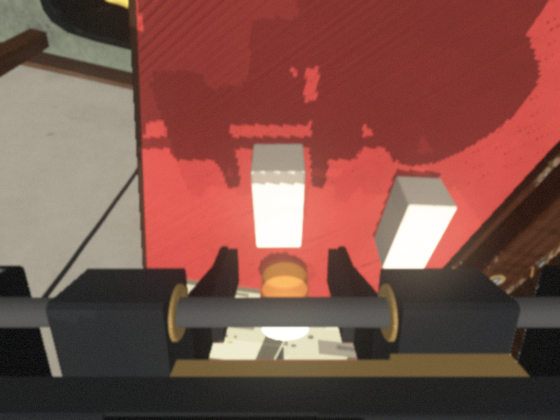

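The wrist view shows the far-right block at (279,200), square between the jaws. Descending and closing.

```bash
python3 -m crank '[[-0.1,[0.12,-0.01,0.25],[0,0,0]],[-0.1,[0.12,-0.008,0.25],[0,0,0]],[-0.1,[0,0,0],[0,0,0]],[0.5,[0,0,0],[0,0,0]],[1,[0,0,0],[0,0,0]],[1,[0,0,0],[0,0,0]],[1,[0,0,0],[0,0,0]],[1,[0,0,0],[0,0,0]]]'
python3 - <<'E'
from h import *
st();pick(.5735,-.267,14,.003,104,25)
E
```

```text
time_s: 13.2
tcp_pos: [0.5805, -0.2668, 0.0094]
ee_rot: [[-0.877, -0.24, 0.415], [-0.217, 0.971, 0.102], [-0.428, -0.0, -0.904]]
wrist_force: [-1.8, 0.7, 6.8]
gripper_width: 0.34
t 13.2 pos [ 0.5805 -0.2668  0.0094] F [-1.8  0.7  6.8] M [0.28 0.56 0.18] w 29.6 j [-18.8  30.8 -14.7 -31.5 -26.2 -31.1]
pos [ 0.5805 -0.2668  0.0094] t 13.2 rot units [-0.002  0.007 -0.002] | tcp target [ 0.5774 -0.266   0.003 ] shift(after rot) [0.053 0.015 0.046] shift(now frame) [0.053 0.015 0.046] world [-0.003  0.001 -0.006]
```

```bash
python3 -m crank '[[1,[0,0,0],[0,0,0]],[1,[-0.09,0,-0.2],[0,0,0]],[1,[-0.19,0,-0.41],[0,0,0]],[1,[0,0,0],[0,0,0]]]'
python3 - <<'E'
from h import *
st()
c=r.capture('wrist');cv2.imwrite('pics/w6.png',c['img'])
E
```

```text
time_s: 13.6
tcp_pos: [0.5824, -0.2684, 0.0814]
ee_rot: [[-0.874, -0.241, 0.422], [-0.22, 0.97, 0.098], [-0.433, -0.007, -0.901]]
wrist_force: [0.4, -0.8, 0.5]
gripper_width: 0.339
t 13.6 pos [ 0.5824 -0.2684  0.0814] F [ 0.4 -0.8  0.5] M [-0.22  0.85 -0.01] w 29.5 j [-17.9  24.7 -13.9 -25.3 -31.5 -38.7]
```

View pics/w6.png

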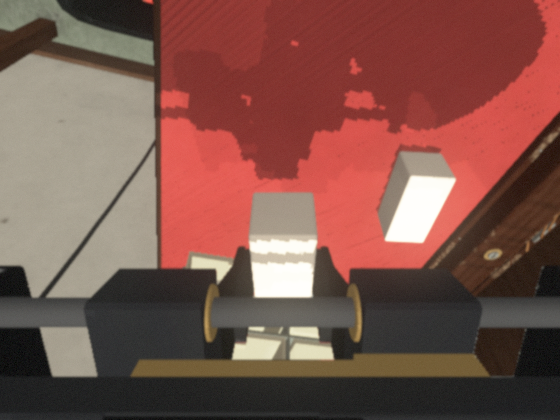

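```bash
cat >> h.py <<'E'
def hand_block(c,s,o,dz,pitch=0):
    """project block corners: centre = TCP - o*h + dz up ; h=horizontal tip dir; returns near-end corner pixels"""
    R=np.array(s["ee_rot"]);p=np.array(s["tcp_pos"]); h=R[:,2].copy(); h[2]=0; h/=np.linalg.norm(h)
    y=np.cross([0,0,1],h); C=p-o*h+np.array([0,0,dz])
    k=np.radians(pitch); hh=h*np.cos(k)+np.array([0,0,1])*np.sin(k); zz=np.cross(hh,y)
    out={}
    for e in (-1,1):
        for w in (-1,1):
            for u in (-1,1): out[(e,w,u)]=np.round(pj(c,C+hh*e*.031+y*w*.015+zz*u*.015),1)
    return out
E
python3 - <<'E'
from h import *
c=r.capture('wrist');s=r.sense(); crop(c,220,170,340,310,5,'w6c.png')
for o in (.003,.007): 
  b=hand_block(c,s,o,.0); print(o,{k:list(v) for k,v in b.items() if k[0]==-1})
E
```

```text
0.003 {(-1, -1, -1): [np.float64(256.1), np.float64(190.9)], (-1, -1, 1): [np.float64(252.0), np.float64(235.3)], (-1, 1, -1): [np.float64(315.9), np.float64(191.0)], (-1, 1, 1): [np.float64(320.7), np.float64(235.4)]}
0.007 {(-1, -1, -1): [np.float64(255.7), np.float64(184.7)], (-1, -1, 1): [np.float64(251.4), np.float64(229.0)], (-1, 1, -1): [np.float64(316.5), np.float64(184.8)], (-1, 1, 1): [np.float64(321.5), np.float64(229.2)]}
```

View pics/w6c.png

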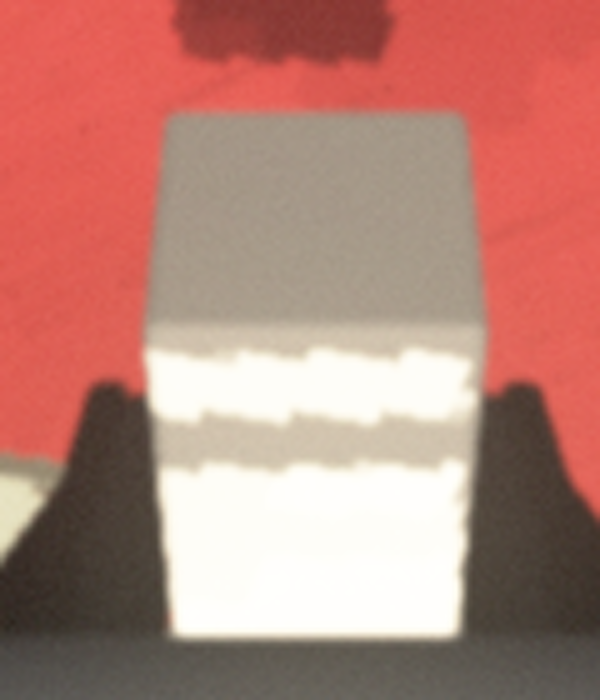

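```bash
python3 -m crank '[[1,[-0.17,0,-0.365],[0,0,0]],[1,[-0.17,0,-0.365],[0,0,0]],[1,[-0.17,0,-0.365],[0,0,0]],[1,[-0.17,0,-0.365],[0,0,0]],[1,[-0.17,0,-0.365],[0,0,0]],[1,[-0.17,0,-0.365],[0,0,0]],[1,[-0.17,0,-0.365],[0,0,0]],[1,[0,0,0],[0,0,0]]]'
cat >> h.py <<'E'
S=np.array([.564,.178]); YW=6.03; XH=np.array([np.cos(np.radians(YW)),np.sin(np.radians(YW))]); YH=np.array([-XH[1],XH[0]])
def place(k,z,tilt,o=.004,dx=0):
    b=S+YH*k+XH*dx; pick(b[0],b[1],0,z,180+YW,tilt,o)
E
python3 - <<'E'
from h import *
st(); place(.0625,.12,25)
E
```

```text
time_s: 14.5
tcp_pos: [0.5798, -0.2686, 0.3628]
ee_rot: [[-0.875, -0.239, 0.422], [-0.218, 0.971, 0.098], [-0.433, -0.006, -0.901]]
wrist_force: [0.5, -0.7, 0.1]
gripper_width: 0.347
t 14.5 pos [ 0.5798 -0.2686  0.3628] F [ 0.5 -0.7  0.1] M [-0.21  0.88  0.06] w 30.2 j [-16.9  10.3   5.1 -14.1 -62.9 -55.2]
pos [ 0.5798 -0.2686  0.3628] t 14.5 rot units [-0.787  0.006 -1.648] | tcp target [0.557  0.2441 0.12  ] shift(after rot) [-3.617 -0.312  4.366] shift(now frame) [0.131 5.048 2.597] world [-0.023  0.513 -0.243]
```

```bash
python3 -m crank '[[1,[-0.083,0.458,0.037],[0,0,0]],[1,[-0.083,0.458,0.037],[0,0,0]],[1,[-0.083,0.458,0.037],[0,0,0]],[1,[-0.083,0.458,0.037],[0,0,0]],[1,[-0.083,0.458,0.037],[0,0,0]],[1,[-0.083,0.458,0.037],[0,0,0]],[1,[-0.083,0.458,0.037],[0,0,0]],[1,[-0.083,0.458,0.037],[0,0,0]]]'
python3 -m crank '[[1,[-0.083,0.458,0.037],[0,0,0]],[1,[-0.083,0.458,0.037],[0,0,0]],[1,[-0.083,0.458,0.037],[0,0,0]],[1,[0,0,0],[-0.079,0,-0.165]],[1,[0,0,0],[-0.079,0,-0.165]],[1,[0,0,0],[-0.079,0,-0.165]],[1,[0,0,0],[-0.079,0,-0.165]],[1,[0,0,0],[-0.079,0,-0.165]]]'
python3 -m crank '[[1,[0,0,0],[-0.079,0,-0.165]],[1,[0,0,0],[-0.079,0,-0.165]],[1,[0,0,0],[-0.079,0,-0.165]],[1,[0,0,0],[-0.079,0,-0.165]],[1,[0,0,0],[-0.079,0,-0.165]],[1,[0,0,0],[0,0,0]]]'
python3 - <<'E'
from h import *
st(); place(.0625,.10,25)
c=r.capture('wrist');cv2.imwrite('pics/w7.png',c['img'])
E
```

```text
time_s: 15.3
tcp_pos: [0.5598, 0.1075, 0.3563]
ee_rot: [[-0.88, -0.24, 0.41], [-0.216, 0.971, 0.103], [-0.423, 0.001, -0.906]]
wrist_force: [0.0, 1.0, -1.5]
gripper_width: 0.343
time_s: 16.1
tcp_pos: [0.5537, 0.2457, 0.3568]
ee_rot: [[-0.528, -0.815, 0.24], [-0.735, 0.58, 0.351], [-0.425, 0.008, -0.905]]
wrist_force: [0.8, -0.4, 0.1]
gripper_width: 0.344
time_s: 16.7
tcp_pos: [0.5557, 0.2454, 0.3556]
ee_rot: [[0.077, -0.996, -0.051], [-0.899, -0.091, 0.428], [-0.431, 0.013, -0.902]]
wrist_force: [0.1, 0.4, -1.8]
gripper_width: 0.339
t 16.7 pos [0.5557 0.2454 0.3556] F [ 0.1  0.4 -1.8] M [-0.99  0.03  0.  ] w 29.5 j [ 25.8  14.8  13.6 -24.4 -80.9 -18.5]
pos [0.5557 0.2454 0.3556] t 16.7 rot units [ 0.008  0.012 -0.023] | tcp target [0.557  0.2441 0.1   ] shift(after rot) [ 1.093 -0.011  2.311] shift(now frame) [ 1.115 -0.045  2.3  ] world [ 0.001 -0.001 -0.256]
```

View pics/w7.png

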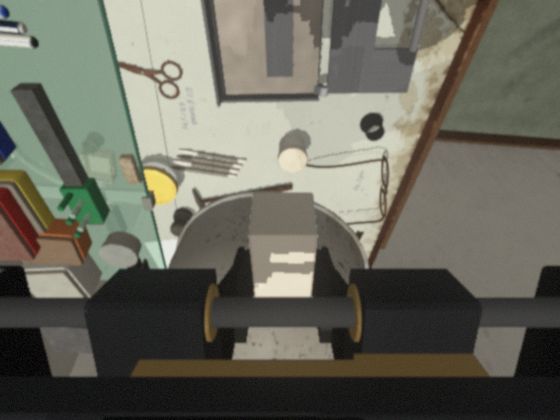

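```bash
python3 -m crank '[[1,[0,0,0],[0.008,0.012,-0.023]],[1,[0.156,-0.002,0.33],[0,0,0]],[1,[0.156,-0.002,0.33],[0,0,0]],[1,[0.156,-0.002,0.33],[0,0,0]],[1,[0.156,-0.002,0.33],[0,0,0]],[1,[0.156,-0.002,0.33],[0,0,0]],[1,[0.156,-0.002,0.33],[0,0,0]],[1,[0.156,-0.002,0.33],[0,0,0]]]'
python3 -m crank '[[1,[0,0,0],[0,0,0]],[1,[0,0,0],[0,0,0]]]'
python3 - <<'E'
from h import *
st(); place(.0625,.049,25)
c=r.capture('wrist');cv2.imwrite('pics/w8.png',c['img'])
c=r.capture('side');cv2.imwrite('pics/s8.png',c['img'])
E
```

```text
time_s: 17.55
tcp_pos: [0.5566, 0.2448, 0.1026]
ee_rot: [[0.099, -0.994, -0.039], [-0.901, -0.106, 0.421], [-0.423, -0.007, -0.906]]
wrist_force: [0.9, 0.2, -0.3]
gripper_width: 0.344
time_s: 17.75
tcp_pos: [0.5573, 0.2448, 0.1039]
ee_rot: [[0.099, -0.994, -0.04], [-0.901, -0.107, 0.421], [-0.422, -0.006, -0.906]]
wrist_force: [0.8, 0.3, -0.0]
gripper_width: 0.343
t 17.75 pos [0.5573 0.2448 0.1039] F [ 0.8  0.3 -0. ] M [-0.92 -0.02 -0.03] w 29.8 j [ 25.3  25.8  -5.6 -29.6 -53.5  -2.3]
pos [0.5573 0.2448 0.1039] t 17.75 rot units [-0.005 -0.     0.005] | tcp target [0.557  0.2441 0.049 ] shift(after rot) [0.238 0.004 0.495] shift(now frame) [0.238 0.007 0.495] world [-0.    -0.001 -0.055]
```

View pics/w8.png

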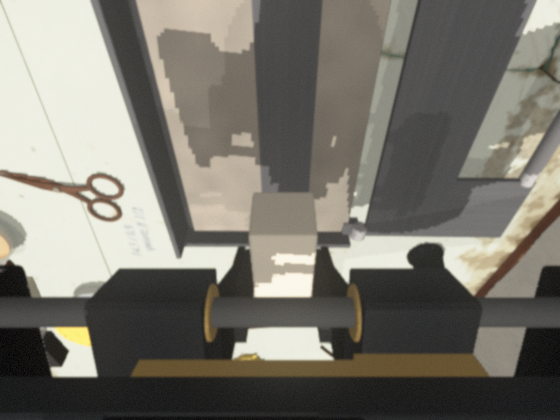

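View pics/s8.png

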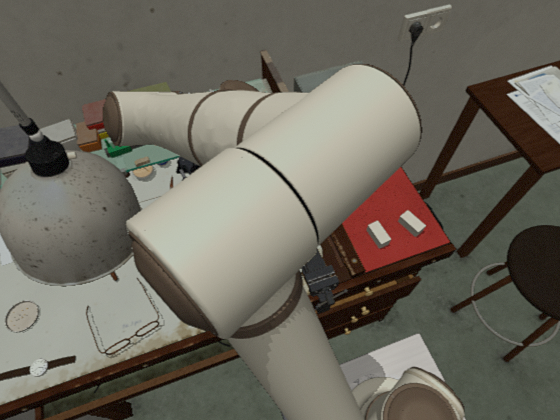

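Run:
```python
from h import *
c=r.capture('wrist');crop(c,220,0,350,250,3,'w8c.png')
for k in (.0948,-.0948):
  for e in (-.017,.017):
    X=S+YH*k+XH*e; print(k,e,np.round(pj(c,[*X,.03]),1))
print({k:list(v) for k,v in hand_block(c,r.sense(),.004,0).items() if k[0]==-1})
```

```text
0.0948 -0.017 [310.7 206.7]
0.0948 0.017 [266.1 206.3]
-0.0948 -0.017 [ 339.9 -163.6]
-0.0948 0.017 [ 249.8 -163.6]
{(-1, -1, -1): [np.float64(258.1), np.float64(196.7)], (-1, -1, 1): [np.float64(253.6), np.float64(241.7)], (-1, 1, -1): [np.float64(317.8), np.float64(198.0)], (-1, 1, 1): [np.float64(322.4), np.float64(243.2)]}
```

View pics/w8c.png

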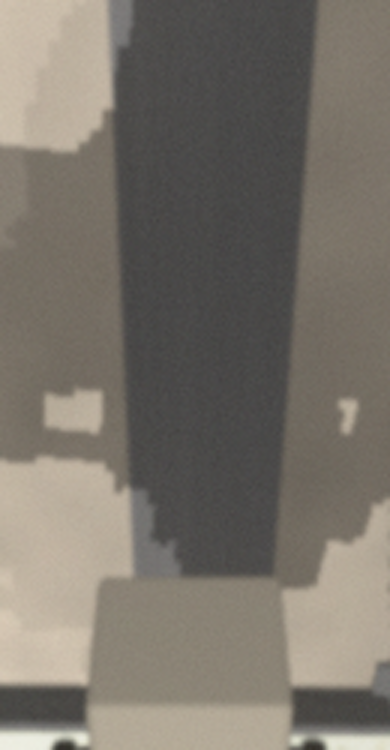

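```bash
python3 -m crank '[[1,[0.08,0.022,0.165],[0,0,0]],[1,[0.08,0,0.165],[0,0,0]],[1,[0.078,0,0.165],[0,0,0]],[1,[0,0,0],[0,0,0]],[1,[0,0,0],[0,0,0]]]'
python3 - <<'E'
from h import *
st(); place(.0625,.049,25)
c=r.capture('wrist');crop(c,220,0,350,250,3,'w9c.png')
E
```

```text
time_s: 18.4
tcp_pos: [0.5555, 0.2437, 0.0478]
ee_rot: [[0.098, -0.994, -0.041], [-0.901, -0.107, 0.421], [-0.423, -0.004, -0.906]]
wrist_force: [0.2, 0.9, -0.7]
gripper_width: 0.342
t 18.4 pos [0.5555 0.2437 0.0478] F [ 0.2  0.9 -0.7] M [-0.91 -0.02 -0.02] w 29.7 j [ 24.9  29.9  -7.7 -32.2 -48.4   2.1]
pos [0.5555 0.2437 0.0478] t 18.4 rot units [-0.004  0.     0.004] | tcp target [0.557  0.2441 0.049 ] shift(after rot) [-0.007 -0.015 -0.01 ] shift(now frame) [-0.007 -0.015 -0.009] world [0.001 0.    0.001]
```

View pics/w9c.png

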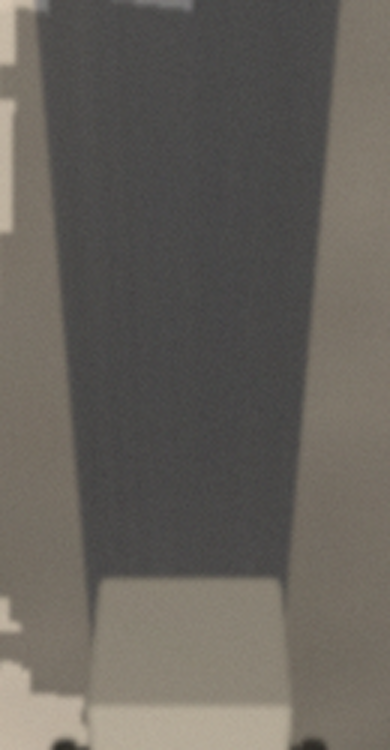

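```bash
python3 -m crank '[[1,[0.01,0,0.022],[0,0,0]],[1,[0,0,0],[0,0,0]],[1,[0,0,0],[0,0,0]]]'
python3 - <<'E'
from h import *
st()
E
```

```text
time_s: 18.75
tcp_pos: [0.5556, 0.2439, 0.0461]
ee_rot: [[0.099, -0.994, -0.04], [-0.901, -0.107, 0.421], [-0.423, -0.005, -0.906]]
wrist_force: [-0.1, 1.0, -0.5]
gripper_width: 0.341
t 18.75 pos [0.5556 0.2439 0.0461] F [-0.1  1.  -0.5] M [-0.92 -0.03 -0.04] w 29.7 j [ 24.9  30.   -7.8 -32.4 -48.2   2.4]
```

```bash
python3 -m crank '[[1,[0.007,0,0.016],[0,0,0]],[1,[0,0,0],[0,0,0]],[1,[0,0,0],[0,0,0]]]'
python3 - <<'E'
from h import *
st()
E
```

```text
time_s: 19.05
tcp_pos: [0.5559, 0.244, 0.0452]
ee_rot: [[0.1, -0.994, -0.04], [-0.9, -0.107, 0.422], [-0.424, -0.006, -0.906]]
wrist_force: [-1.3, -0.7, 5.6]
gripper_width: 0.341
t 19.05 pos [0.5559 0.244  0.0452] F [-1.3 -0.7  5.6] M [-0.55  0.52  0.18] w 29.7 j [ 24.9  30.1  -7.8 -32.4 -48.1   2.5]
```

```bash
python3 -m crank '[[0.2,[0,0,0],[0,0,0]],[0,[0,0,0],[0,0,0]],[0,[0,0,0],[0,0,0]],[0,[0,0,0],[0,0,0]]]'
python3 -m crank '[[-0.1,[-0.1,0,-0.21],[0,0,0]],[-0.1,[-0.17,0,-0.365],[0,0,0]],[-0.1,[-0.17,0,-0.365],[0,0,0]],[-0.1,[-0.17,0,-0.365],[0,0,0]],[-0.1,[-0.17,0,-0.365],[0,0,0]],[-0.1,[0.4,0,-0.2],[0,0,0]],[-0.1,[0.4,0,-0.2],[0,0,0]],[-0.1,[0,0,0],[0,0,0]]]'
python3 - <<'E'
from h import *
st()
for n in ('wrist','top'):
    c=r.capture(n);cv2.imwrite(f'pics/{n}10.png',c['img'])
c=r.capture('top');crop(c,175,140,305,240,6,'t10.png');print(blocks(c),blocks(c,.06,(180,140,300,230)))
E
```

```text
time_s: 19.45
tcp_pos: [0.5555, 0.2439, 0.0438]
ee_rot: [[0.098, -0.994, -0.041], [-0.901, -0.107, 0.421], [-0.423, -0.005, -0.906]]
wrist_force: [-0.8, 0.4, 0.1]
gripper_width: 0.487
time_s: 20.25
tcp_pos: [0.5649, 0.151, 0.2312]
ee_rot: [[0.095, -0.995, -0.038], [-0.902, -0.102, 0.42], [-0.422, -0.006, -0.907]]
wrist_force: [0.2, 0.8, -0.3]
gripper_width: 0.55
t 20.25 pos [0.5649 0.151  0.2312] F [ 0.2  0.8 -0.3] M [-0.84 -0.06 -0.01] w 47.9 j [ 16.6  18.1   1.3 -26.1 -70.1  -2.3]
[(404.0, -279.5, 19.4, 61.0, 28.8), (404.4, -182.0, 6.0, 60.7, 29.4), (575.6, -172.2, 10.1, 61.2, 29.5), (671.7, -245.0, -44.1, 37.3, 36.6)] [(528.3, 311.1, 2.8, 111.4, 18.7), (575.2, 40.2, 1.2, 45.9, 21.5), (680.5, 79.5, -88.5, 96.2, 41.7), (585.7, 239.6, 1.5, 222.7, 171.9)]
```

View pics/wrist10.png

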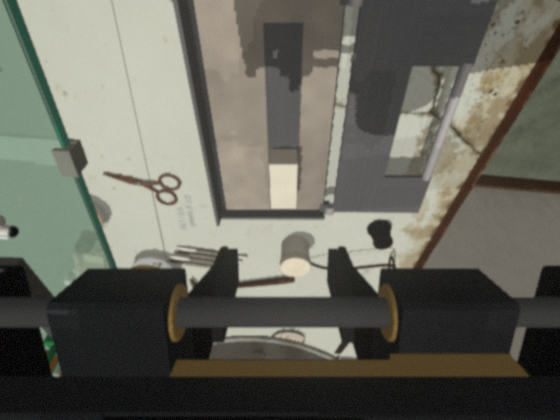

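View pics/top10.png

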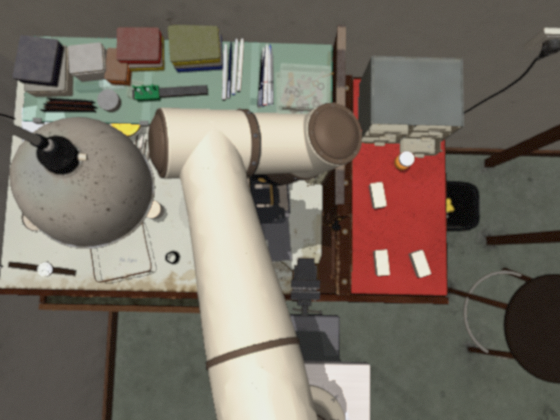

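Run:
```python
from h import *
c=r.capture('wrist');crop(c,180,0,360,240,3,'w11.png')
```

```text
(no output)
```

View pics/w11.png

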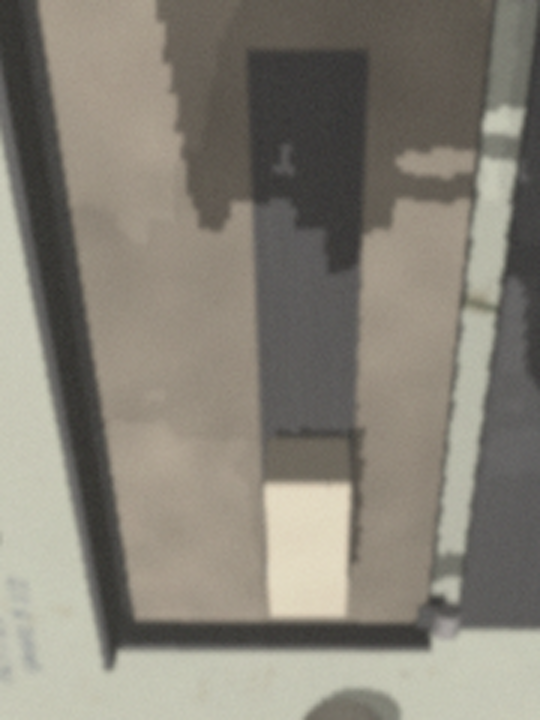

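Run:
```python
from h import *
c=r.capture('wrist')
def k(p,z):
    X=ray(c,*fix([p],180,0,3)[0],z)[:2]; return np.round([(X-S)@XH*1000,(X-S)@YH*1000],1)
for n,p,z in (("stripR",(248,50),.03),("stripR",(368,50),.03),("edgeL",(262,430),.03),("edgeR",(355,430),.03),("blkbot",(267,433),.03),("blkbot",(351,433),.03),("blktop near",(264,481),.06),("",(352,481),.06),("blktop far",(270,618),.06),("",(347,618),.06),("rimL",(280,625),.042)):
    print(n,k(p,z))
```

```text
stripR [ 17.3 -95.6]
stripR [-16.  -95.7]
edgeL [17.1 26. ]
edgeR [-16.3  25.9]
blkbot [15.4 27.3]
blkbot [-14.9  27.1]
blktop near [15.3 27.4]
 [-14.5  27.3]
blktop far [14.9 90.1]
 [-14.4  90. ]
rimL [ 11.9 110.4]
```

```bash
python3 -m crank '[[-0.1,[-0.17,0,-0.365],[0,0,0]],[-0.1,[-0.17,0,-0.365],[0,0,0]],[-0.1,[-0.17,0,-0.365],[0,0,0]],[-0.1,[0,0,0],[0,0,0]]]'
python3 - <<'E'
from h import *
st(); pick(.405,-.281,19.4,.36,109.4,20,.007)
E
```

```text
time_s: 20.9
tcp_pos: [0.5656, 0.1559, 0.3587]
ee_rot: [[0.106, -0.994, -0.029], [-0.9, -0.108, 0.423], [-0.424, -0.019, -0.906]]
wrist_force: [-0.2, 0.4, 0.9]
gripper_width: 0.549
t 20.9 pos [0.5656 0.1559 0.3587] F [-0.2  0.4  0.9] M [-0.88  0.03 -0.03] w 47.7 j [ 17.3  13.9  13.  -24.5 -83.6  -9.2]
pos [0.5656 0.1559 0.3587] t 20.9 rot units [0.636 0.111 1.585] | tcp target [ 0.4116 -0.2787  0.36  ] shift(after rot) [ 2.717 -3.588 -1.003] shift(now frame) [ 3.74   2.002 -1.806] world [-0.154 -0.435  0.001]
```

```bash
python3 -m crank '[[-0.1,[0.374,0.2,-0.181],[0,0,0]],[-0.1,[0.374,0.2,-0.181],[0,0,0]],[-0.1,[0.374,0.2,-0.181],[0,0,0]],[-0.1,[0.374,0.2,-0.181],[0,0,0]],[-0.1,[0.374,0.2,-0.181],[0,0,0]],[-0.1,[0.374,0.2,-0.181],[0,0,0]],[-0.1,[0.374,0.2,-0.181],[0,0,0]],[-0.1,[0.374,0.2,-0.181],[0,0,0]]]'
python3 -m crank '[[-0.1,[0.374,0.2,-0.181],[0,0,0]],[-0.1,[0.374,0.2,-0.181],[0,0,0]],[-0.1,[0,0,0],[0.064,0.011,0.159]],[-0.1,[0,0,0],[0.064,0.011,0.159]],[-0.1,[0,0,0],[0.064,0.011,0.159]],[-0.1,[0,0,0],[0.064,0.011,0.159]],[-0.1,[0,0,0],[0.064,0.011,0.159]],[-0.1,[0,0,0],[0.064,0.011,0.159]]]'
python3 -m crank '[[-0.1,[0,0,0],[0.064,0.011,0.159]],[-0.1,[0,0,0],[0.064,0.011,0.159]],[-0.1,[0,0,0],[0.064,0.011,0.159]],[-0.1,[0,0,0],[0.064,0.011,0.159]],[-0.1,[0,0,0],[0,0,0]]]'
python3 - <<'E'
from h import *
st(); pick(.405,-.281,19.4,.06,109.4,20,.007)
c=r.capture('wrist');cv2.imwrite('pics/w12.png',c['img'])
E
```

```text
time_s: 21.7
tcp_pos: [0.4394, -0.1934, 0.355]
ee_rot: [[0.1, -0.994, -0.041], [-0.9, -0.108, 0.422], [-0.424, -0.005, -0.906]]
wrist_force: [0.7, -0.7, -0.5]
gripper_width: 0.548
time_s: 22.5
tcp_pos: [0.4094, -0.279, 0.3557]
ee_rot: [[-0.607, -0.762, 0.227], [-0.704, 0.648, 0.291], [-0.369, 0.017, -0.929]]
wrist_force: [0.4, -0.2, 0.5]
gripper_width: 0.548
time_s: 23.0
tcp_pos: [0.4088, -0.2778, 0.3562]
ee_rot: [[-0.891, -0.329, 0.312], [-0.31, 0.944, 0.111], [-0.331, 0.002, -0.944]]
wrist_force: [0.0, 0.2, -0.1]
gripper_width: 0.551
t 23.0 pos [ 0.4088 -0.2778  0.3562] F [ 0.   0.2 -0.1] M [-0.25  0.67  0.01] w 47.9 j [-24.3  -0.2  -5.9 -14.1 -70.7 -43.4]
pos [ 0.4088 -0.2778  0.3562] t 23.0 rot units [ 0.001 -0.015 -0.004] | tcp target [ 0.4116 -0.2787  0.06  ] shift(after rot) [ 0.991 -0.018  2.791] shift(now frame) [ 0.957 -0.023  2.803] world [ 0.003 -0.001 -0.296]
```

View pics/w12.png

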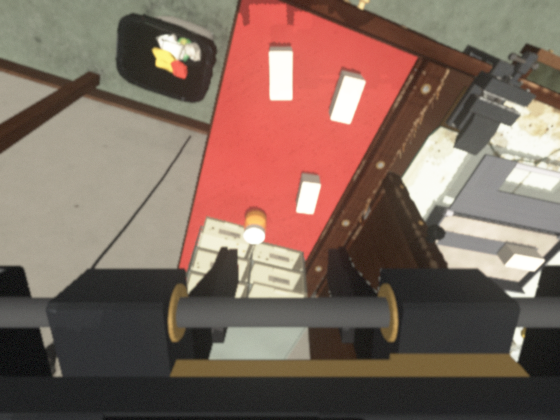

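Three loose blocks remain ((281,73), (348,97), (308,194)). Descending on the near-right one.

```bash
python3 -m crank '[[-0.1,[0.141,-0.002,0.399],[0,0,0]],[-0.1,[0.141,-0.002,0.399],[0,0,0]],[-0.1,[0.141,-0.002,0.399],[0,0,0]],[-0.1,[0.141,-0.002,0.399],[0,0,0]],[-0.1,[0.141,-0.002,0.399],[0,0,0]],[-0.1,[0.141,-0.002,0.399],[0,0,0]],[-0.1,[0.141,-0.002,0.399],[0,0,0]],[-0.1,[0,0,0],[0,0,0]]]'
python3 -m crank '[[-0.1,[0,0,0],[0,0,0]]]'
python3 - <<'E'
from h import *
st(); pick(.405,-.281,19.4,.005,109.4,20,.007)
c=r.capture('wrist');cv2.imwrite('pics/w13.png',c['img'])
E
```

```text
time_s: 23.85
tcp_pos: [0.4054, -0.2787, 0.0541]
ee_rot: [[-0.896, -0.326, 0.301], [-0.305, 0.945, 0.117], [-0.323, 0.013, -0.946]]
wrist_force: [-0.6, -0.1, 0.0]
gripper_width: 0.551
time_s: 23.95
tcp_pos: [0.4091, -0.2813, 0.0599]
ee_rot: [[-0.892, -0.327, 0.311], [-0.308, 0.945, 0.11], [-0.33, 0.002, -0.944]]
wrist_force: [0.6, -1.1, -0.1]
gripper_width: 0.547
t 23.95 pos [ 0.4091 -0.2813  0.0599] F [ 0.6 -1.1 -0.1] M [-0.25  0.54 -0.02] w 47.5 j [-26.2  17.9 -27.6 -25.4 -33.4 -24.8]
pos [ 0.4091 -0.2813  0.0599] t 23.95 rot units [ 0.001 -0.017 -0.007] | tcp target [ 0.4116 -0.2787  0.005 ] shift(after rot) [0.157 0.016 0.527] shift(now frame) [0.151 0.015 0.529] world [ 0.003  0.003 -0.055]
```

View pics/w13.png

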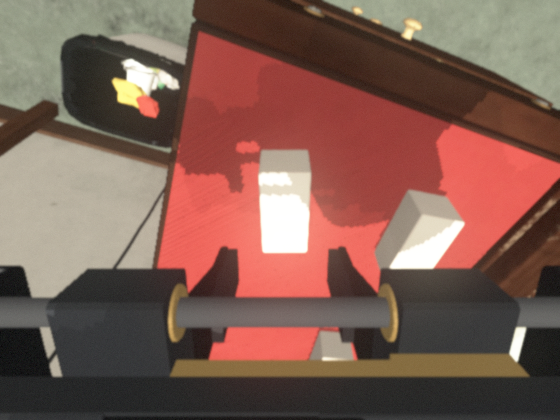

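```bash
python3 -m crank '[[-0.1,[0.079,0.008,0.264],[0,-0.015,-0.007]],[-0.1,[0.079,0.008,0.264],[0,0,0]],[-0.1,[0,0,0],[0,0,0]],[0.5,[0,0,0],[0,0,0]],[1,[0,0,0],[0,0,0]],[1,[0,0,0],[0,0,0]],[1,[0,0,0],[0,0,0]],[1,[0,0,0],[0,0,0]]]'
python3 - <<'E'
from h import *
st();pick(.405,-.281,19.4,.005,109.4,20,.007)
E
python3 -m crank '[[1,[-0.03,0,-0.09],[0,0,0]],[1,[-0.06,0,-0.18],[0,0,0]],[1,[-0.15,0,-0.41],[0,0,0]],[1,[0,0,0],[0,0,0]]]'
python3 - <<'E'
from h import *
st()
c=r.capture('wrist');cv2.imwrite('pics/w14.png',c['img'])
E
```

```text
time_s: 24.8
tcp_pos: [0.4117, -0.2787, 0.0069]
ee_rot: [[-0.886, -0.332, 0.325], [-0.312, 0.943, 0.112], [-0.344, -0.002, -0.939]]
wrist_force: [-2.4, 0.2, 7.6]
gripper_width: 0.342
t 24.8 pos [ 0.4117 -0.2787  0.0069] F [-2.4  0.2  7.6] M [0.27 0.38 0.13] w 29.8 j [-27.3  23.6 -28.1 -32.2 -27.8 -16.1]
pos [ 0.4117 -0.2787  0.0069] t 24.8 rot units [-0.003  0.003  0.   ] | tcp target [ 0.4116 -0.2787  0.005 ] shift(after rot) [0.007 0.    0.017] shift(now frame) [0.007 0.    0.017] world [-0.    -0.    -0.002]
time_s: 25.2
tcp_pos: [0.4129, -0.2803, 0.083]
ee_rot: [[-0.883, -0.333, 0.331], [-0.315, 0.943, 0.107], [-0.348, -0.01, -0.937]]
wrist_force: [1.2, 0.0, -0.5]
gripper_width: 0.337
t 25.2 pos [ 0.4129 -0.2803  0.083 ] F [ 1.2  0.  -0.5] M [-0.29  0.68  0.05] w 29.4 j [-26.   15.6 -26.9 -24.8 -35.1 -25.6]
```

View pics/w14.png

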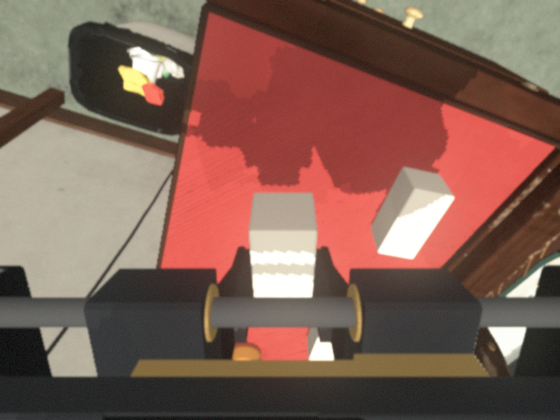

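```bash
sed -i 's/^S=np.array(\[.564,.178\])/S=np.array([.5626,.1781])/' h.py
python3 -m crank '[[1,[-0.15,0,-0.41],[0,0,0]],[1,[-0.15,0,-0.41],[0,0,0]],[1,[-0.15,0,-0.41],[0,0,0]],[1,[-0.15,0,-0.41],[0,0,0]],[1,[-0.15,0,-0.41],[0,0,0]],[1,[-0.15,0,-0.41],[0,0,0]],[1,[-0.05,0,-0.14],[0,0,0]],[1,[0,0,0],[0,0,0]]]'
python3 - <<'E'
from h import *
st(); place(-.008,.36,20,.007)
E
```

```text
time_s: 26.05
tcp_pos: [0.4109, -0.2786, 0.3563]
ee_rot: [[-0.885, -0.331, 0.327], [-0.311, 0.944, 0.111], [-0.345, -0.003, -0.939]]
wrist_force: [-0.1, -0.5, 0.7]
gripper_width: 0.343
t 26.05 pos [ 0.4109 -0.2786  0.3563] F [-0.1 -0.5  0.7] M [-0.23  0.74 -0.05] w 29.8 j [-24.6  -0.3  -5.9 -14.6 -70.  -42.7]
pos [ 0.4109 -0.2786  0.3563] t 26.05 rot units [-5.89e-01  1.00e-03 -1.60e+00] | tcp target [0.5627 0.1771 0.36  ] shift(after rot) [-4.122 -1.988  1.461] shift(now frame) [-2.776  3.799  0.968] world [0.152 0.456 0.004]
```

```bash
python3 -m crank '[[1,[-0.278,0.38,0.097],[0,0,0]],[1,[-0.278,0.38,0.097],[0,0,0]],[1,[-0.278,0.38,0.097],[0,0,0]],[1,[-0.278,0.38,0.097],[0,0,0]],[1,[-0.278,0.38,0.097],[0,0,0]],[1,[-0.278,0.38,0.097],[0,0,0]],[1,[-0.278,0.38,0.097],[0,0,0]],[1,[-0.278,0.38,0.097],[0,0,0]]]'
python3 -m crank '[[1,[-0.278,0.38,0.097],[0,0,0]],[1,[-0.278,0.38,0.097],[0,0,0]],[1,[0,0,0],[-0.059,0,-0.16]],[1,[0,0,0],[-0.059,0,-0.16]],[1,[0,0,0],[-0.059,0,-0.16]],[1,[0,0,0],[-0.059,0,-0.16]],[1,[0,0,0],[-0.059,0,-0.16]],[1,[0,0,0],[-0.059,0,-0.16]]]'
python3 -m crank '[[1,[0,0,0],[-0.059,0,-0.16]],[1,[0,0,0],[-0.059,0,-0.16]],[1,[0,0,0],[-0.059,0,-0.16]],[1,[0,0,0],[-0.059,0,-0.16]],[1,[0,0,0],[0,0,0]],[1,[0,0,0],[0,0,0]]]'
python3 - <<'E'
from h import *
st(); place(-.008,.10,20,.007)
E
```

```text
time_s: 26.85
tcp_pos: [0.531, 0.0883, 0.3542]
ee_rot: [[-0.888, -0.331, 0.318], [-0.312, 0.943, 0.112], [-0.338, 0.0, -0.941]]
wrist_force: [0.7, -0.7, -0.4]
gripper_width: 0.343
time_s: 27.65
tcp_pos: [0.5615, 0.1775, 0.3547]
ee_rot: [[-0.39, -0.911, 0.134], [-0.856, 0.412, 0.313], [-0.34, 0.007, -0.94]]
wrist_force: [0.5, 0.1, -1.5]
gripper_width: 0.341
time_s: 28.25
tcp_pos: [0.5622, 0.1775, 0.3555]
ee_rot: [[0.093, -0.995, -0.043], [-0.934, -0.102, 0.342], [-0.344, 0.009, -0.939]]
wrist_force: [0.9, 0.3, -0.4]
gripper_width: 0.343
t 28.25 pos [0.5622 0.1775 0.3555] F [ 0.9  0.3 -0.4] M [-0.79  0.07  0.02] w 29.8 j [ 22.3  14.3  12.8 -19.6 -83.4 -15.1]
pos [0.5622 0.1775 0.3555] t 28.25 rot units [ 0.009  0.003 -0.007] | tcp target [0.5627 0.1771 0.1   ] shift(after rot) [ 0.879 -0.005  2.4  ] shift(now frame) [ 0.885 -0.027  2.397] world [ 0.001 -0.    -0.256]
```

```bash
python3 -m crank '[[1,[0,0,0],[0.009,0.003,-0.007]],[1,[0.147,-0.001,0.4],[0,0,0]],[1,[0.147,-0.001,0.4],[0,0,0]],[1,[0.147,-0.001,0.4],[0,0,0]],[1,[0.147,-0.001,0.4],[0,0,0]],[1,[0.147,-0.001,0.4],[0,0,0]],[1,[0.147,-0.001,0.4],[0,0,0]],[1,[0,0,0],[0,0,0]]]'
python3 -m crank '[[1,[0,0,0],[0,0,0]]]'
python3 - <<'E'
from h import *
st(); place(-.008,.045,20,.007)
c=r.capture('wrist');cv2.imwrite('pics/w15.png',c['img'])
E
```

```text
time_s: 29.05
tcp_pos: [0.5595, 0.1762, 0.0963]
ee_rot: [[0.097, -0.994, -0.045], [-0.935, -0.107, 0.338], [-0.341, 0.009, -0.94]]
wrist_force: [-1.5, 0.3, -0.6]
gripper_width: 0.343
time_s: 29.15
tcp_pos: [0.5645, 0.1772, 0.1029]
ee_rot: [[0.103, -0.994, -0.033], [-0.934, -0.108, 0.341], [-0.342, -0.005, -0.94]]
wrist_force: [1.1, 0.7, 1.2]
gripper_width: 0.338
t 29.15 pos [0.5645 0.1772 0.1029] F [1.1 0.7 1.2] M [-0.67 -0.09 -0.02] w 29.4 j [ 21.8  25.1  -7.4 -23.9 -54.1  -2. ]
pos [0.5645 0.1772 0.1029] t 29.15 rot units [-0.004  0.     0.006] | tcp target [0.5627 0.1771 0.045 ] shift(after rot) [0.198 0.018 0.545] shift(now frame) [0.197 0.021 0.545] world [-0.002 -0.    -0.058]
```

View pics/w15.png

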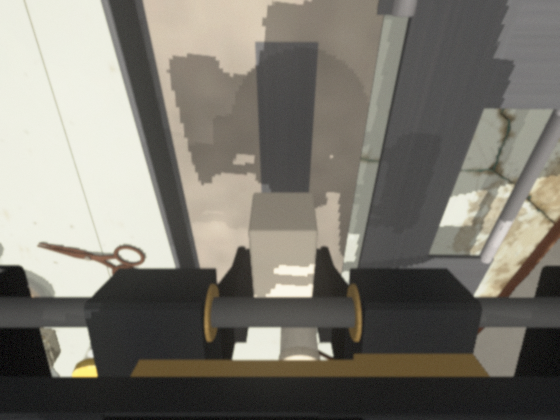

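```bash
python3 -m crank '[[1,[0.066,0.008,0.18],[0,0,0]],[1,[0.066,0,0.18],[0,0,0]],[1,[0.064,0,0.18],[0,0,0]],[1,[0,0,0],[0,0,0]],[1,[0,0,0],[0,0,0]],[1,[0,0,0],[0,0,0]]]'
python3 - <<'E'
from h import *
st(); place(-.008,.043,20,.007)
c=r.capture('wrist');crop(c,180,0,380,250,3,'w16.png')
E
```

```text
time_s: 29.8
tcp_pos: [0.5653, 0.1778, 0.0474]
ee_rot: [[0.105, -0.994, -0.029], [-0.933, -0.109, 0.343], [-0.344, -0.009, -0.939]]
wrist_force: [0.1, 0.3, -0.1]
gripper_width: 0.34
t 29.8 pos [0.5653 0.1778 0.0474] F [ 0.1  0.3 -0.1] M [-0.8   0.06  0.02] w 29.6 j [ 21.6  29.2  -9.5 -26.1 -48.4   1.8]
pos [0.5653 0.1778 0.0474] t 29.8 rot units [-0.009  0.002  0.008] | tcp target [0.5627 0.1771 0.043 ] shift(after rot) [0.019 0.027 0.04 ] shift(now frame) [0.019 0.027 0.039] world [-0.003 -0.001 -0.004]
```

View pics/w16.png

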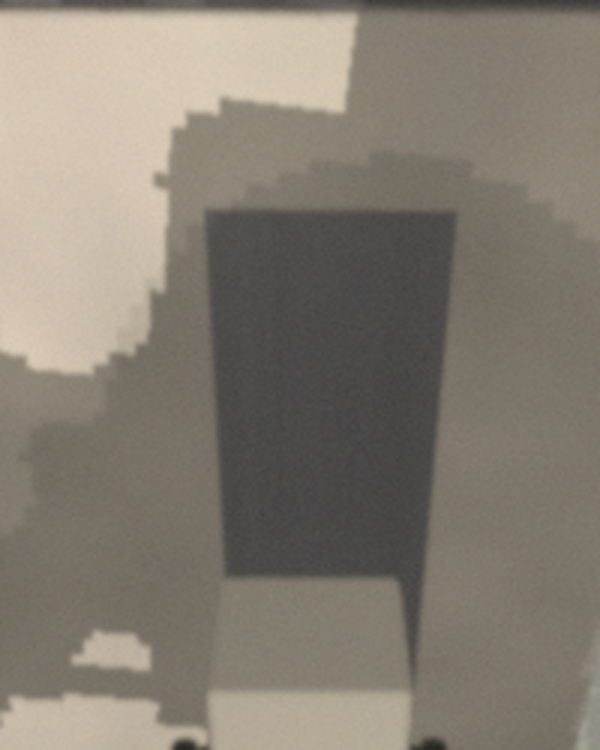

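Run:
```python
from h import *
c=r.capture('wrist')
for p,z in (((205,211),.03),((457,211),.03),((225,578),.0345),((400,578),.0345)):
    X=ray(c,*fix([p],180,0,3)[0],z)[:2]; print(np.round([(X-S)@XH*1000,(X-S)@YH*1000],1))
```

```text
[ 18.7 -96.5]
[-15.3 -96.7]
[ 18.4 -39.2]
[-10.7 -39.4]
```

```bash
python3 -m crank '[[1,[0.012,0.021,0.034],[0,0,0]],[1,[0,0,0],[0,0,0]],[1,[0,0,0],[0,0,0]],[1,[0,0,0],[0,0,0]]]'
python3 - <<'E'
from h import *
st(); place(0,.0432,20,.007)
E
```

```text
time_s: 30.3
tcp_pos: [0.5631, 0.1775, 0.0428]
ee_rot: [[0.105, -0.994, -0.03], [-0.933, -0.108, 0.342], [-0.344, -0.008, -0.939]]
wrist_force: [0.2, -0.5, 5.7]
gripper_width: 0.341
t 30.3 pos [0.5631 0.1775 0.0428] F [ 0.2 -0.5  5.7] M [-0.21  0.06  0.02] w 29.6 j [ 21.6  29.4  -9.9 -26.4 -47.8   2.1]
pos [0.5631 0.1775 0.0428] t 30.3 rot units [-0.008  0.002  0.008] | tcp target [0.5619 0.1851 0.0432] shift(after rot) [-0.073  0.004  0.023] shift(now frame) [-0.073  0.004  0.023] world [-0.001  0.008  0.   ]
```

```bash
python3 -m crank '[[1,[-0.038,0.002,0.008],[0,0,0]],[1,[-0.036,0.002,0.012],[0,0,0]],[1,[0,0,0],[0,0,0]],[1,[0,0,0],[0,0,0]]]'
python3 - <<'E'
from h import *
st(); place(0,.0432,20,.007)
c=r.capture('wrist');crop(c,180,0,380,250,3,'w17.png')
E
```

```text
time_s: 30.7
tcp_pos: [0.5613, 0.1849, 0.0428]
ee_rot: [[0.104, -0.994, -0.031], [-0.934, -0.109, 0.342], [-0.343, -0.007, -0.939]]
wrist_force: [0.7, -2.5, 6.2]
gripper_width: 0.343
t 30.7 pos [0.5613 0.1849 0.0428] F [ 0.7 -2.5  6.2] M [-0.66 -0.05  0.01] w 29.8 j [ 22.4  29.4 -10.  -26.3 -47.6   1.3]
pos [0.5613 0.1849 0.0428] t 30.7 rot units [-0.006  0.001  0.007] | tcp target [0.5619 0.1851 0.0432] shift(after rot) [-0.002 -0.006 -0.003] shift(now frame) [-0.002 -0.006 -0.003] world [0.001 0.    0.   ]
```

View pics/w17.png

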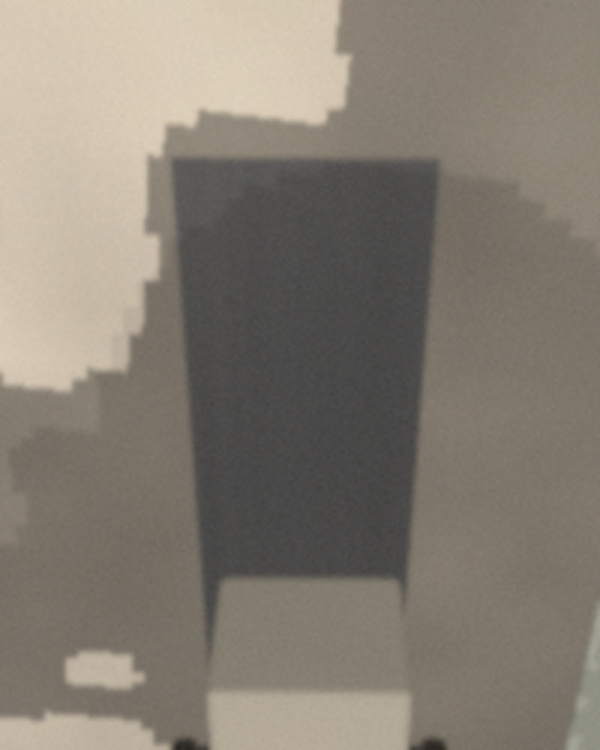

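```bash
python3 -m crank '[[1,[0,-0.006,0],[0,0,0]],[1,[0,0,0],[0,0,0]],[0.2,[0,0,0],[0,0,0]],[0,[0,0,0],[0,0,0]],[0,[0,0,0],[0,0,0]],[0,[0,0,0],[0,0,0]]]'
python3 -m crank '[[-0.1,[-0.07,0,-0.2],[0,0,0]],[-0.1,[-0.137,0,-0.376],[0,0,0]],[-0.1,[-0.137,0,-0.376],[0,0,0]],[-0.1,[-0.137,0,-0.376],[0,0,0]],[-0.1,[-0.137,0,-0.376],[0,0,0]],[-0.1,[0.3,0,-0.1],[0,0,0]],[-0.1,[0,0,0],[0,0,0]],[-0.1,[0,0,0],[0,0,0]]]'
python3 - <<'E'
from h import *
st()
c=r.capture('wrist');crop(c,180,0,360,240,3,'w18.png')
c=r.capture('top');print(blocks(c))
E
```

```text
time_s: 31.35
tcp_pos: [0.5607, 0.1848, 0.0413]
ee_rot: [[0.103, -0.994, -0.034], [-0.934, -0.108, 0.341], [-0.343, -0.003, -0.939]]
wrist_force: [-1.0, 0.4, -0.0]
gripper_width: 0.488
time_s: 32.15
tcp_pos: [0.5634, 0.1525, 0.2217]
ee_rot: [[0.101, -0.994, -0.034], [-0.934, -0.107, 0.342], [-0.343, -0.003, -0.939]]
wrist_force: [-0.5, -0.4, 0.8]
gripper_width: 0.551
t 32.15 pos [0.5634 0.1525 0.2217] F [-0.5 -0.4  0.8] M [-0.67  0.11  0.02] w 48.0 j [ 19.8  18.   -0.5 -21.1 -67.8  -6.2]
[(404.4, -182.1, 6.2, 61.1, 29.5), (575.6, -172.2, 9.9, 61.5, 29.7), (671.8, -245.2, -44.1, 37.8, 36.6)]
```

View pics/w18.png

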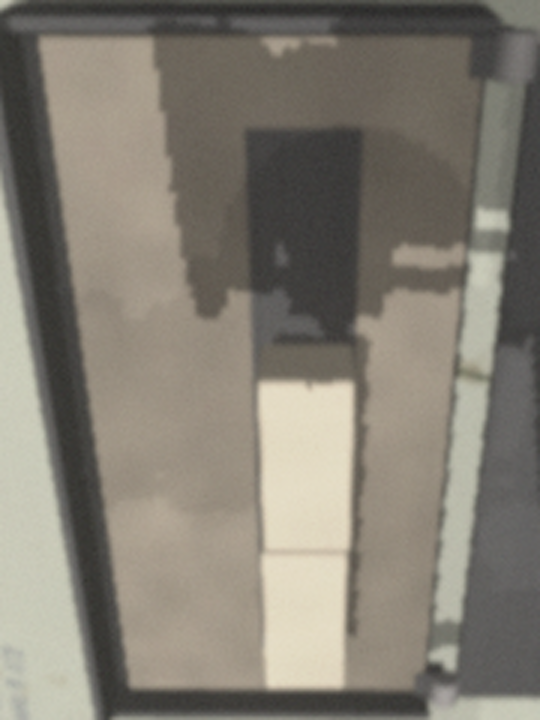

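```bash
cat >> h.py <<'E'
def kk(c,p,z,x0=180,y0=0,k=3):
    X=ray(c,*fix([p],x0,y0,k)[0],z)[:2]; return np.round([(X-S)@XH*1000,(X-S)@YH*1000],1)
E
python3 - <<'E'
from h import *
c=r.capture('wrist')
for p,z in (((246,129),.03),((361,129),.03),((259,380),.06),((355,380),.06),((262,551),.06),((348,551),.06),((267,689),.06),((343,689),.06)): print(p,kk(c,p,z))
E
```

```text
(246, 129) [ 18.6 -95.8]
(361, 129) [-14.5 -95.9]
(259, 380) [ 15.4 -32.4]
(355, 380) [-13.7 -32.5]
(262, 551) [16.1 29.5]
(348, 551) [-13.2  29.4]
(267, 689) [15.8 92. ]
(343, 689) [-12.9  91.8]
```

```bash
python3 -m crank '[[-0.1,[-0.137,0,-0.376],[0,0,0]],[-0.1,[-0.137,0,-0.376],[0,0,0]],[-0.1,[-0.137,0,-0.376],[0,0,0]],[-0.1,[-0.05,0,-0.14],[0,0,0]],[-0.1,[0,0,0],[0,0,0]]]'
python3 - <<'E'
from h import *
st(); pick(.405,-.183,6.2,.355,96.2,10,.005)
E
```

```text
time_s: 32.8
tcp_pos: [0.564, 0.1534, 0.3599]
ee_rot: [[0.106, -0.994, -0.028], [-0.933, -0.109, 0.343], [-0.344, -0.01, -0.939]]
wrist_force: [-0.5, 0.1, -0.2]
gripper_width: 0.551
t 32.8 pos [0.564  0.1534 0.3599] F [-0.5  0.1 -0.2] M [-0.69  0.05 -0.  ] w 48.0 j [ 20.   13.7  12.6 -19.5 -83.7 -12.4]
pos [0.564  0.1534 0.3599] t 32.8 rot units [0.511 0.186 1.938] | tcp target [ 0.41   -0.1825  0.355 ] shift(after rot) [ 1.874 -3.172 -0.281] shift(now frame) [ 2.987  1.898 -1.062] world [-0.154 -0.336 -0.005]
```

```bash
python3 -m crank '[[-0.1,[0.373,0.237,-0.133],[0,0,0]],[-0.1,[0.373,0.237,-0.133],[0,0,0]],[-0.1,[0.373,0.237,-0.133],[0,0,0]],[-0.1,[0.373,0.237,-0.133],[0,0,0]],[-0.1,[0.373,0.237,-0.133],[0,0,0]],[-0.1,[0.373,0.237,-0.133],[0,0,0]],[-0.1,[0.373,0.237,-0.133],[0,0,0]],[-0.1,[0.373,0.237,-0.133],[0,0,0]]]'
python3 -m crank '[[-0.1,[0,0,0],[0.046,0.017,0.176]],[-0.1,[0,0,0],[0.046,0.017,0.176]],[-0.1,[0,0,0],[0.046,0.017,0.176]],[-0.1,[0,0,0],[0.046,0.017,0.176]],[-0.1,[0,0,0],[0.046,0.017,0.176]],[-0.1,[0,0,0],[0.046,0.017,0.176]],[-0.1,[0,0,0],[0.046,0.017,0.176]],[-0.1,[0,0,0],[0.046,0.017,0.176]]]'
python3 -m crank '[[-0.1,[0,0,0],[0.046,0.017,0.176]],[-0.1,[0,0,0],[0.046,0.017,0.176]],[-0.1,[0,0,0],[0.046,0.017,0.176]],[-0.1,[0,0,0],[0,0,0]]]'
python3 - <<'E'
from h import *
st(); pick(.405,-.183,6.2,.06,96.2,10,.005)
E
```

```text
time_s: 33.6
tcp_pos: [0.4076, -0.1836, 0.3521]
ee_rot: [[0.103, -0.994, -0.036], [-0.933, -0.109, 0.343], [-0.345, -0.002, -0.939]]
wrist_force: [1.5, -1.0, 0.7]
gripper_width: 0.549
time_s: 34.4
tcp_pos: [0.4084, -0.1823, 0.3518]
ee_rot: [[-0.846, -0.507, 0.165], [-0.49, 0.862, 0.133], [-0.209, 0.032, -0.977]]
wrist_force: [-0.9, -1.0, -0.8]
gripper_width: 0.548
time_s: 34.8
tcp_pos: [0.4083, -0.1817, 0.3518]
ee_rot: [[-0.981, -0.112, 0.161], [-0.11, 0.994, 0.02], [-0.162, 0.002, -0.987]]
wrist_force: [-0.5, 0.4, -0.2]
gripper_width: 0.546
t 34.8 pos [ 0.4083 -0.1817  0.3518] F [-0.5  0.4 -0.2] M [-0.08  0.33 -0.02] w 47.5 j [ -4.4  -4.4 -13.2  -1.9 -72.1 -78.7]
pos [ 0.4083 -0.1817  0.3518] t 34.8 rot units [ 0.003 -0.015  0.005] | tcp target [ 0.41   -0.1825  0.06  ] shift(after rot) [ 0.491 -0.01   2.876] shift(now frame) [ 0.457 -0.015  2.882] world [ 0.002 -0.001 -0.292]
```

```bash
python3 -m crank '[[-0.1,[0.07,-0.001,0.411],[0,-0.015,0]],[-0.1,[0.07,-0.001,0.411],[0,0,0]],[-0.1,[0.07,-0.001,0.411],[0,0,0]],[-0.1,[0.07,-0.001,0.411],[0,0,0]],[-0.1,[0.07,-0.001,0.411],[0,0,0]],[-0.1,[0.07,-0.001,0.411],[0,0,0]],[-0.1,[0.07,-0.001,0.411],[0,0,0]],[-0.1,[0,0,0],[0,0,0]]]'
python3 -m crank '[[-0.1,[0,0,0],[0,0,0]]]'
python3 - <<'E'
from h import *
st(); pick(.405,-.183,6.2,.005,96.2,10,.005)
c=r.capture('wrist');cv2.imwrite('pics/w19.png',c['img'])
E
```

```text
time_s: 35.6
tcp_pos: [0.4062, -0.1824, 0.0564]
ee_rot: [[-0.981, -0.11, 0.162], [-0.108, 0.994, 0.023], [-0.163, 0.005, -0.987]]
wrist_force: [-0.7, 1.0, 0.2]
gripper_width: 0.551
time_s: 35.7
tcp_pos: [0.4112, -0.1832, 0.0617]
ee_rot: [[-0.978, -0.111, 0.174], [-0.109, 0.994, 0.02], [-0.175, 0.001, -0.985]]
wrist_force: [0.7, 0.7, 0.5]
gripper_width: 0.543
t 35.7 pos [ 0.4112 -0.1832  0.0617] F [0.7 0.7 0.5] M [-0.08  0.27  0.04] w 47.2 j [ -4.7  13.5 -40.1  -4.4 -26.7 -75.1]
pos [ 0.4112 -0.1832  0.0617] t 35.7 rot units [0.002 0.002 0.004] | tcp target [ 0.41   -0.1825  0.005 ] shift(after rot) [0.11  0.009 0.557] shift(now frame) [0.11  0.008 0.557] world [-0.001  0.001 -0.057]
```

View pics/w19.png

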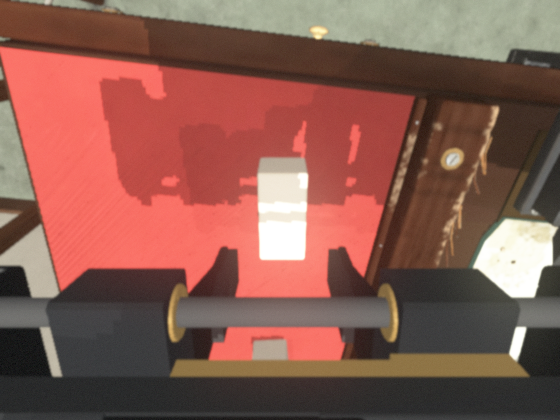

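```bash
python3 -m crank '[[-0.1,[0.055,0.004,0.28],[0,0,0]],[-0.1,[0.055,0.004,0.277],[0,0,0]],[-0.1,[0,0,0],[0,0,0]],[0.5,[0,0,0],[0,0,0]],[1,[0,0,0],[0,0,0]],[1,[0,0,0],[0,0,0]],[1,[0,0,0],[0,0,0]],[1,[0,0,0],[0,0,0]]]'
python3 - <<'E'
from h import *
st();pick(.405,-.183,6.2,.005,96.2,10,.005)
E
python3 -m crank '[[1,[-0.015,0,-0.09],[0,0,0]],[1,[-0.04,0,-0.2],[0,0,0]],[1,[-0.07,0,-0.41],[0,0,0]],[1,[0,0,0],[0,0,0]]]'
python3 - <<'E'
from h import *
st()
c=r.capture('wrist');cv2.imwrite('pics/w20.png',c['img'])
E
```

```text
time_s: 36.55
tcp_pos: [0.4115, -0.1824, 0.007]
ee_rot: [[-0.978, -0.11, 0.18], [-0.108, 0.994, 0.02], [-0.181, 0.0, -0.984]]
wrist_force: [-1.9, 1.3, 8.5]
gripper_width: 0.342
t 36.55 pos [ 0.4115 -0.1824  0.007 ] F [-1.9  1.3  8.5] M [0.24 0.4  0.04] w 29.7 j [ -4.7  20.  -42.6  -6.7 -17.3 -72.8]
pos [ 0.4115 -0.1824  0.007 ] t 36.55 rot units [0.    0.009 0.002] | tcp target [ 0.41   -0.1825  0.005 ] shift(after rot) [0.019 0.001 0.017] shift(now frame) [0.019 0.001 0.017] world [-0.002 -0.    -0.002]
time_s: 36.95
tcp_pos: [0.4137, -0.183, 0.0818]
ee_rot: [[-0.976, -0.111, 0.187], [-0.109, 0.994, 0.018], [-0.188, -0.003, -0.982]]
wrist_force: [0.9, -0.7, -0.5]
gripper_width: 0.343
t 36.95 pos [ 0.4137 -0.183   0.0818] F [ 0.9 -0.7 -0.5] M [-0.03  0.26  0.04] w 29.8 j [ -4.6  11.2 -39.2  -3.9 -29.  -75.8]
```

View pics/w20.png

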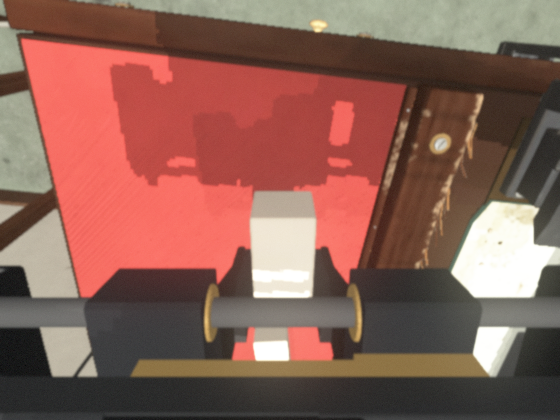

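```bash
python3 -m crank '[[1,[-0.075,0,-0.41],[0,0,0]],[1,[-0.075,0,-0.41],[0,0,0]],[1,[-0.075,0,-0.41],[0,0,0]],[1,[-0.075,0,-0.41],[0,0,0]],[1,[-0.075,0,-0.41],[0,0,0]],[1,[-0.075,0,-0.41],[0,0,0]],[1,[-0.035,0,-0.2],[0,0,0]],[1,[0,0,0],[0,0,0]]]'
python3 - <<'E'
from h import *
st(); place(-.071,.355,10,.0065)
E
```

```text
time_s: 37.8
tcp_pos: [0.4117, -0.1827, 0.3494]
ee_rot: [[-0.977, -0.109, 0.181], [-0.108, 0.994, 0.019], [-0.183, -0.0, -0.983]]
wrist_force: [1.1, 0.1, -0.9]
gripper_width: 0.34
t 37.8 pos [ 0.4117 -0.1827  0.3494] F [ 1.1  0.1 -0.9] M [-0.05  0.4  -0.01] w 29.6 j [ -4.6  -4.6 -13.8  -2.1 -70.5 -78.6]
pos [ 0.4117 -0.1827  0.3494] t 37.8 rot units [-0.356  0.009 -1.963] | tcp target [0.5694 0.114  0.355 ] shift(after rot) [-2.752 -1.88   0.428] shift(now frame) [-1.87   2.777  0.289] world [0.158 0.297 0.006]
```

```bash
python3 -m crank '[[1,[-0.234,0.347,0.036],[0,0,0]],[1,[-0.234,0.347,0.036],[0,0,0]],[1,[-0.234,0.347,0.036],[0,0,0]],[1,[-0.234,0.347,0.036],[0,0,0]],[1,[-0.234,0.347,0.036],[0,0,0]],[1,[-0.234,0.347,0.036],[0,0,0]],[1,[-0.234,0.347,0.036],[0,0,0]],[1,[-0.234,0.347,0.036],[0,0,0]]]'
python3 -m crank '[[1,[0,0,0],[-0.032,0.001,-0.178]],[1,[0,0,0],[-0.032,0.001,-0.178]],[1,[0,0,0],[-0.032,0.001,-0.178]],[1,[0,0,0],[-0.032,0.001,-0.178]],[1,[0,0,0],[-0.032,0.001,-0.178]],[1,[0,0,0],[-0.032,0.001,-0.178]],[1,[0,0,0],[-0.032,0.001,-0.178]],[1,[0,0,0],[-0.032,0.001,-0.178]]]'
python3 -m crank '[[1,[0,0,0],[-0.032,0.001,-0.178]],[1,[0,0,0],[-0.032,0.001,-0.178]],[1,[0,0,0],[-0.032,0.001,-0.178]],[1,[0,0,0],[0,0,0]],[1,[0,0,0],[0,0,0]]]'
python3 - <<'E'
from h import *
st(); place(-.071,.10,10,.0065)
c=r.capture('wrist');cv2.imwrite('pics/w21.png',c['img'])
E
```

```text
time_s: 38.6
tcp_pos: [0.5681, 0.1156, 0.3488]
ee_rot: [[-0.979, -0.109, 0.171], [-0.108, 0.994, 0.019], [-0.172, -0.0, -0.985]]
wrist_force: [0.7, -0.7, -0.9]
gripper_width: 0.344
time_s: 39.4
tcp_pos: [0.5676, 0.114, 0.3488]
ee_rot: [[-0.311, -0.949, 0.046], [-0.935, 0.314, 0.164], [-0.171, 0.008, -0.985]]
wrist_force: [0.1, 0.3, -0.9]
gripper_width: 0.343
time_s: 39.9
tcp_pos: [0.5682, 0.114, 0.3498]
ee_rot: [[0.095, -0.995, -0.026], [-0.981, -0.098, 0.17], [-0.172, 0.009, -0.985]]
wrist_force: [-0.2, -0.3, -1.3]
gripper_width: 0.342
t 39.9 pos [0.5682 0.114  0.3498] F [-0.2 -0.3 -1.3] M [-0.43  0.08  0.04] w 29.7 j [ 21.9  14.2  10.2  -9.7 -83.7 -15.5]
pos [0.5682 0.114  0.3498] t 39.9 rot units [ 0.01  -0.002 -0.011] | tcp target [0.5694 0.114  0.1   ] shift(after rot) [ 0.436 -0.012  2.459] shift(now frame) [ 0.431 -0.034  2.46 ] world [ 0.001 -0.    -0.25 ]
```

View pics/w21.png

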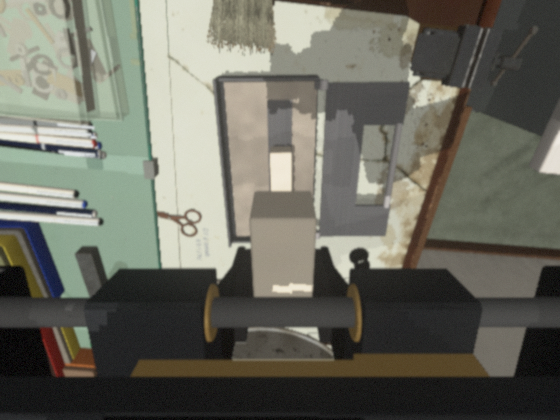

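```bash
python3 -m crank '[[1,[0.073,-0.002,0.41],[0.01,-0.002,-0.011]],[1,[0.073,-0.002,0.41],[0,0,0]],[1,[0.073,-0.002,0.41],[0,0,0]],[1,[0.073,-0.002,0.41],[0,0,0]],[1,[0.073,-0.002,0.41],[0,0,0]],[1,[0.073,-0.002,0.41],[0,0,0]],[1,[0,0,0],[0,0,0]],[1,[0,0,0],[0,0,0]]]'
python3 - <<'E'
from h import *
st(); place(-.071,.047,10,.0065)
E
```

```text
time_s: 40.75
tcp_pos: [0.5708, 0.1138, 0.1024]
ee_rot: [[0.107, -0.994, -0.015], [-0.979, -0.108, 0.172], [-0.173, -0.004, -0.985]]
wrist_force: [0.8, -0.1, -0.5]
gripper_width: 0.337
t 40.75 pos [0.5708 0.1138 0.1024] F [ 0.8 -0.1 -0.5] M [-0.31 -0.07 -0.01] w 29.3 j [ 21.7  24.3 -11.1 -12.1 -52.4  -8.3]
pos [0.5708 0.1138 0.1024] t 40.75 rot units [-0.004 -0.001  0.004] | tcp target [0.5694 0.114  0.047 ] shift(after rot) [0.093 0.014 0.547] shift(now frame) [0.093 0.016 0.547] world [-0.001  0.    -0.055]
```

```bash
python3 -m crank '[[1,[0.031,0.01,0.182],[0,0,0]],[1,[0.031,0.006,0.182],[0,0,0]],[1,[0.031,0,0.182],[0,0,0]],[1,[0,0,0],[0,0,0]],[1,[0,0,0],[0,0,0]],[1,[0,0,0],[0,0,0]]]'
python3 - <<'E'
from h import *
st(); place(-.071,.043,10,.0065)
c=r.capture('wrist');crop(c,180,0,380,250,3,'w22.png')
E
```

```text
time_s: 41.35
tcp_pos: [0.5708, 0.1146, 0.0492]
ee_rot: [[0.108, -0.994, -0.01], [-0.979, -0.108, 0.175], [-0.175, -0.009, -0.985]]
wrist_force: [0.1, -0.4, -0.5]
gripper_width: 0.344
t 41.35 pos [0.5708 0.1146 0.0492] F [ 0.1 -0.4 -0.5] M [-0.42  0.07  0.03] w 29.9 j [ 21.7  28.  -13.7 -13.4 -45.9  -6.3]
pos [0.5708 0.1146 0.0492] t 41.35 rot units [-0.01   0.001  0.006] | tcp target [0.5694 0.114  0.043 ] shift(after rot) [0.016 0.015 0.06 ] shift(now frame) [0.016 0.015 0.06 ] world [-0.001 -0.001 -0.006]
```

View pics/w22.png

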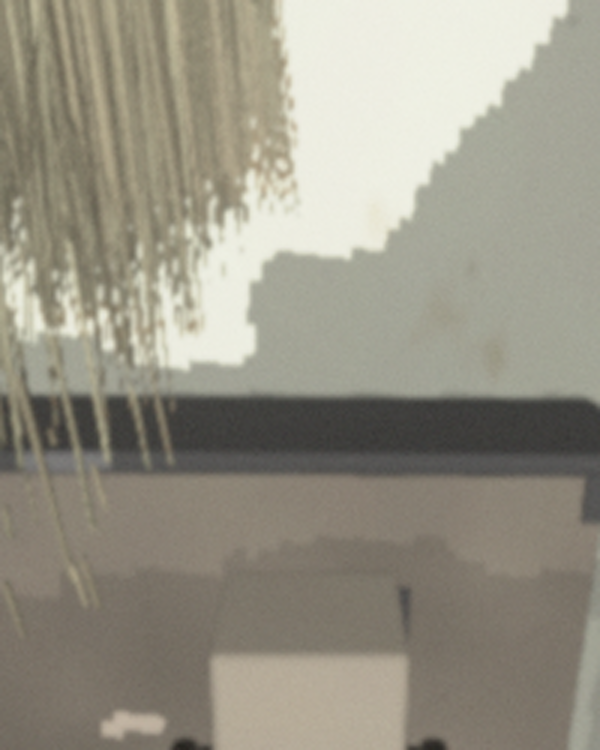

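```bash
python3 -m crank '[[1,[0.009,0.005,0.05],[0,0,0]],[1,[0,0,0],[0,0,0]],[1,[0,0,0],[0,0,0]],[1,[0,0,0],[0,0,0]]]'
python3 - <<'E'
from h import *
st(); place(-.0623,.043,10,.0065)
E
```

```text
time_s: 41.8
tcp_pos: [0.5702, 0.1144, 0.043]
ee_rot: [[0.108, -0.994, -0.011], [-0.979, -0.108, 0.174], [-0.174, -0.008, -0.985]]
wrist_force: [0.1, -0.6, 6.3]
gripper_width: 0.341
t 41.8 pos [0.5702 0.1144 0.043 ] F [ 0.1 -0.6  6.3] M [ 0.04 -0.04 -0.05] w 29.7 j [ 21.7  28.5 -14.  -13.5 -45.2  -6.1]
pos [0.5702 0.1144 0.043 ] t 41.8 rot units [-0.009  0.001  0.006] | tcp target [0.5685 0.1226 0.043 ] shift(after rot) [-0.082  0.008  0.014] shift(now frame) [-0.083  0.008  0.014] world [-0.002  0.008  0.   ]
```

```bash
python3 -m crank '[[1,[-0.042,0.002,0.004],[0,0,0]],[1,[-0.041,0.002,0.006],[0,0,0]],[1,[0,0,0],[0,0,0]],[1,[0,0,0],[0,0,0]]]'
python3 - <<'E'
from h import *
st(); place(-.0623,.043,10,.0065)
c=r.capture('wrist');crop(c,180,0,380,250,3,'w23.png')
E
```

```text
time_s: 42.2
tcp_pos: [0.5681, 0.1223, 0.043]
ee_rot: [[0.108, -0.994, -0.013], [-0.979, -0.109, 0.173], [-0.174, -0.006, -0.985]]
wrist_force: [0.2, -1.8, 6.0]
gripper_width: 0.339
t 42.2 pos [0.5681 0.1223 0.043 ] F [ 0.2 -1.8  6. ] M [-0.44  0.04 -0.01] w 29.5 j [ 22.5  28.5 -14.1 -13.5 -45.1  -6.9]
pos [0.5681 0.1223 0.043 ] t 42.2 rot units [-0.007  0.     0.006] | tcp target [0.5685 0.1226 0.043 ] shift(after rot) [-0.003 -0.004  0.   ] shift(now frame) [-0.003 -0.004  0.   ] world [0. 0. 0.]
```

View pics/w23.png

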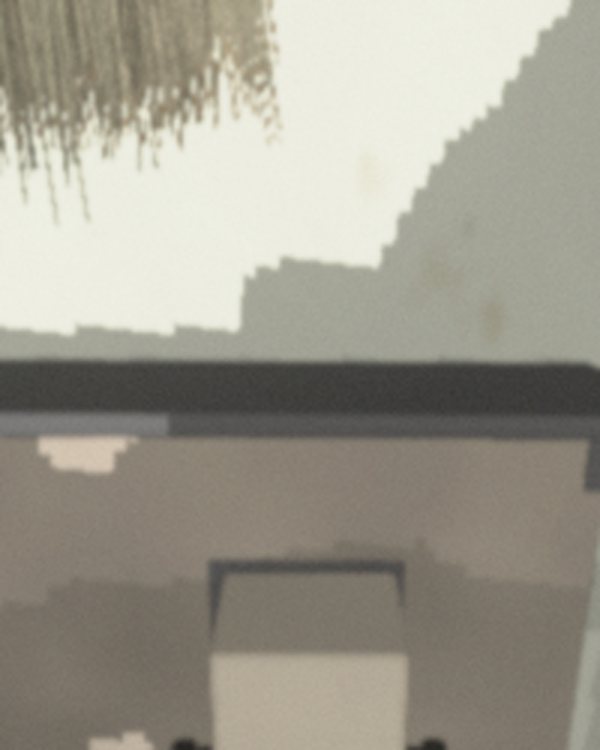

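```bash
python3 -m crank '[[1,[0,-0.01,0],[0,0,0]],[1,[0,0,0],[0,0,0]],[0.2,[0,0,0],[0,0,0]],[0,[0,0,0],[0,0,0]],[0,[0,0,0],[0,0,0]],[0,[0,0,0],[0,0,0]]]'
python3 -m crank '[[-0.1,[-0.035,0,-0.2],[0,0,0]],[-0.1,[-0.07,0,-0.39],[0,0,0]],[-0.1,[-0.07,0,-0.39],[0,0,0]],[-0.1,[-0.07,0,-0.39],[0,0,0]],[-0.1,[-0.07,0,-0.39],[0,0,0]],[-0.1,[-0.07,0,-0.39],[0,0,0]],[-0.1,[0,0,0],[0,0,0]],[-0.1,[0,0,0],[0,0,0]]]'
python3 - <<'E'
from h import *
st()
c=r.capture('wrist');cv2.imwrite('pics/w24.png',c['img']);crop(c,180,0,360,240,3,'w24c.png')
c=r.capture('top');print(blocks(c))
E
```

```text
time_s: 42.85
tcp_pos: [0.568, 0.1224, 0.0415]
ee_rot: [[0.107, -0.994, -0.016], [-0.979, -0.108, 0.173], [-0.174, -0.003, -0.985]]
wrist_force: [-0.1, 0.4, 0.1]
gripper_width: 0.487
time_s: 43.65
tcp_pos: [0.5674, 0.123, 0.2613]
ee_rot: [[0.107, -0.994, -0.013], [-0.979, -0.108, 0.175], [-0.175, -0.006, -0.985]]
wrist_force: [-0.9, 0.7, -0.8]
gripper_width: 0.551
t 43.65 pos [0.5674 0.123  0.2613] F [-0.9  0.7 -0.8] M [-0.38  0.15  0.05] w 47.9 j [ 22.8  15.9   0.3 -10.1 -71.4 -13.6]
[(575.6, -172.2, 9.9, 61.4, 29.7), (671.7, -245.0, -44.1, 37.3, 36.6)]
```

View pics/w24c.png

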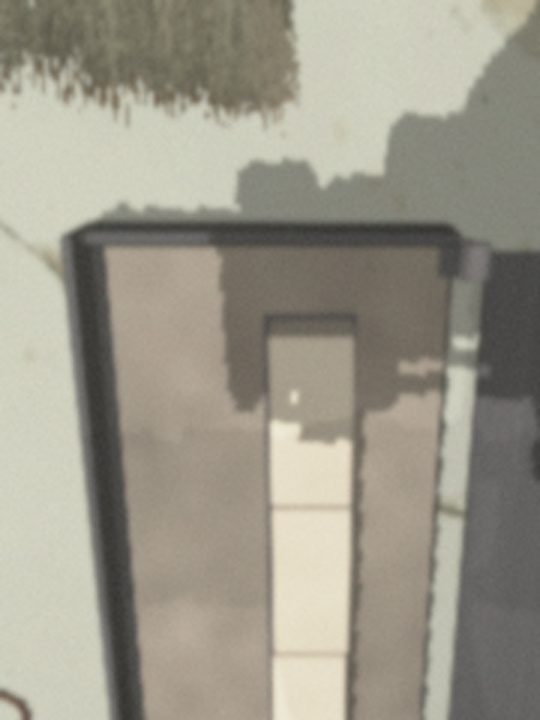

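```bash
python3 - <<'E'
from kin import *
for p in ((.42,-.2),(.41,-.22)):
  for l in (12,17): report(np.array([*p,.008]),T(-80,l))
  for l in (10,13,15): report(np.array([*p,.006]),T(190,l))
for l in (14,17,20): report(np.array([.576,-.173,.01]),T(-80,l))
E
python3 -m crank '[[-1,[-0.07,0,-0.39],[0,0,0]],[-1,[-0.07,0,-0.39],[0,0,0]],[-1,[-0.04,0,-0.2],[0,0,0]],[-1,[0,0,0],[0,0,0]]]'
python3 - <<'E'
from h import *
st(); pick(.576,-.173,0,.36,190.2,17,.003)
E
```

```text
[ 0.42  -0.2    0.008] q [-13.7  26.8 -24.5  15.7 -44.7] err0.0000 lampclear 0.369 cap [ 0.521 -0.079  0.346] panelclear 0.017
[ 0.42  -0.2    0.008] q [-16.8  28.6 -20.6  19.8 -50.3] err0.0000 lampclear 0.406 cap [ 0.544 -0.117  0.35 ] panelclear 9.000
[ 0.42  -0.2    0.006] q [ -7.7  21.3 -38.8   8.7 -20.5] err0.0000 lampclear 0.314 cap [ 0.422 -0.009  0.327] panelclear 9.000
[ 0.42  -0.2    0.006] q [ -8.8  20.9 -38.8  13.3 -18.4] err0.0000 lampclear 0.323 cap [ 0.423 -0.018  0.332] panelclear 9.000
[ 0.42  -0.2    0.006] q [ -9.8  20.6 -38.5  17.  -17.4] err0.0000 lampclear 0.331 cap [ 0.426 -0.027  0.337] panelclear 9.000
[ 0.41  -0.22   0.008] q [-16.2  27.  -24.3  15.3 -45.1] err0.0000 lampclear 0.392 cap [ 0.518 -0.103  0.345] panelclear 0.020
[ 0.41  -0.22   0.008] q [-19.3  28.8 -20.4  19.2 -50.9] err0.0000 lampclear 0.430 cap [ 0.54  -0.141  0.349] panelclear 9.000
[ 0.41  -0.22   0.006] q [-10.9  21.5 -38.1   9.8 -21.4] err0.0000 lampclear 0.336 cap [ 0.426 -0.034  0.329] panelclear 9.000
[ 0.41  -0.22   0.006] q [-12.2  21.  -37.9  14.7 -19.6] err0.0000 lampclear 0.347 c
[... 371 characters left out ...]
ar 0.379 cap [ 0.669 -0.076  0.358] panelclear 0.026
[ 0.576 -0.173  0.01 ] q [-11.9  38.1  -0.2  21.3 -61.1] err0.0000 lampclear 0.402 cap [ 0.68  -0.097  0.36 ] panelclear 0.033
time_s: 44.15
tcp_pos: [0.568, 0.1236, 0.3623]
ee_rot: [[0.108, -0.994, -0.01], [-0.979, -0.108, 0.174], [-0.174, -0.009, -0.985]]
wrist_force: [0.2, -0.0, 0.7]
gripper_width: 0.825
t 44.15 pos [0.568  0.1236 0.3623] F [ 0.2 -0.   0.7] M [-0.34  0.09 -0.02] w 71.7 j [ 22.9  13.6  11.1  -9.5 -84.1 -15.9]
pos [0.568  0.1236 0.3623] t 44.15 rot units [-0.031 -0.155 -0.084] | tcp target [ 0.5755 -0.17    0.36  ] shift(after rot) [ 2.783  0.446 -0.827] shift(now frame) [ 2.886  0.243 -0.49 ] world [ 0.008 -0.294 -0.002]
```

```bash
python3 -m crank '[[-1,[0.412,0.035,-0.07],[0,0,0]],[-1,[0.412,0.035,-0.07],[0,0,0]],[-1,[0.412,0.035,-0.07],[0,0,0]],[-1,[0.412,0.035,-0.07],[0,0,0]],[-1,[0.412,0.035,-0.07],[0,0,0]],[-1,[0.412,0.035,-0.07],[0,0,0]],[-1,[0.412,0.035,-0.07],[0,0,0]],[-1,[0,0,0],[-0.031,-0.155,-0.084]]]'
python3 -m crank '[[-1,[0,0,0],[0,0,0]],[-1,[0,0,0],[0,0,0]]]'
python3 - <<'E'
from h import *
st(); pick(.576,-.173,0,.07,190.2,17,.003)
c=r.capture('wrist');cv2.imwrite('pics/w25.png',c['img'])
E
```

```text
time_s: 44.95
tcp_pos: [0.5726, -0.1718, 0.356]
ee_rot: [[0.167, -0.984, -0.06], [-0.941, -0.178, 0.289], [-0.295, 0.008, -0.955]]
wrist_force: [-0.0, 0.2, -0.8]
gripper_width: 1.0
time_s: 45.15
tcp_pos: [0.574, -0.1707, 0.3552]
ee_rot: [[0.165, -0.985, -0.059], [-0.942, -0.175, 0.287], [-0.293, 0.009, -0.956]]
wrist_force: [0.2, -0.3, 0.9]
gripper_width: 0.998
t 45.15 pos [ 0.574  -0.1707  0.3552] F [ 0.2 -0.3  0.9] M [-0.58 -0.04 -0.02] w 86.8 j [ -9.8  21.3  22.  -16.  -96.9  18.8]
pos [ 0.574  -0.1707  0.3552] t 45.15 rot units [ 0.01   0.001 -0.006] | tcp target [ 0.5755 -0.17    0.07  ] shift(after rot) [ 0.831 -0.015  2.729] shift(now frame) [ 0.833 -0.04   2.728] world [ 0.001  0.001 -0.285]
```

View pics/w25.png

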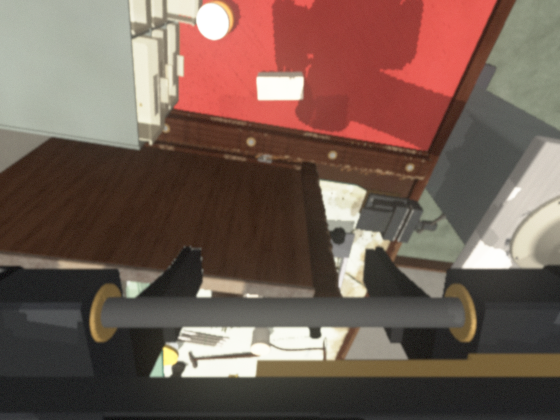

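```bash
python3 -m crank '[[-1,[0.119,-0.002,0.39],[0.01,0,-0.006]],[-1,[0.119,-0.002,0.39],[0,0,0]],[-1,[0.119,-0.002,0.39],[0,0,0]],[-1,[0.119,-0.002,0.39],[0,0,0]],[-1,[0.119,-0.002,0.39],[0,0,0]],[-1,[0.119,-0.002,0.39],[0,0,0]],[-1,[0.119,-0.002,0.39],[0,0,0]],[-1,[0,0,0],[0,0,0]]]'
python3 -m crank '[[-1,[0,0,0],[0,0,0]]]'
python3 - <<'E'
from h import *
st(); pick(.576,-.173,0,.009,190.2,17,.003)
c=r.capture('wrist');cv2.imwrite('pics/w26.png',c['img'])
E
```

```text
time_s: 46.0
tcp_pos: [0.5721, -0.1666, 0.067]
ee_rot: [[0.17, -0.984, -0.061], [-0.939, -0.181, 0.291], [-0.297, 0.007, -0.955]]
wrist_force: [-1.4, -0.8, -0.3]
gripper_width: 0.997
time_s: 46.1
tcp_pos: [0.5766, -0.1687, 0.0732]
ee_rot: [[0.175, -0.983, -0.049], [-0.941, -0.182, 0.287], [-0.291, -0.004, -0.957]]
wrist_force: [0.3, -0.5, 0.6]
gripper_width: 1.004
t 46.1 pos [ 0.5766 -0.1687  0.0732] F [ 0.3 -0.5  0.6] M [-0.6  -0.05 -0.07] w 87.3 j [ -9.8  32.2  -1.1 -17.8 -63.7  29.2]
pos [ 0.5766 -0.1687  0.0732] t 46.1 rot units [-0.003 -0.001  0.007] | tcp target [ 0.5755 -0.17    0.009 ] shift(after rot) [0.198 0.013 0.611] shift(now frame) [0.197 0.016 0.611] world [-0.001 -0.001 -0.064]
```

View pics/w26.png

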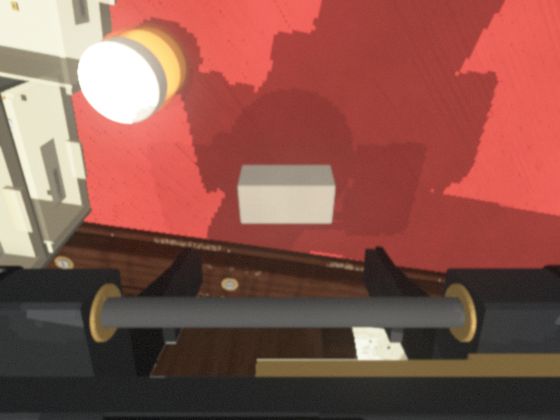

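```bash
python3 -m crank '[[-1,[0.066,0.01,0.204],[0,0,0]],[-1,[0.066,0.006,0.204],[0,0,0]],[-1,[0.065,0,0.2],[0,0,0]],[-1,[0,0,0],[0,0,0]],[-1,[0,0,0],[0,0,0]]]'
python3 - <<'E'
from h import *
st()
E
python3 -m crank '[[0,[0,0,0],[0,0,0]],[1,[0,0,0],[0,0,0]],[1,[0,0,0],[0,0,0]],[1,[0,0,0],[0,0,0]],[1,[0,0,0],[0,0,0]]]'
python3 - <<'E'
from h import *
st()
E
```

```text
time_s: 46.65
tcp_pos: [0.577, -0.1711, 0.0111]
ee_rot: [[0.175, -0.984, -0.045], [-0.941, -0.18, 0.287], [-0.29, -0.008, -0.957]]
wrist_force: [1.5, -1.0, 0.7]
gripper_width: 1.002
t 46.65 pos [ 0.577  -0.1711  0.0111] F [ 1.5 -1.   0.7] M [-0.57  0.02 -0.02] w 87.2 j [-10.1  36.5  -3.3 -19.  -57.3  31.9]
time_s: 47.15
tcp_pos: [0.5755, -0.1708, 0.0092]
ee_rot: [[0.173, -0.984, -0.048], [-0.941, -0.179, 0.288], [-0.292, -0.005, -0.956]]
wrist_force: [-0.8, 0.5, 2.7]
gripper_width: 0.707
t 47.15 pos [ 0.5755 -0.1708  0.0092] F [-0.8  0.5  2.7] M [-0.3   0.2   0.04] w 61.5 j [-10.2  36.7  -3.4 -19.1 -57.3  32. ]
```

```bash
python3 -m crank '[[1,[-0.03,0,-0.1],[0,0,0]],[1,[-0.06,0,-0.2],[0,0,0]],[1,[-0.13,0,-0.42],[0,0,0]],[1,[-0.13,0,-0.42],[0,0,0]],[1,[0,0,0],[0,0,0]]]'
python3 - <<'E'
from h import *
st(); pick(.41,-.22,0,.12,190.2,17,.002)
c=r.capture('wrist');cv2.imwrite('pics/w27.png',c['img'])
E
```

```text
time_s: 47.65
tcp_pos: [0.5788, -0.1723, 0.1358]
ee_rot: [[0.178, -0.983, -0.035], [-0.942, -0.181, 0.283], [-0.285, -0.018, -0.958]]
wrist_force: [0.4, 0.1, 0.2]
gripper_width: 0.712
t 47.65 pos [ 0.5788 -0.1723  0.1358] F [0.4 0.1 0.2] M [-0.63 -0.11  0.03] w 61.9 j [-10.   28.3   2.  -16.9 -69.5  27.3]
pos [ 0.5788 -0.1723  0.1358] t 47.65 rot units [-0.02  -0.01   0.011] | tcp target [ 0.4096 -0.218   0.12  ] shift(after rot) [0.19  1.746 0.107] shift(now frame) [0.174 1.749 0.08 ] world [-0.169 -0.046 -0.016]
```

View pics/w27.png

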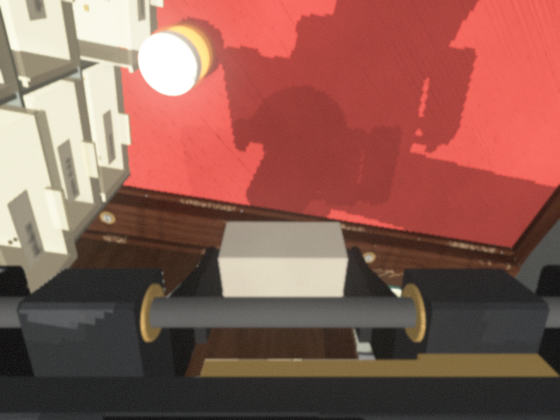

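```bash
python3 -m crank '[[1,[0.044,0.437,0.02],[0,0,0]],[1,[0.044,0.437,0.02],[0,0,0]],[1,[0.044,0.437,0.02],[0,0,0]],[1,[0.044,0.437,0.02],[0,0,0]],[1,[0,0,0],[0,0,0]],[1,[0,0,0],[0,0,0]]]'
python3 - <<'E'
from h import *
st(); pick(.41,-.22,0,.013,190.2,17,.002)
E
```

```text
time_s: 48.3
tcp_pos: [0.4044, -0.2165, 0.114]
ee_rot: [[0.171, -0.984, -0.049], [-0.941, -0.178, 0.289], [-0.293, -0.004, -0.956]]
wrist_force: [0.4, 0.2, -0.1]
gripper_width: 0.708
t 48.3 pos [ 0.4044 -0.2165  0.114 ] F [ 0.4  0.2 -0.1] M [-0.68 -0.1  -0.05] w 61.6 j [-18.9  19.  -17.5 -16.8 -62.9  38.1]
pos [ 0.4044 -0.2165  0.114 ] t 48.3 rot units [-0.004  0.001  0.002] | tcp target [ 0.4096 -0.218   0.013 ] shift(after rot) [ 0.319 -0.049  0.958] shift(now frame) [ 0.32  -0.045  0.958] world [ 0.005 -0.002 -0.101]
```

```bash
python3 -m crank '[[1,[0.107,-0.02,0.32],[0,0,0]],[1,[0.107,-0.02,0.32],[0,0,0]],[1,[0.104,-0.005,0.31],[0,0,0]],[1,[0,0,0],[0,0,0]],[1,[0,0,0],[0,0,0]]]'
python3 - <<'E'
from h import *
st()
E
```

```text
time_s: 48.8
tcp_pos: [0.4113, -0.2178, 0.014]
ee_rot: [[0.173, -0.984, -0.05], [-0.94, -0.18, 0.289], [-0.293, -0.003, -0.956]]
wrist_force: [-0.1, 0.1, 0.3]
gripper_width: 0.711
t 48.8 pos [ 0.4113 -0.2178  0.014 ] F [-0.1  0.1  0.3] M [-0.68  0.   -0.02] w 61.8 j [-19.   28.  -20.9 -19.3 -51.2  42.9]
```

```bash
python3 -m crank '[[1,[0.013,0,0.042],[0,0,0]],[1,[0,0,0],[0,0,0]],[1,[0,0,0],[0,0,0]]]'
python3 - <<'E'
from h import *
st()
E
```

```text
time_s: 49.1
tcp_pos: [0.4112, -0.2181, 0.0107]
ee_rot: [[0.173, -0.984, -0.047], [-0.941, -0.179, 0.288], [-0.292, -0.006, -0.957]]
wrist_force: [0.7, -0.5, -0.0]
gripper_width: 0.708
t 49.1 pos [ 0.4112 -0.2181  0.0107] F [ 0.7 -0.5 -0. ] M [-0.65 -0.04 -0.01] w 61.6 j [-19.   28.3 -21.  -19.4 -50.6  43.1]
```

```bash
python3 -m crank '[[1,[0.007,0,0.022],[0,0,0]],[1,[0,0,0],[0,0,0]],[1,[0,0,0],[0,0,0]]]'
python3 - <<'E'
from h import *
st()
E
```

```text
time_s: 49.4
tcp_pos: [0.4114, -0.2183, 0.0083]
ee_rot: [[0.173, -0.984, -0.047], [-0.941, -0.18, 0.288], [-0.292, -0.006, -0.956]]
wrist_force: [1.2, -0.9, 6.1]
gripper_width: 0.711
t 49.4 pos [ 0.4114 -0.2183  0.0083] F [ 1.2 -0.9  6.1] M [-0.06  0.2   0.  ] w 61.9 j [-19.1  28.5 -21.1 -19.5 -50.3  43.3]
```

```bash
python3 -m crank '[[0,[0,0,0],[0,0,0]],[-1,[0,0,0],[0,0,0]],[-1,[0,0,0],[0,0,0]],[-1,[0,0,0],[0,0,0]],[-1,[-0.03,0,-0.1],[0,0,0]],[-1,[-0.12,0,-0.4],[0,0,0]],[-1,[-0.12,0,-0.4],[0,0,0]],[-1,[-0.12,0,-0.4],[0,0,0]]]'
python3 -m crank '[[-0.1,[-0.12,0,-0.4],[0,0,0]],[-0.1,[0,0,0],[0,0,0]]]'
python3 - <<'E'
from h import *
st()
c=r.capture('top');print(blocks(c));cv2.imwrite('pics/t28.png',c['img'])
s=r.capture('side');print(blocks(s,roi=(320,130,440,260),thr=185));cv2.imwrite('pics/s28.png',s['img'])
c=r.capture('wrist');cv2.imwrite('pics/w28.png',c['img'])
E
```

```text
time_s: 50.2
tcp_pos: [0.41, -0.2189, 0.1453]
ee_rot: [[0.173, -0.984, -0.048], [-0.941, -0.179, 0.288], [-0.292, -0.004, -0.956]]
wrist_force: [1.0, -0.6, -1.0]
gripper_width: 0.997
time_s: 50.4
tcp_pos: [0.4132, -0.221, 0.1916]
ee_rot: [[0.177, -0.983, -0.036], [-0.942, -0.18, 0.282], [-0.284, -0.016, -0.959]]
wrist_force: [0.6, 0.5, -0.6]
gripper_width: 0.893
t 50.4 pos [ 0.4132 -0.221   0.1916] F [ 0.6  0.5 -0.6] M [-0.6  -0.04 -0.03] w 77.7 j [-18.8  14.3 -11.5 -15.5 -72.2  35.2]
[(486.1, -340.2, -1.0, 342.3, 75.8), (671.7, -245.2, -39.7, 37.4, 36.4)]
[(671.9, -423.6, 69.8, 186.1, 34.9)]
```

View pics/w28.png

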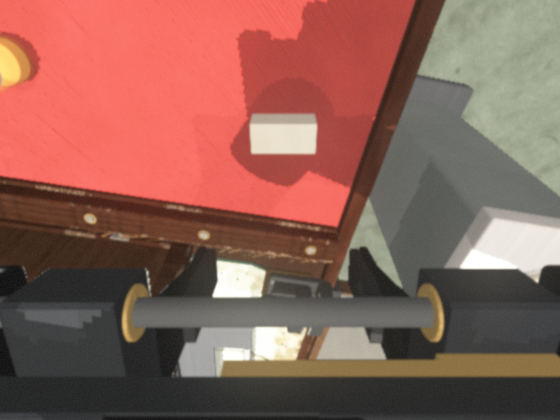

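View pics/t28.png

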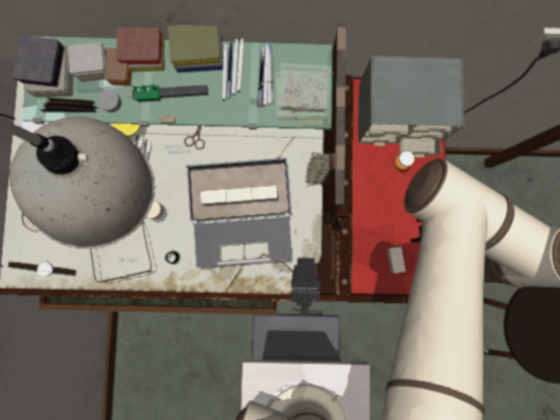

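Run:
```python
from h import *
c=r.capture('top');print(blocks(c,roi=(375,235,420,290),thr=115))
w=r.capture('wrist');print(blocks(w,roi=(230,90,340,170),thr=150,amin=500)); crop(c,180,180,300,215,6,'t28c.png')
print(blocks(c,.06,(180,175,300,215),thr=185))
```

```text
[(411.9, -219.6, 8.8, 57.7, 26.2)]
[(414.7, -226.3, 10.4, 61.7, 37.6)]
[(562.7, 178.6, -84.2, 185.2, 29.6), (565.1, 41.4, 1.4, 98.3, 24.6), (558.4, 311.9, 2.8, 98.5, 20.0)]
```

View pics/t28c.png

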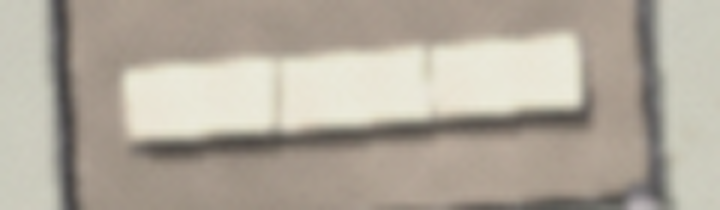

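Run:
```python
from h import *
pick(.412,-.220,0,.19,100.3,12,.006)
```

```text
pos [ 0.4093 -0.2187  0.1838] t 50.65 rot units [0.501 0.091 1.937] | tcp target [ 0.4179 -0.2189  0.19  ] shift(after rot) [-0.095 -0.018 -0.043] shift(now frame) [-0.001 -0.084 -0.064] world [ 0.009 -0.     0.006]
```

```bash
python3 -m crank '[[-0.1,[0,0,0],[0.0456,0.008,0.176]],[-0.1,[0,0,0],[0.0456,0.008,0.176]],[-0.1,[0,0,0],[0.0456,0.008,0.176]],[-0.1,[0,0,0],[0.0456,0.008,0.176]],[-0.1,[0,0,0],[0.0456,0.008,0.176]],[-0.1,[0,0,0],[0.0456,0.008,0.176]],[-0.1,[0,0,0],[0.0456,0.008,0.176]],[-0.1,[0,0,0],[0.0456,0.008,0.176]]]'
python3 -m crank '[[-0.1,[0,0,0],[0.0456,0.008,0.176]],[-0.1,[0,0,0],[0.0456,0.008,0.176]],[-0.1,[0,0,0],[0.0456,0.008,0.176]],[-0.1,[0,0,0],[0,0,0]],[-0.1,[0,0,0],[0,0,0]]]'
python3 - <<'E'
from h import *
st();pick(.412,-.220,0,.06,100.3,12,.006)
E
```

```text
time_s: 51.45
tcp_pos: [0.4094, -0.219, 0.1834]
ee_rot: [[-0.803, -0.567, 0.183], [-0.549, 0.824, 0.143], [-0.231, 0.014, -0.973]]
wrist_force: [-0.5, -0.5, -0.4]
gripper_width: 0.549
time_s: 51.95
tcp_pos: [0.4099, -0.2187, 0.1841]
ee_rot: [[-0.961, -0.184, 0.207], [-0.179, 0.983, 0.039], [-0.211, -0.0, -0.978]]
wrist_force: [-0.8, 0.5, 0.9]
gripper_width: 0.551
t 51.95 pos [ 0.4099 -0.2187  0.1841] F [-0.8  0.5  0.9] M [-0.1   0.43 -0.01] w 47.9 j [-11.2   3.8 -28.6  -6.2 -46.4 -64.4]
pos [ 0.4099 -0.2187  0.1841] t 51.95 rot units [0.001 0.004 0.006] | tcp target [ 0.4179 -0.2189  0.06  ] shift(after rot) [ 0.181 -0.016  1.23 ] shift(now frame) [ 0.185 -0.017  1.229] world [ 0.008 -0.    -0.124]
```

```bash
python3 -m crank '[[-0.1,[0.046,-0.004,0.31],[0,0,0]],[-0.1,[0.046,-0.004,0.31],[0,0,0]],[-0.1,[0.046,-0.004,0.31],[0,0,0]],[-0.1,[0.046,-0.004,0.3],[0,0,0]],[-0.1,[0,0,0],[0,0,0]],[-0.1,[0,0,0],[0,0,0]]]'
python3 - <<'E'
from h import *
st();pick(.412,-.220,0,.005,100.3,12,.006)
c=r.capture('wrist');cv2.imwrite('pics/w29.png',c['img'])
E
```

```text
time_s: 52.55
tcp_pos: [0.4189, -0.2198, 0.0608]
ee_rot: [[-0.961, -0.181, 0.208], [-0.177, 0.984, 0.037], [-0.211, -0.001, -0.977]]
wrist_force: [0.8, 0.3, -0.6]
gripper_width: 0.549
t 52.55 pos [ 0.4189 -0.2198  0.0608] F [ 0.8  0.3 -0.6] M [-0.09  0.4   0.02] w 47.7 j [-11.2  15.3 -35.8  -9.5 -27.8 -60.3]
pos [ 0.4189 -0.2198  0.0608] t 52.55 rot units [-0.     0.005  0.003] | tcp target [ 0.4179 -0.2189  0.005 ] shift(after rot) [0.124 0.01  0.544] shift(now frame) [0.126 0.01  0.544] world [-0.001  0.001 -0.056]
```

View pics/w29.png

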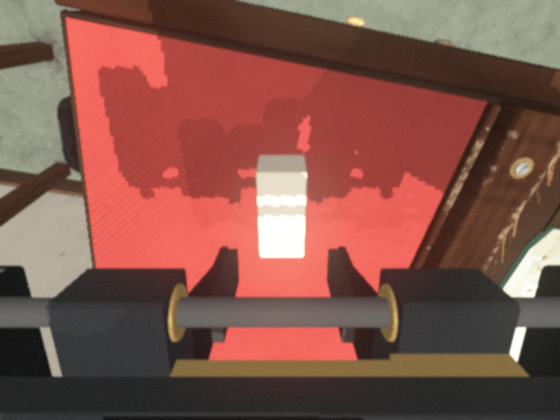

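```bash
python3 -m crank '[[-0.1,[0.06,0.004,0.272],[0,0,0]],[-0.1,[0.06,0.004,0.272],[0,0,0]],[-0.1,[0,0,0],[0,0,0]],[0.5,[0,0,0],[0,0,0]],[1,[0,0,0],[0,0,0]],[1,[0,0,0],[0,0,0]],[1,[0,0,0],[0,0,0]],[1,[0,0,0],[0,0,0]]]'
python3 - <<'E'
from h import *
st();pick(.412,-.220,0,.005,100.3,12,.006)
E
python3 -m crank '[[1,[-0.02,0,-0.09],[0,0,0]],[1,[-0.045,0,-0.2],[0,0,0]],[1,[-0.09,0,-0.41],[0,0,0]],[1,[-0.09,0,-0.41],[0,0,0]],[1,[-0.09,0,-0.41],[0,0,0]],[1,[-0.09,0,-0.41],[0,0,0]],[1,[-0.09,0,-0.41],[0,0,0]],[1,[-0.09,0,-0.41],[0,0,0]]]'
python3 -m crank '[[1,[-0.09,0,-0.41],[0,0,0]],[1,[0,0,0],[0,0,0]],[1,[0,0,0],[0,0,0]]]'
python3 - <<'E'
from h import *
st();place(-.0315,.37,12,.0065)
c=r.capture('wrist');cv2.imwrite('pics/w30.png',c['img'])
E
```

```text
time_s: 53.4
tcp_pos: [0.4194, -0.2189, 0.0068]
ee_rot: [[-0.96, -0.18, 0.213], [-0.177, 0.984, 0.037], [-0.216, -0.002, -0.976]]
wrist_force: [-1.2, 0.3, 7.5]
gripper_width: 0.342
t 53.4 pos [ 0.4194 -0.2189  0.0068] F [-1.2  0.3  7.5] M [0.24 0.36 0.04] w 29.7 j [-11.4  21.5 -37.5 -13.2 -19.9 -56.2]
pos [ 0.4194 -0.2189  0.0068] t 53.4 rot units [-0.002  0.01   0.003] | tcp target [ 0.4179 -0.2189  0.005 ] shift(after rot) [0.019 0.002 0.015] shift(now frame) [0.019 0.002 0.015] world [-0.002 -0.    -0.002]
time_s: 54.2
tcp_pos: [0.4177, -0.2181, 0.2894]
ee_rot: [[-0.961, -0.179, 0.21], [-0.176, 0.984, 0.037], [-0.213, -0.001, -0.977]]
wrist_force: [1.2, -0.5, -1.3]
gripper_width: 0.342
time_s: 54.5
tcp_pos: [0.4185, -0.218, 0.3298]
ee_rot: [[-0.961, -0.179, 0.212], [-0.175, 0.984, 0.037], [-0.215, -0.001, -0.977]]
wrist_force: [-0.3, 0.4, -1.9]
gripper_width: 0.345
t 54.5 pos [ 0.4185 -0.218   0.3298] F [-0.3  0.4 -1.9] M [-0.08  0.45 -0.03] w 30.0 j [-10.8  -2.1 -13.4  -4.7 -67.1 -67.5]
pos [ 0.4185 -0.218   0.3298] t 54.5 rot units [-0.404  0.006 -1.861] | tcp target [0.5652 0.1532 0.37  ] shift(after rot) [-3.543 -1.85   0.343] shift(now frame) [-2.148  3.388  0.057] world [0.147 0.371 0.04 ]
```

View pics/w30.png

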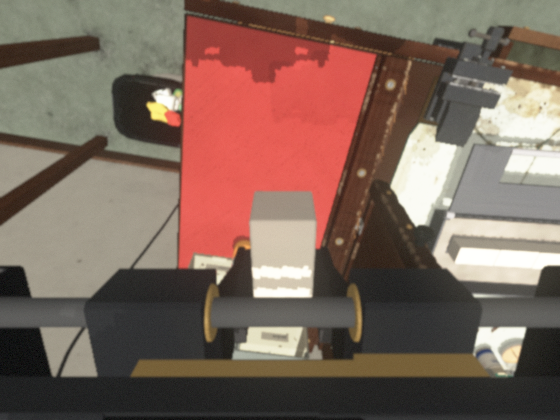

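```bash
python3 -m crank '[[1,[-0.239,0.376,0.006],[0,0,0]],[1,[-0.239,0.376,0.006],[0,0,0]],[1,[-0.239,0.376,0.006],[0,0,0]],[1,[-0.239,0.376,0.006],[0,0,0]],[1,[-0.239,0.376,0.006],[0,0,0]],[1,[-0.239,0.376,0.006],[0,0,0]],[1,[-0.239,0.376,0.006],[0,0,0]],[1,[-0.239,0.376,0.006],[0,0,0]]]'
python3 -m crank '[[1,[-0.239,0.376,0.006],[0,0,0]],[1,[0,0,0],[-0.037,0,-0.169]],[1,[0,0,0],[-0.037,0,-0.169]],[1,[0,0,0],[-0.037,0,-0.169]],[1,[0,0,0],[-0.037,0,-0.169]],[1,[0,0,0],[-0.037,0,-0.169]],[1,[0,0,0],[-0.037,0,-0.169]],[1,[0,0,0],[-0.037,0,-0.169]]]'
python3 -m crank '[[1,[0,0,0],[-0.037,0,-0.169]],[1,[0,0,0],[-0.037,0,-0.169]],[1,[0,0,0],[-0.037,0,-0.169]],[1,[0,0,0],[-0.037,0,-0.169]],[1,[0,0,0],[0,0,0]],[1,[0,0,0],[0,0,0]]]'
python3 - <<'E'
from h import *
st(); place(-.0315,.13,12,.007)
E
```

```text
time_s: 55.35
tcp_pos: [0.5491, 0.113, 0.3624]
ee_rot: [[-0.962, -0.18, 0.206], [-0.177, 0.984, 0.036], [-0.209, -0.002, -0.978]]
wrist_force: [1.2, -0.6, -0.8]
gripper_width: 0.338
time_s: 56.15
tcp_pos: [0.5651, 0.1523, 0.3665]
ee_rot: [[-0.412, -0.907, 0.085], [-0.887, 0.42, 0.191], [-0.209, 0.004, -0.978]]
wrist_force: [0.4, -0.7, -0.6]
gripper_width: 0.347
time_s: 56.75
tcp_pos: [0.5657, 0.1526, 0.3671]
ee_rot: [[0.098, -0.995, -0.026], [-0.972, -0.101, 0.21], [-0.212, 0.005, -0.977]]
wrist_force: [-0.3, 0.6, -0.0]
gripper_width: 0.343
t 56.75 pos [0.5657 0.1526 0.3671] F [-0.3  0.6 -0. ] M [-0.49  0.02 -0.01] w 29.9 j [ 24.4  14.1  12.9 -11.7 -85.1 -18. ]
pos [0.5657 0.1526 0.3671] t 56.75 rot units [ 0.005  0.005 -0.006] | tcp target [0.5652 0.1537 0.13  ] shift(after rot) [0.481 0.004 2.322] shift(now frame) [ 0.491 -0.007  2.32 ] world [-0.001  0.001 -0.237]
```

```bash
python3 -m crank '[[1,[0.08,0,0.387],[0.005,0.005,-0.006]],[1,[0.08,0,0.387],[0,0,0]],[1,[0.08,0,0.387],[0,0,0]],[1,[0.08,0,0.387],[0,0,0]],[1,[0.08,0,0.387],[0,0,0]],[1,[0.08,0,0.387],[0,0,0]],[1,[0,0,0],[0,0,0]],[1,[0,0,0],[0,0,0]]]'
python3 - <<'E'
from h import *
st(); place(-.0315,.08,12,.007)
c=r.capture('wrist');cv2.imwrite('pics/w31.png',c['img'])
E
```

```text
time_s: 57.55
tcp_pos: [0.5666, 0.1544, 0.1322]
ee_rot: [[0.106, -0.994, -0.019], [-0.972, -0.108, 0.207], [-0.208, -0.003, -0.978]]
wrist_force: [0.3, 0.2, -0.3]
gripper_width: 0.343
t 57.55 pos [0.5666 0.1544 0.1322] F [ 0.3  0.2 -0.3] M [-0.42  0.   -0.02] w 29.8 j [ 24.6  22.6  -8.5 -13.8 -55.7 -10.9]
pos [0.5666 0.1544 0.1322] t 57.55 rot units [-0.003  0.     0.004] | tcp target [0.5652 0.1537 0.08  ] shift(after rot) [0.113 0.015 0.51 ] shift(now frame) [0.113 0.017 0.51 ] world [-0.001 -0.001 -0.052]
```

View pics/w31.png

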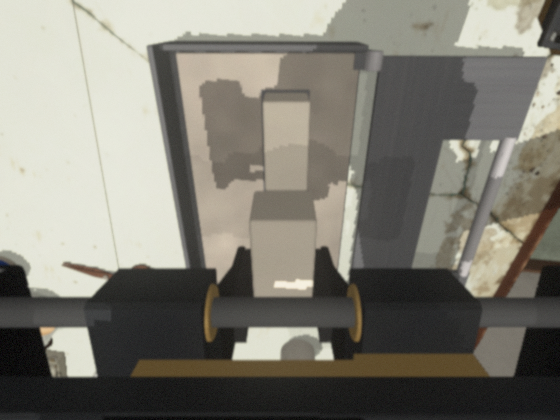

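```bash
python3 -m crank '[[1,[0.038,0.008,0.17],[0,0,0]],[1,[0.038,0.007,0.17],[0,0,0]],[1,[0.037,0,0.165],[0,0,0]],[1,[0,0,0],[0,0,0]],[1,[0,0,0],[0,0,0]]]'
python3 - <<'E'
from h import *
st(); place(-.0315,.075,12,.007)
c=r.capture('wrist');crop(c,180,0,380,250,3,'w32.png')
E
```

```text
time_s: 58.1
tcp_pos: [0.5667, 0.1543, 0.0824]
ee_rot: [[0.107, -0.994, -0.015], [-0.972, -0.108, 0.209], [-0.21, -0.008, -0.978]]
wrist_force: [0.9, -0.2, -0.3]
gripper_width: 0.342
t 58.1 pos [0.5667 0.1543 0.0824] F [ 0.9 -0.2 -0.3] M [-0.43  0.03  0.02] w 29.8 j [ 24.5  25.8 -11.3 -15.  -49.7  -8.8]
pos [0.5667 0.1543 0.0824] t 58.1 rot units [-0.008  0.002  0.006] | tcp target [0.5652 0.1537 0.075 ] shift(after rot) [0.02  0.016 0.071] shift(now frame) [0.02  0.016 0.071] world [-0.002 -0.001 -0.007]
```

View pics/w32.png

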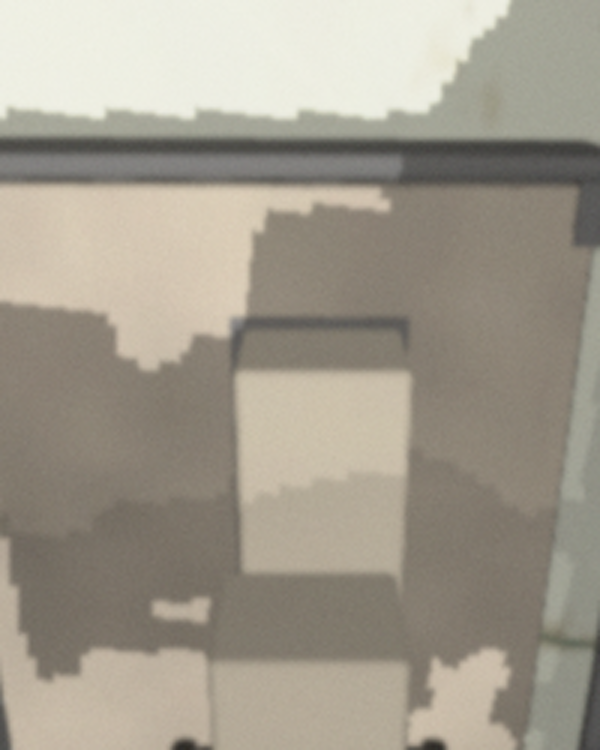

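```bash
python3 - <<'E'
from h import *
c=r.capture('wrist'); t=r.sense()["tcp_pos"]
print(kk(c,(236,371),.06),kk(c,(411,371),.06)); zb=t[2]-.0128
print(zb,kk(c,(224,575),zb),kk(c,(398,575),zb)); print(kk(c,(232,321),.03),kk(c,(408,321),.03))
E
python3 -m crank '[[1,[0.015,0.018,0.06],[0,0,0]],[1,[0,0,0],[0,0,0]],[1,[0,0,0],[0,0,0]]]'
python3 - <<'E'
from h import *
st()
c=r.capture('wrist');crop(c,180,0,380,250,3,'w33.png')
t=r.sense()["tcp_pos"]; zb=t[2]-.0128
E
```

```text
[ 15.9 -94.4] [-12.9 -94.6]
0.06963103454094571 [ 18.4 -61.7] [-11.7 -61.9]
[ 18.7 -95.6] [-14.7 -95.8]
time_s: 58.5
tcp_pos: [0.5634, 0.1535, 0.0739]
ee_rot: [[0.107, -0.994, -0.019], [-0.972, -0.108, 0.208], [-0.209, -0.004, -0.978]]
wrist_force: [-0.4, -0.7, -1.1]
gripper_width: 0.341
t 58.5 pos [0.5634 0.1535 0.0739] F [-0.4 -0.7 -1.1] M [-0.48  0.04 -0.02] w 29.7 j [ 24.5  26.2 -12.  -15.2 -48.8  -8.5]
```

View pics/w33.png

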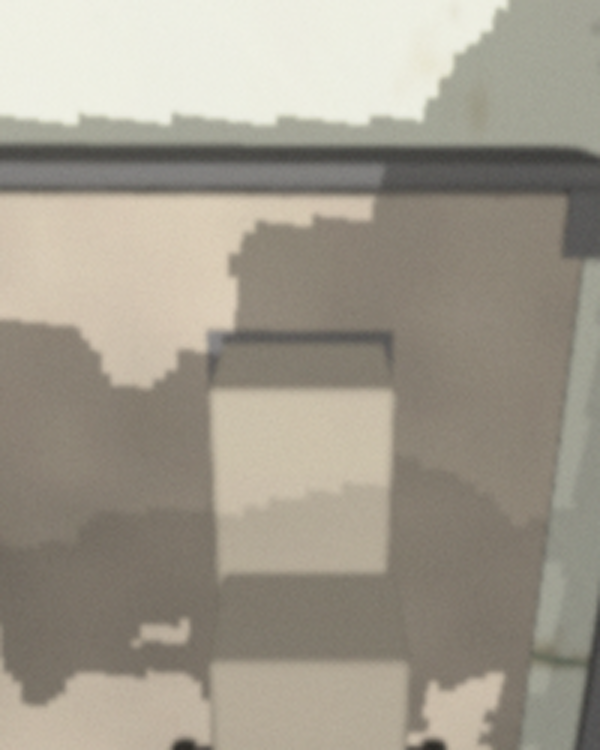

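```bash
python3 -m crank '[[1,[0.01,-0.009,0],[0,0,0]],[1,[0,0,0],[0,0,0]],[1,[0,0,0],[0,0,0]]]'
python3 - <<'E'
from h import *
st()
c=r.capture('wrist');crop(c,180,0,380,250,3,'w34.png')
E
```

```text
time_s: 58.85
tcp_pos: [0.5646, 0.1526, 0.0736]
ee_rot: [[0.106, -0.994, -0.019], [-0.972, -0.108, 0.208], [-0.209, -0.004, -0.978]]
wrist_force: [1.1, -0.3, -0.8]
gripper_width: 0.341
t 58.85 pos [0.5646 0.1526 0.0736] F [ 1.1 -0.3 -0.8] M [-0.42  0.03  0.02] w 29.7 j [ 24.3  26.3 -11.8 -15.2 -48.9  -8.4]
```

View pics/w34.png

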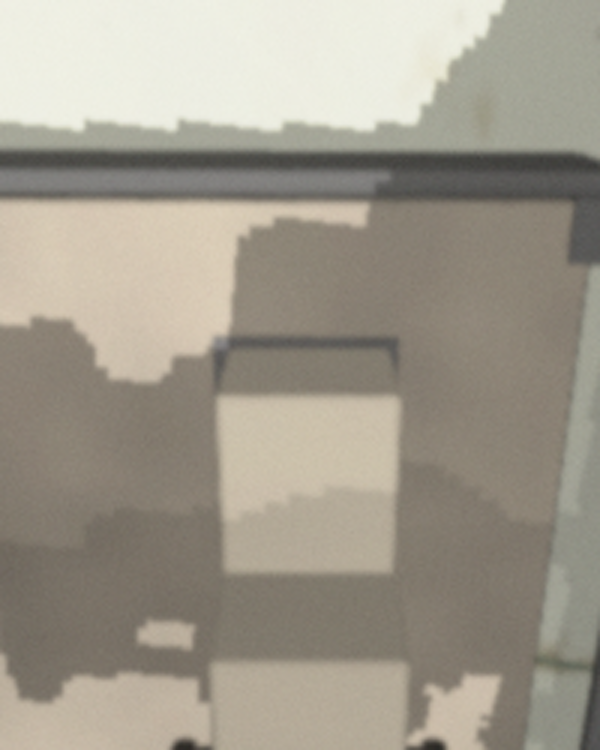

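Laterally aligned: upper mid is about 310 and wall mid about 309. Checking the position along the wall before setting it down.

```bash
python3 - <<'E'
from h import *
c=r.capture('wrist'); t=r.sense()["tcp_pos"]
zb=t[2]-.0128
a=kk(c,(310,395),.06)[1]; b=kk(c,(310,575),zb)[1]; print(a,b,"visible R length",b-a)
E
python3 -m crank '[[1,[0.004,0,0.017],[0,0,0]],[1,[0,0,0],[0,0,0]],[1,[0,0,0],[0,0,0]]]'
python3 -c "
from h import *
st()"
```

```text
-94.7 -63.4 visible R length 31.300000000000004
time_s: 59.25
tcp_pos: [0.5648, 0.1526, 0.0729]
ee_rot: [[0.107, -0.994, -0.018], [-0.972, -0.109, 0.208], [-0.209, -0.005, -0.978]]
wrist_force: [-1.5, -0.4, 5.4]
gripper_width: 0.346
t 59.25 pos [0.5648 0.1526 0.0729] F [-1.5 -0.4  5.4] M [-0.22  0.63  0.13] w 30.1 j [ 24.3  26.4 -11.9 -15.2 -48.7  -8.3]
```

```bash
python3 -m crank '[[0.3,[0,0,0],[0,0,0]],[0,[0,0,0],[0,0,0]],[0,[0,0,0],[0,0,0]],[0,[0,0,0],[0,0,0]],[0,[-0.02,0,-0.1],[0,0,0]],[0,[-0.04,0,-0.2],[0,0,0]],[0,[-0.08,0,-0.38],[0,0,0]],[0,[-0.08,0,-0.38],[0,0,0]]]'
python3 -m crank '[[-0.1,[-0.08,0,-0.38],[0,0,0]],[-0.1,[-0.08,0,-0.38],[0,0,0]],[-0.1,[0.3,0,0],[0,0,0]],[-0.1,[0,0,0],[0,0,0]],[-0.1,[0,0,0],[0,0,0]]]'
python3 - <<'E'
from h import *
st()
c=r.capture('wrist');cv2.imwrite('pics/w35.png',c['img']);crop(c,180,0,380,250,3,'w35c.png')
E
```

```text
time_s: 60.05
tcp_pos: [0.5639, 0.1516, 0.1816]
ee_rot: [[0.106, -0.994, -0.02], [-0.972, -0.108, 0.207], [-0.208, -0.003, -0.978]]
wrist_force: [0.6, 0.8, -0.3]
gripper_width: 0.501
time_s: 60.55
tcp_pos: [0.5668, 0.1221, 0.2518]
ee_rot: [[0.105, -0.994, -0.019], [-0.972, -0.107, 0.208], [-0.209, -0.003, -0.978]]
wrist_force: [-0.1, -0.1, -0.4]
gripper_width: 0.55
t 60.55 pos [0.5668 0.1221 0.2518] F [-0.1 -0.1 -0.4] M [-0.42  0.1  -0.01] w 47.8 j [ 21.5  16.3   0.  -12.3 -70.6 -11.6]
```

View pics/w35c.png

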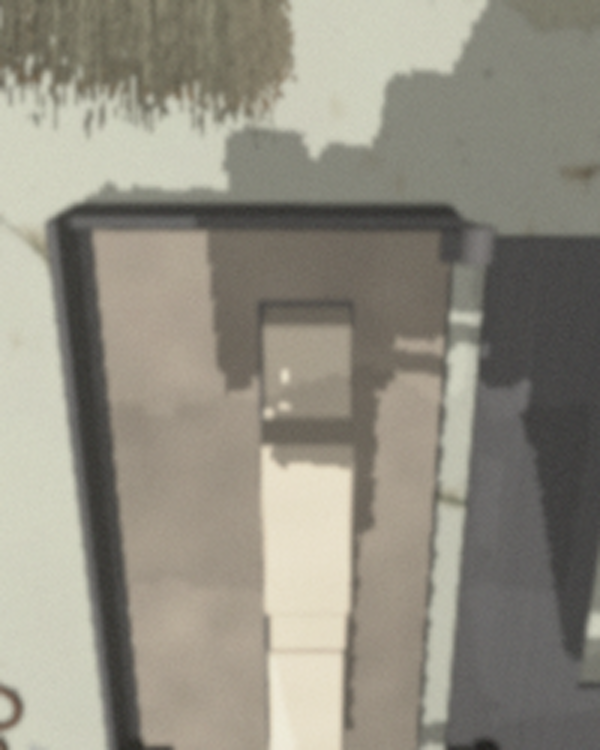

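Run:
```python
from h import *
c=r.capture('top'); crop(c,175,140,305,270,5,'t36.png')
T=Rt(186.05,0); plan(np.array([.3997,.1634,.25+.0187]),186.05,0)
```

```text
pos [0.5669 0.1227 0.2513] t 60.65 rot units [-0.003  0.268  0.004] | tcp target [0.3997 0.1634 0.25  ] shift(after rot) [-0.581  1.619  0.013] shift(now frame) [-0.571  1.618  0.13 ] world [-0.167  0.041 -0.001]
```

View pics/t36.png

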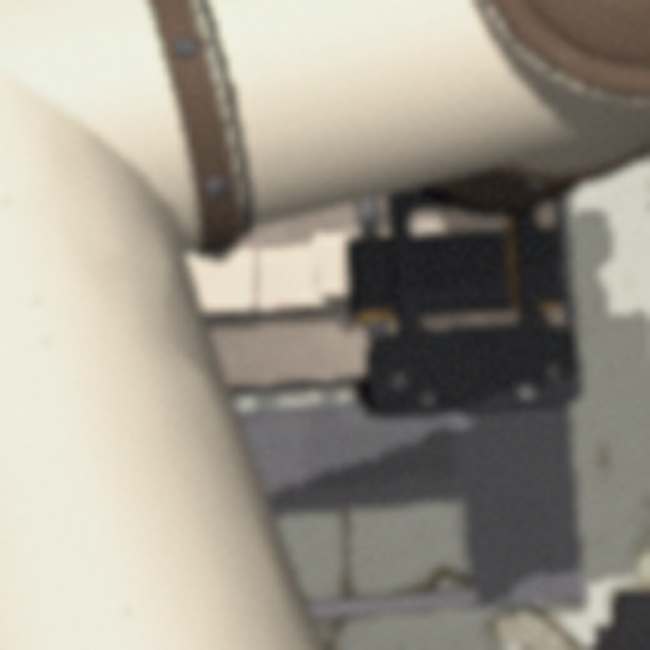

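```bash
python3 -m crank '[[-0.2,[-0.143,0.405,0.03],[0,0,0]],[-0.2,[-0.143,0.405,0.03],[0,0,0]],[-0.2,[-0.143,0.405,0.03],[0,0,0]],[-0.2,[-0.142,0.403,0.03],[0,0,0]],[-0.2,[0,0,0],[-0.001,0.134,0.002]],[-0.2,[0,0,0],[-0.001,0.134,0.002]],[-0.2,[0,0,0],[0,0,0]],[-0.2,[0,0,0],[0,0,0]]]'
python3 - <<'E'
from h import *
st(); plan(np.array([.3997,.1634,.08+.0187]),186.05,0)
c=r.capture('top'); crop(c,175,140,305,270,5,'t37.png');print(blocks(c,.06,(180,175,300,215),thr=185),blocks(c,.09,(180,175,300,215),thr=185))
c=r.capture('wrist'); cv2.imwrite('pics/w37.png',c['img'])
E
```

```text
time_s: 61.45
tcp_pos: [0.3994, 0.1638, 0.2507]
ee_rot: [[0.107, -0.994, 0.0], [-0.994, -0.107, 0.001], [-0.001, -0.0, -1.0]]
wrist_force: [0.4, -0.1, -0.7]
gripper_width: 0.602
t 61.45 pos [0.3994 0.1638 0.2507] F [ 0.4 -0.1 -0.7] M [0.03 0.11 0.01] w 52.3 j [ 44.    1.4 -22.1  -0.  -66.5 -37.8]
pos [0.3994 0.1638 0.2507] t 61.45 rot units [-0.001  0.001  0.002] | tcp target [0.3997 0.1634 0.08  ] shift(after rot) [ 0.004 -0.003  1.707] shift(now frame) [ 0.006 -0.002  1.707] world [ 0.    -0.    -0.171]
[(565.2, 178.9, -83.6, 186.7, 34.9), (565.1, 41.8, 1.3, 98.3, 25.2), (558.4, 311.0, 2.8, 98.5, 21.8)] [(561.1, 175.8, -83.6, 181.3, 33.9), (560.9, 42.6, 1.3, 95.5, 24.5), (554.4, 304.0, 2.8, 95.7, 21.2)]
```

View pics/t37.png

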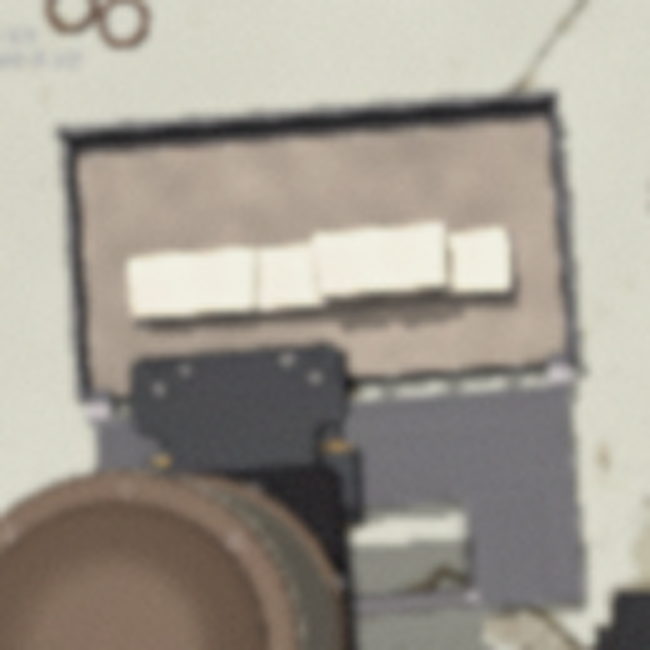

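View pics/w37.png

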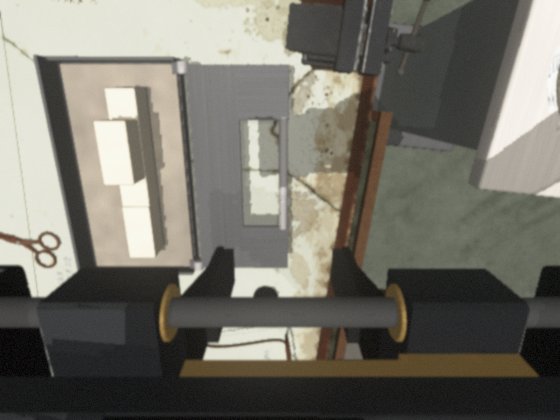

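Run:
```python
from h import *
c=r.capture('top')
for n,p,z in [("U",(313,233),.09),("U",(443,222),.09),("U",(447,290),.09),("U",(319,300),.09),("L",(127,258),.06),("L",(136,319),.06),("jLC",(256,250),.06),("Rend",(509,228),.06),("Rend",(513,292),.06)]: print(n,kk(c,p,z,175,140,5))
```

```text
U [14.6 -0.7]
U [ 15.  -62.8]
U [-17.8 -62.2]
U [-17.7  -1.3]
L [14.6 93.5]
L [-15.8  91. ]
jLC [13.4 30.4]
Rend [ 14.4 -94. ]
Rend [-17.3 -93.4]
```

```bash
python3 -m crank '[[-0.2,[0.004,0,0.45],[0,0,0]],[-0.2,[0,0,0.45],[0,0,0]],[-0.2,[0,0,0.45],[0,0,0]],[-0.2,[0,0,0.45],[0,0,0]],[-0.2,[0,0,0.4],[0,0,0]],[-0.2,[0,0,0.15],[0,0,0]],[-0.2,[0,0,0],[0,0,0]],[-0.2,[0,0,0],[0,0,0]]]'
python3 -c "
from h import *
st()"
```

```text
time_s: 62.4
tcp_pos: [0.4012, 0.1626, 0.0165]
ee_rot: [[0.104, -0.995, 0.002], [-0.995, -0.104, 0.001], [-0.0, -0.002, -1.0]]
wrist_force: [-0.2, -0.3, 0.4]
gripper_width: 0.6
t 62.4 pos [0.4012 0.1626 0.0165] F [-0.2 -0.3  0.4] M [ 0.05  0.04 -0.  ] w 52.2 j [ 43.8  20.2 -40.5   0.1 -29.2 -37.9]
```

```bash
python3 -m crank '[[0.2,[0,0,0.02],[0,0,0]],[1,[0,0,0],[0,0,0]],[1,[0,0,0],[0,0,0]],[1,[0,0,0],[0,0,0]],[1,[0,0,0],[0,0,0]],[1,[0,0,0],[0,0,0]],[1,[0,0,0],[0,0,0]]]'
python3 -c "
from h import *
st()"
```

```text
time_s: 63.1
tcp_pos: [0.3998, 0.1626, 0.0141]
ee_rot: [[0.105, -0.995, 0.001], [-0.995, -0.105, 0.0], [-0.0, -0.001, -1.0]]
wrist_force: [-2.9, 2.3, 1.7]
gripper_width: 0.1
t 63.1 pos [0.3998 0.1626 0.0141] F [-2.9  2.3  1.7] M [0.58 0.91 0.02] w 8.7 j [ 43.9  20.4 -40.7   0.  -28.8 -37.9]
```

```bash
python3 -m crank '[[1,[0,-0.004,-0.092],[0,0,0]],[1,[0,-0.012,-0.092],[0,0,0]],[1,[0,-0.02,-0.09],[0,0,0]],[1,[0,-0.028,-0.088],[0,0,0]],[1,[0,-0.035,-0.085],[0,0,0]],[1,[0,-0.043,-0.082],[0,0,0]],[1,[0,-0.05,-0.078],[0,0,0]],[1,[0,-0.056,-0.073],[0,0,0]]]'
python3 -c "
from h import *
st()"
python3 -m crank '[[1,[0,-0.062,-0.068],[0,0,0]],[1,[0,-0.068,-0.062],[0,0,0]],[1,[0,-0.073,-0.056],[0,0,0]],[1,[0,-0.078,-0.05],[0,0,0]],[1,[0,-0.082,-0.043],[0,0,0]],[1,[0,-0.086,-0.035],[0,0,0]],[1,[0,-0.088,-0.028],[0,0,0]],[1,[0,-0.09,-0.02],[0,0,0]]]'
python3 -c "
from h import *
st()"
```

```text
time_s: 63.9
tcp_pos: [0.4233, 0.1649, 0.0828]
ee_rot: [[0.104, -0.995, -0.002], [-0.995, -0.104, -0.0], [-0.0, 0.002, -1.0]]
wrist_force: [-8.5, 5.5, -1.5]
gripper_width: 0.103
t 63.9 pos [0.4233 0.1649 0.0828] F [-8.5  5.5 -1.5] M [ 1.67  2.68 -0.1 ] w 9.0 j [ 41.8  15.1 -33.5  -0.1 -41.4 -35.8]
time_s: 64.7
tcp_pos: [0.4862, 0.1708, 0.1204]
ee_rot: [[0.105, -0.994, -0.001], [-0.994, -0.105, -0.001], [0.001, 0.001, -1.0]]
wrist_force: [-6.2, 0.9, 4.1]
gripper_width: 0.107
t 64.7 pos [0.4862 0.1708 0.1204] F [-6.2  0.9  4.1] M [0.3  2.03 0.02] w 9.3 j [ 37.4  17.4 -23.    0.  -49.7 -31.4]
```

```bash
python3 -m crank '[[1,[0,-0.046,-0.007],[0,0,0]],[1,[0,-0.046,-0.005],[0,0,0]],[1,[0,-0.046,-0.003],[0,0,0]],[1,[0,-0.046,-0.001],[0,0,0]],[1,[0,0,0],[0,0,0]],[1,[0,0,0],[0,0,0]]]'
python3 -c "
from h import *
st()"
```

```text
time_s: 65.3
tcp_pos: [0.5054, 0.1727, 0.1215]
ee_rot: [[0.105, -0.994, 0.001], [-0.994, -0.105, -0.001], [0.001, -0.001, -1.0]]
wrist_force: [-5.5, -2.0, 7.1]
gripper_width: 0.101
t 65.3 pos [0.5054 0.1727 0.1215] F [-5.5 -2.   7.1] M [-0.48  1.72  0.04] w 8.8 j [ 36.3  18.9 -20.4   0.1 -50.7 -30.4]
```

Push on in small steps until the stop is felt.

```bash
python3 -m crank '[[1,[0,-0.02,0],[0,0,0]],[1,[0,0,0],[0,0,0]],[1,[0,0,0],[0,0,0]]]'
python3 -c "
from h import *
st()"
```

```text
time_s: 65.6
tcp_pos: [0.5054, 0.1727, 0.1214]
ee_rot: [[0.105, -0.994, -0.003], [-0.994, -0.105, -0.002], [0.002, 0.003, -1.0]]
wrist_force: [-11.3, -0.4, 10.2]
gripper_width: 0.097
t 65.6 pos [0.5054 0.1727 0.1214] F [-11.3  -0.4  10.2] M [-0.08  3.4  -0.05] w 8.4 j [ 36.3  19.  -20.2   0.  -51.  -30.3]
```

```bash
python3 -m crank '[[1,[0,-0.03,0],[0,0,0]],[1,[0,0,0],[0,0,0]],[1,[0,0,0],[0,0,0]]]'
python3 -c "
from h import *
st()
c=r.capture('wrist');cv2.imwrite('pics/w38.png',c['img'])"
```

```text
time_s: 65.9
tcp_pos: [0.5054, 0.1726, 0.1214]
ee_rot: [[0.105, -0.994, -0.009], [-0.995, -0.105, -0.004], [0.003, 0.009, -1.0]]
wrist_force: [-19.7, 0.6, 16.4]
gripper_width: 0.104
t 65.9 pos [0.5054 0.1726 0.1214] F [-19.7   0.6  16.4] M [0.59 5.95 0.  ] w 9.1 j [ 36.2  19.2 -19.9  -0.2 -51.4 -30.1]
```

View pics/w38.png

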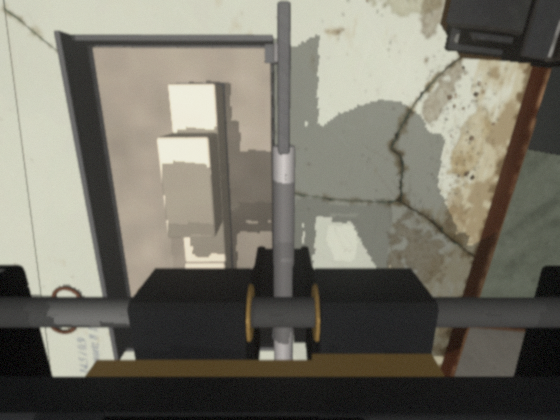

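```bash
python3 -m crank '[[1,[0,0.03,0],[0,0,0]],[1,[0,0,0],[0,0,0]],[0.5,[0,0,0],[0,0,0]],[0.2,[0,0,0],[0,0,0]],[0,[0,0,0],[0,0,0]],[0,[0,0,0],[0,0,0]],[0,[0,0,0],[0,0,0]]]'
python3 -c "
from h import *
st()"
python3 -m crank '[[0,[0,0,-0.15],[0,0,0]],[0,[0,0,-0.3],[0,0,0]],[0,[0,0,-0.45],[0,0,0]],[0,[0,0,-0.45],[0,0,0]],[0,[0,0,-0.3],[0,0,0]],[0,[0.3,0.3,0],[0,0,0]],[0,[0.3,0.3,0],[0,0,0]],[0,[0.3,0.3,0],[0,0,0]]]'
python3 -m crank '[[0,[0.3,0.25,0],[0,0,0]],[0,[0.35,0.2,0],[0,0,0]],[0,[0.35,0.2,0],[0,0,0]],[0,[0.4,0,0],[0,0,0]],[0,[0.4,0,0],[0,0,0]],[0,[0.4,0,0],[0,0,0]],[0,[0,0,0],[0,0,0]]]'
python3 -c "
from h import *
st()
c=r.capture('top');cv2.imwrite('pics/t39.png',c['img']);crop(c,175,140,305,240,6,'t39c.png')
s=r.capture('side');cv2.imwrite('pics/s39.png',s['img']);crop(s,130,165,295,290,4.5,'s39c.png')
"
```

```text
time_s: 66.65
tcp_pos: [0.508, 0.1741, 0.1202]
ee_rot: [[0.105, -0.994, 0.002], [-0.994, -0.105, 0.001], [-0.0, -0.002, -1.0]]
wrist_force: [0.5, 0.4, -0.8]
gripper_width: 0.453
t 66.65 pos [0.508  0.1741 0.1202] F [ 0.5  0.4 -0.8] M [ 0.02  0.11 -0.01] w 39.5 j [ 36.3  19.2 -20.2   0.1 -50.5 -30.3]
time_s: 67.45
tcp_pos: [0.4264, 0.0741, 0.285]
ee_rot: [[0.106, -0.994, 0.002], [-0.994, -0.106, 0.001], [-0.0, -0.002, -1.0]]
wrist_force: [0.1, -0.2, 0.3]
gripper_width: 0.497
time_s: 68.15
tcp_pos: [0.3858, -0.1541, 0.2847]
ee_rot: [[0.099, -0.995, 0.001], [-0.995, -0.099, -0.0], [0.001, -0.001, -1.0]]
wrist_force: [0.2, 0.9, -0.6]
gripper_width: 0.497
t 68.15 pos [ 0.3858 -0.1541  0.2847] F [ 0.2  0.9 -0.6] M [ 0.01  0.14 -0.04] w 43.3 j [  0.9  -1.7 -20.3   0.  -71.4   4.8]
```

View pics/t39.png

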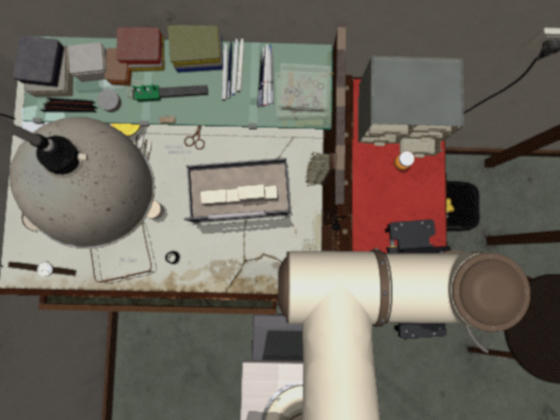

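View pics/s39.png

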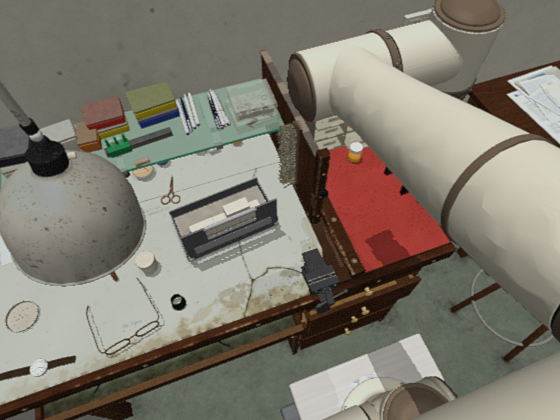

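View pics/t39c.png

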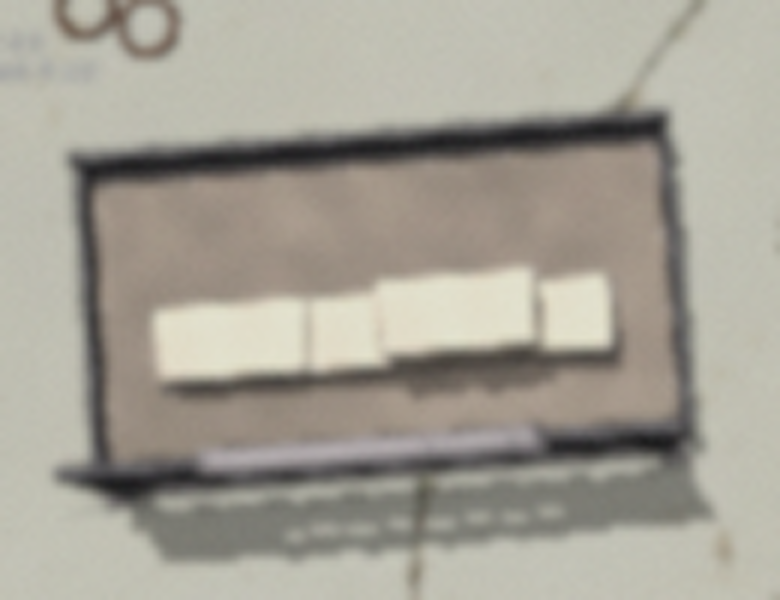

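```bash
python3 -c "
from h import *
c=r.capture('top')
print([kk(c,p,.139,175,140,6) for p in ((203,455),(541,432))])
print(r.finish_job()); st()"
```

```text
[array([-54.6,  63.9]), array([-56.1, -62.9])]
the job is handed in; nothing more can be done
None
the job is handed in; nothing more can be done
```

The brazing hearth is ready, and I handed the job in at about 68 s. There were four blocks. The drop front was pulled flat first, to a felt stop of about 27 N. Three blocks now lie end to end on the strip, and the fourth sits over the right-hand joint. The front was then pushed back up until it stopped moving, at about 20 N.

- **Wall:** In the last top and side pictures the wall stands free of the gripper. The top picture taken just before closing the front put the bottom course within about 1–2 mm of the strip's centre line. The upper block was centred over its joint to within about 1 mm. The picture after closing shows the wall unchanged.
- **Front:** The grip bar reads about 55 mm before the strip's centre line, against 58 mm nominal. The cameras are good to about 2 mm, and the pushing force says the front is fully closed.
- **Pot, loupe and jar:** All three appear where they started in the images.
- **Camera disagreement:** The cameras differed by 1–3 mm on where the strip and blocks were. I lined up each placing by eye in the wrist view.
- **Extra step:** The far-left block was set down once on the red top and gripped again, because the arm would have hit the panel in a direct pick-up.

I saw no grip slip and no knocked block. The system gives no verdict on the result.

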